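Size the globe-stand pieces with the bench caliper and lock it at the last

TASK

Take the sizes of the cut globe-stand pieces with the bench caliper, from the thinnest up to the walnut block: lay each one square across the beam, slide the jaw up by its thumb tab, gently and without tilting it, until both jaws touch the piece, keep it pressed lightly there a second for the reading, then open up and lay the piece on the floor of the tray. The walnut block comes last: with the jaw closed on it, push the lock knob down and turn it clockwise to its stop, and only then draw the block out and lay it in the tray, so that the caliper stays locked at its width; leave the eraser and the small jar where they are.

Things in the scene. Friction and masses are not known exactly. Their poses are not given: they have to be found in the camera images.
- caliper: bench caliper, fixed to the bench: grey iron foot 206 x 70 x 12 mm carrying a level steel beam 28 mm wide (y), top face 40 mm above the bench, along its x axis. Origin: centre of the foot's underside. The jaws' faces meet at x = +75 mm when shut. A piece is measured lying across the beam top (its length along y, middle on the beam), overhanging both sides
- fixed_jaw: fixed jaw of the caliper: 28 mm wide (y), its face at caliper x = +75 mm looks to -x, from 40 to 68 mm above the bench. Its origin is the caliper's origin
- sliding_jaw: carriage with the sliding jaw, 112 mm long, 40 mm wide, top 46 mm above the bench. Origin on the lock knob's axis, 33 mm above the bench; its jaw face, 28 mm wide and up to 68 mm high, is 50 mm ahead of that (+x). It can rock slightly about its y axis on a stiff spring (15 N m/rad) if forced up, down or crooked
- opening (a joint): gap between the two jaw faces in m, 0 shut to 0.060 fully open; the jaw slides along the caliper's x axis with about 4 N of friction and stays where it is left
- thumb_tab: upright steel thumb tab at the rear of the carriage by which the jaw is pushed or drawn: 10 mm (x) by 14 mm (y), top 86 mm above the bench, origin at its foot, 46 mm above the bench. It floats on a spring (1000 N/m, 12 mm of travel each way) on the carriage, so past contact it gives and keeps the push light
- tab_grip (a point): point on the thumb tab at which to hold it, 72 mm above the bench, 48 mm behind the lock knob's axis
- knob_grip (a point): middle of the lock knob's grip, on its upright axis, 79 mm above the bench when the knob is up. Fluted black knob, 26 mm across, 24 mm tall (66 to 90 mm above the bench), standing on the carriage between jaw and tab
- lock_press (a joint): how far the lock knob is pushed down in m: 0 up, its foot meets the beam track at about 0.0034 and bites into it a little beyond; a light spring (1 to 2 N) lifts it. It stays down once turned home
- lock_turn (a joint): turn of the lock knob in rad, clockwise seen from above, 0 to 1.4 (stop). While the knob is up it catches at 0.3; held down firmly (4 mm or more, 5 to 10 N) it turns under a bayonet ledge that draws it tight (about 0.2 N m) and clamps the jaw. Locked from about 1.0 on
- rod: solid brass bar, 16 mm square, 110 g, 60 mm long; its origin is its centre, its y axis runs along its length; it starts lying on the bench
- tube: square aluminium tube, 21 mm wide, 3 mm wall, 40 g, 60 mm long; its origin is its centre, its y axis runs along its length; it starts lying on the bench
- oak_block: pale oak block, 28 mm square, 50 g, 60 mm long; its origin is its centre, its y axis runs along its length; it starts lying on the bench
- walnut_block: dark walnut bearing block, 36 mm square with a brass bush in each end, about 80 g, always there, 60 mm long; its origin is its centre, its y axis runs along its length; it starts lying on the bench
- tray: loose shallow wooden tray, 130 (x) by 154 (y) by 22 mm, 6 mm walls and floor, 0.5 kg, empty at first. Origin: centre of its underside
- eraser: blue and white eraser, 18 x 38 x 11 mm, a bystander; origin at its underside
- small_jar: small glass jar with a yellow lid, 36 mm across, 48 mm tall, a bystander; origin at its underside

How it is judged:
On the way, in this order (a step that is already met when the one before it is completed fails the run):
1. the square brass bar lies square across the beam and the sliding jaw has been closed on it: both jaws touch it with more than 0.3 N for 0.3 s (contact force between each of sliding_jaw, fixed_jaw and rod above 0.3 N and z of rod in the frame of caliper between 0.045 and 0.051 m and angle between the y axis of rod and the y axis of caliper, either way round below 0.08 rad), for 0.3 s.
2. the square aluminium tube lies square across the beam and the sliding jaw has been closed on it: both jaws touch it with more than 0.3 N for 0.3 s (contact force between each of sliding_jaw, fixed_jaw and tube above 0.3 N and z of tube in the frame of caliper between 0.0475 and 0.0535 m and angle between the y axis of tube and the y axis of caliper, either way round below 0.08 rad), for 0.3 s.
3. the pale oak block lies square across the beam and the sliding jaw has been closed on it: both jaws touch it with more than 0.3 N for 0.3 s (contact force between each of sliding_jaw, fixed_jaw and oak_block above 0.3 N and z of oak_block in the frame of caliper between 0.051 and 0.057 m and angle between the y axis of oak_block and the y axis of caliper, either way round below 0.08 rad), for 0.3 s.
4. the dark walnut block lies square across the beam and the sliding jaw has been closed on it: both jaws touch it with more than 0.3 N for 0.3 s (contact force between each of sliding_jaw, fixed_jaw and walnut_block above 0.3 N and z of walnut_block in the frame of caliper between 0.055 and 0.061 m and angle between the y axis of walnut_block and the y axis of caliper, either way round below 0.08 rad), for 0.3 s.
5. the lock knob is pushed down and turned home while the walnut block is still between the jaws, the opening within 1 mm of its 36 mm (value of joint lock_turn above 1 rad and value of joint lock_press above 0.0035 m and value of joint opening between 0.035 and 0.037 m and z of walnut_block in the frame of caliper between 0.055 and 0.061 m and angle between the y axis of walnut_block and the y axis of caliper, either way round below 0.08 rad and x of walnut_block in the frame of caliper between 0.05 and 0.064 m), for 0.2 s.
At the end, for the whole second after the job is handed in: Every piece lies at rest on the tray's floor, the tray stands level on the bench, the lock knob is down and turned by more than 1.0 rad, and the caliper's opening is within 1 mm of the walnut block's 36 mm (value of joint lock_turn above 1 rad and value of joint lock_press above 0.0035 m and value of joint opening between 0.035 and 0.037 m and x of rod in the frame of tray between -0.06 and 0.06 m and y of rod in the frame of tray between -0.072 and 0.072 m and z of rod in the frame of tray below 0.02 m and linear speed of each of rod, tube, oak_block, walnut_block below 0.02 m/s and x of tube in the frame of tray between -0.06 and 0.06 m and y of tube in the frame of tray between -0.072 and 0.072 m and z of tube in the frame of tray below 0.0225 m and x of oak_block in the frame of tray between -0.06 and 0.06 m and y of oak_block in the frame of tray between -0.072 and 0.072 m and z of oak_block in the frame of tray below 0.026 m and x of walnut_block in the frame of tray between -0.06 and 0.06 m and y of walnut_block in the frame of tray between -0.072 and 0.072 m and z of walnut_block in the frame of tray below 0.03 m and height (world z) of tray below 0.006 m and angle between tray's own z axis and vertical below 0.06 rad); the robot touches nothing.
It fails at once if a piece is squeezed between the jaws with more than 15 N (contact force between each of sliding_jaw, fixed_jaw and rod above 15 N or contact force between each of sliding_jaw, fixed_jaw and tube above 15 N or contact force between each of sliding_jaw, fixed_jaw and oak_block above 15 N or contact force between each of sliding_jaw, fixed_jaw and walnut_block above 15 N).
It fails at once if the sliding jaw is rocked by more than 0.03 rad (1.7 degrees) while its tab is being held or pushed (angle between sliding_jaw's own z axis and vertical above 0.03 rad and contact force between the fingers and thumb_tab above 0.5 N).
It fails at once if the eraser or the small jar is shifted by more than 6 cm (distance of any of eraser, small_jar from where it was at the start of the episode above 0.06 m).
Of rod, tube, oak_block only 1 to 2 are there at a start; the rules pass over those that are not, and their reading is None.
At some moment in a run one of tray may be knocked a few centimetres aside while the robot is not near it.
Once in a run the grip may slacken for a moment while it holds something.
It also fails if it takes over 210 s, if anything falls off the work surface, if the arm or the gripper's body presses on something with over 40 N, if the wrist force passes 120 N, or if a joint passes its speed limit or range.

ROBOT

A 6-joint arm with a two-finger parallel gripper is mounted at the origin on a cart in front of the work surface, level with it; the furniture and walls round the work are solid. World frame = base frame: x ahead of the robot, y to its left, z up, the work surface at z = 0. Lengths are in m, angles in rad, forces in N, time in s.
With the tool pointing down it reaches from about 0.425 to 0.95 m from the base axis. Payload 3.5 kg.
Tool frame: the origin (TCP) lies midway between the tips of the shut fingers; the grasp point (between the pads) lies 19 mm behind it; x points along the fingers, y is the direction in which the jaws open and shut, and the axes are right-handed (so a half turn about x gives the same grasp; the last joint's range is limited). The gripper opens to 85 mm and grips with 20 to 120 N. Pads are 22 mm wide; open, the fingers measure 114 mm over their backs; the gripper's body (76 mm by 85 mm) begins 54 mm behind the grasp point. The pads swing forward as they close: fully open they stand 13 mm farther back than shut.
Start: joints at [-1.3, 0.286, 1.577, -0, 1.279, -0.15], TCP at [0.276, -0.616, 0.203] pointing down, gripper open.
Joint ranges: [-2.77, 2.77], [-0.9, 2.22], [0.21, 2.48], [-1.53, 4.67], [0.24, 2.81], [-2.84, 2.84]. Speed limits (rad/s): [2.79, 2.79, 3.14, 3.14, 3.14, 3.14].

INTERFACE

Orientations are given as a unit quaternion [x, y, z, w].
In Python, from plant import sensors, optics, ctrl gives the robot as it stands.
- The arm moves only by the tool arm_command, never from a script. Its argument "increments" is a list that holds one entry, the list of rows, each a list of 4 numbers: the shift along the tool's x, y, z in cm, then the turn about the tool's x in rad. A call has 1 to 20 rows; each row shifts and turns the commanded pose from where the row before left it, along the tool's axes as they then stand; what a row does not reach is not made up. A row lasts 1/8 s, in which the tool goes at most 62.5 mm and 10.7 degrees, less where a joint would pass 70% of its speed; a pose out of reach is approached as far as the arm can. A call with a gripper value outside its range is refused whole. "grip" is the finger opening in cm, from 0 to 8.54, set as the call begins (left out, the last holds). The fingers move at their own pace and stop on an object; "grip_force" is the grip in N (left out, the last holds). Time passes only in rows, so rows that do not move let the fingers close. It gives the time, the measured TCP pose, the force and the opening at its end, in the units of the state.
- sensors.get_state(): the state, without advancing time (a new reading comes with each control period).
- optics.read_camera(name): name is "scene" or "top"; returns the picture (384x512x3 uint8, blue, green, red); there is no depth.
- optics.camera_model(name): a dict with "camera_matrix" (3x3 intrinsics, pixels), "dist" ([k1, k2, p1, p2, k3] as OpenCV has them; the pictures are not rectified), "world_from_camera" (4x4, takes a point from camera to world coordinates). Camera axes: x right, y up, looking along -z (the intrinsics and any distortion apply to the point x, -y, -z); pixel columns grow to the right and rows downward; lengths in m; the calibration is good to about 2 mm. A picture is of the moment at which its call begins. camera_model takes no time and is no camera call.
- ctrl.sign_off(): hands the job in, once; it reports no verdict.
Trained networks look in the newest picture that a camera, given by its name, has taken for a name from the list of things; names that differ only in an ending like _2 or _b are one class to them, and where a whole thing is asked for, a point or a joint stands for the part that bears it (a point fixed in the world has none). Each returns a list of dicts, best first, with "conf" (0 to 1); they miss things now and then, are a little off and sometimes report something else, mostly with a low value. They report only what shows in the picture. A call takes as long as a camera call.
- optics.boxes_of(camera, query): "at" ([row, column] in pixels, amid what is visible of it).
- optics.place_of(camera, query): "at" ([row, column] in pixels: a listed point, or the origin of a listed thing).
The state is a dict: "time": time; "qpos": joint angles; "dq": joint speeds; "joint_efforts": joint torques, N m; "eef_pos": TCP position; "tcp_rot": TCP orientation; "contact_force": force on the tool from outside, world axes, zero at the start; "wrist_torque": the same for the moment, N m; "opening": opening from 0.0 (shut) to 1.0 (fully open).
Only numpy, scipy, OpenCV 4.12 (cv2) and the standard library are available. Lean on these libraries where they do the work, as an engineer would, in place of code of your own. Each camera call takes 0.05 s, during which the arm holds its last target.

## Working session

There is one attempt and no reset: what is moved stays moved. The work goes in short steps, Python scripts to look and compute and a tool call to move; the robot and the scene stay as the last step left them, time stands still between calls to the robot, and variables do not carry over. Pictures are saved under pics/ and viewed, and the job is handed in when it is done.

Besides the shell and the picture viewer there is one more tool, called after "Emit:" by a JSON object that holds its "name" and its "arguments". arm_command: Moves the arm, as the interface text tells. Its arguments: {"type":"object","properties":{"increments":{"type":"array","items":{"type":"array","items":{"type":"array","items":{"type":"number"}}}},"grip":{"type":"number"},"grip_force":{"type":"number"}},"required":["increments"]}

```bash
ls; mkdir -p pics
cat > h.py <<'E'
import numpy as np, cv2
from plant import sensors, optics, ctrl
def cam(n):
    m=optics.camera_model(n); return np.array(m["camera_matrix"]),np.array(m["dist"]),np.array(m["world_from_camera"])
def pix2w(n,rc,z):
    K,d,T=cam(n)
    u=cv2.undistortPoints(np.array([[[rc[1],rc[0]]]],float),K,d)[0,0]
    r=T[:3,:3]@np.array([u[0],-u[1],-1]); o=T[:3,3]
    return o+r*(z-o[2])/r[2]
def w2pix(n,p):
    K,d,T=cam(n)
    q=np.linalg.inv(T)@np.append(p,1); q=np.array([q[0],-q[1],-q[2]])
    uv=cv2.projectPoints(q.reshape(1,1,3),np.zeros(3),np.zeros(3),K,d)[0].ravel()
    return uv[::-1]
E
python3 - <<'E'
from h import *
s=sensors.get_state(); print({k:np.round(v,3) for k,v in s.items()})
for n in("scene","top"):
    im=optics.read_camera(n); cv2.imwrite(f"pics/{n}0.png",im)
    K,d,T=cam(n); print(n,K.round(1).tolist(),d,T.round(3).tolist())
    for q in ["caliper","fixed_jaw","sliding_jaw","thumb_tab","tab_grip","knob_grip","rod","tube","oak_block","walnut_block","tray","eraser","small_jar"]:
        r=optics.place_of(n,q)
        print(q,[(np.round(x["at"],1).tolist(),round(x["conf"],2)) for x in r[:2]])
E
```

```text
pics
{'time': np.float64(0.0), 'qpos': array([-1.3  ,  0.287,  1.578,  0.   ,  1.279, -0.15 ]), 'dq': array([-0.001, -0.001,  0.   , -0.001,  0.001,  0.   ]), 'joint_efforts': array([-1.0000e-03, -4.0598e+01, -2.9263e+01, -0.0000e+00,  6.0000e-03,
        0.0000e+00]), 'eef_pos': array([ 0.276, -0.615,  0.201]), 'tcp_rot': array([-0.691, -0.149,  0.692, -0.147]), 'contact_force': array([ 0.072, -0.282, -0.292]), 'wrist_torque': array([-0.009,  0.014, -0.007]), 'opening': np.float64(1.0)}
scene [[369.0, 0.0, 253.6], [0.0, 369.0, 186.7], [0.0, 0.0, 1.0]] [-0.10325371  0.          0.          0.          0.        ] [[0.726, 0.357, -0.588, 0.029], [-0.688, 0.367, -0.626, -0.721], [-0.008, 0.859, 0.512, 0.507], [0.0, 0.0, 0.0, 1.0]]
caliper [([189.6, 184.1], 0.88)]
fixed_jaw []
sliding_jaw [([180.9, 186.1], 0.93)]
thumb_tab [([168.7, 197.8], 0.41)]
tab_grip [([158.9, 201.0], 0.64)]
knob_grip [([162.9, 182.2], 0.62)]
rod [([215.7, 274.4], 0.72)]
tube []
oak_block [([190.4, 252.2], 0.94)]
walnut_block [([227.9, 242.5], 0.68)]
tray [([249.8, 316.1], 0.71)]
eraser []
small_jar [([174.7, 243.0], 0.54)]
top [[420.0, 0.0, 251.4], [0.0, 420.0, 190.4], [0.0, 0.0, 1.0]] [-0.00588642  0.          0.          0.          0.        ] [[0.024, 0.981, -0.191, 0.369], [-1.0, 0.023, -0.01, -0.18], [-0.006, 0.191, 0.981, 0.914], [0.0, 0.0, 0.0, 1.0]]
caliper [([231.0, 174.7], 0.69), ([194.0, 158.7], 0.43)]
fixed_jaw []
sliding_jaw [([219.7, 165.9], 0.83)]
thumb_tab [([195.3, 156.1], 0.6)]
tab_grip [([190.9, 159.6], 0.5)]
knob_grip [([214.7, 162.4], 0.64)]
rod [([186.6, 281.4], 0.69)]
tube []
oak_block [([181.2, 237.4], 0.77)]
walnut_block []
tray [([203.1, 348.9], 0.95)]
eraser [([140.6, 297.6], 0.67), ([207.1, 348.5], 0.59)]
small_jar [([161.3, 202.2], 0.52)]
```

Run:
```python
import cv2
for n in("scene","top"):
    im=cv2.imread(f"pics/{n}0.png")
    if n=="top": c=im[100:300,110:430]
    else: c=im[110:310,120:420]
    c=cv2.resize(c,None,fx=2.5,fy=2.5,interpolation=cv2.INTER_CUBIC); cv2.imwrite(f"pics/{n}0c.png",c)
```

```text
(no output)
```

View pics/top0c.png

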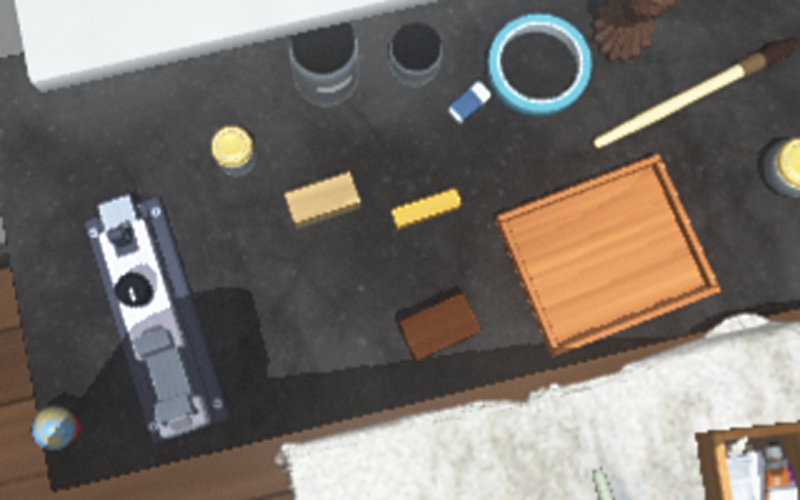

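View pics/scene0c.png

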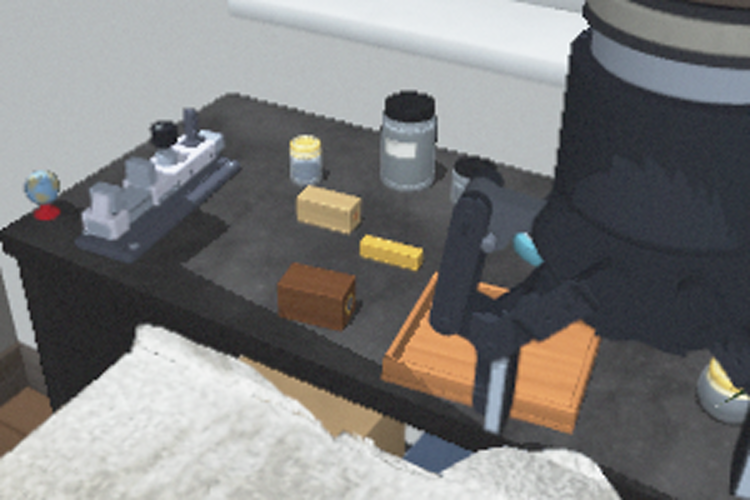

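The top view shows the caliper at left (tab up at full-image (194,158), fixed jaw at the bottom (265,180)), jaws far apart or not, unclear. Oak is at about (180,238), brass bar (184,281), walnut (230,286), tray (203,352) and no tube. Next I'll measure.

```bash
cat >> h.py <<'E'
def ov(n,im,pts,col,closed=True):
    p=np.array([w2pix(n,x)[::-1] for x in pts])
    return p
E
python3 - <<'E'
from h import *
from scipy.optimize import least_squares
im=cv2.imread("pics/top0.png"); 
g=cv2.resize(im[170:290,130:230],None,fx=5,fy=5,interpolation=cv2.INTER_CUBIC); cv2.imwrite("pics/cal.png",g)
T={ "tab_grip":([190.9,159.6],.072),"thumb_tab":([195.3,156.1],.046),"knob_grip":([214.7,162.4],.079),"sliding":([219.7,165.9],.033),"caliper":([231,174.7],0),"rod":([186.6,281.4],.008),"oak":([181.2,237.4],.014),"tray":([203.1,348.9],0),"eraser":([140.6,297.6],0),"jar":([161.3,202.2],0)}
for k,(a,z) in T.items(): print(k,pix2w("top",a,z).round(4))
S={ "tab_grip":([158.9,201],.072),"thumb_tab":([168.7,197.8],.046),"knob_grip":([162.9,182.2],.079),"sliding":([180.9,186.1],.033),"caliper":([189.6,184.1],0),"rod":([215.7,274.4],.008),"oak":([190.4,252.2],.014),"walnut":([227.9,242.5],.018),"tray":([249.8,316.1],0),"jar":([174.7,243.0],0)}
print()
for k,(a,z) in S.items(): print(k,pix2w("scene",a,z).round(4))
E
```

```text
tab_grip [0.5274 0.017  0.072 ]
thumb_tab [0.5227 0.0298 0.046 ]
knob_grip [0.4777 0.0065 0.079 ]
sliding [0.4732 0.0087 0.033 ]
caliper [ 0.4528 -0.0051  0.    ]
rod [ 0.5553 -0.2359  0.008 ]
oak [ 0.5639 -0.139   0.014 ]
tray [ 0.5232 -0.3854  0.    ]
eraser [ 0.6643 -0.2721  0.    ]
jar [ 0.611  -0.0577  0.    ]

tab_grip [0.5263 0.0108 0.072 ]
thumb_tab [0.5149 0.0132 0.046 ]
knob_grip [0.4702 0.0146 0.079 ]
sliding [4.67e-01 4.00e-04 3.30e-02]
caliper [0.467  0.0157 0.    ]
rod [ 0.5448 -0.2417  0.008 ]
oak [ 0.5786 -0.1304  0.014 ]
walnut [ 0.4514 -0.2347  0.018 ]
tray [ 0.5267 -0.38    0.    ]
jar [ 0.6341 -0.0332  0.    ]
```

View pics/cal.png

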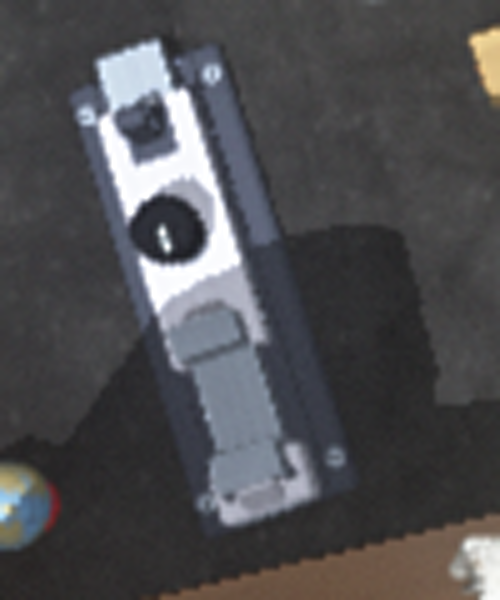

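Run:
```python
from h import *
from scipy.optimize import least_squares
def up(pt,o,s): return np.array([o[1]+(pt[0]+.5)/s-.5, o[0]+(pt[1]+.5)/s-.5])  # col,row
obs=[((75,90),(-.103,-.035,.012)),((215,45),(-.103,.035,.012)),((353,487),(.103,.035,.012)),((210,535),(.103,-.035,.012))]
px=[up(a,(170,130),5) for a,_ in obs]
def W(p,l):
    c,s=np.cos(p[2]),np.sin(p[2]); return np.array([p[0]+c*l[0]-s*l[1],p[1]+s*l[0]+c*l[1],l[2]])
f=lambda p:np.concatenate([w2pix("top",W(p,l))[::-1]-q for (_,l),q in zip(obs,px)])
r=least_squares(f,[.45,0,-2.9],x_scale=[.01,.01,.1]); print(r.x.round(4),f(r.x).round(2))
p=r.x
# knob top center and opening
for nm,a,z in (("knobtop",(168,229),.090),("tabtop",(140,116),.086),("jawface lower edge top",(215,358),.068)):
    a=up(a,(170,130),5); w=pix2w("top",a[::-1],z); d=w[:2]-p[:2]; c,s=np.cos(p[2]),np.sin(p[2]); print(nm,w.round(4),"local",(c*d[0]+s*d[1]).round(4),(-s*d[0]+c*d[1]).round(4))
for n,off,sc in (("top",(170,130),5),("scene",(140,145),5)):
    im=cv2.imread(f"pics/{n}0.png"); 
    g=cv2.resize(im[off[0]:off[0]+120,off[1]:off[1]+100],None,fx=sc,fy=sc,interpolation=cv2.INTER_CUBIC)
    def L(ls,col):
        q=[((w2pix(n,W(p,l))[::-1]-np.array(off[::-1])+.5)*sc-.5).round().astype(int).tolist() for l in ls]
        cv2.polylines(g,[np.array(q)],True,col,1)
    L([(-.103,-.035,.012),(-.103,.035,.012),(.103,.035,.012),(.103,-.035,.012)],(0,255,0))
    L([(.075,-.014,.068),(.075,.014,.068),(.075,.014,.04),(.075,-.014,.04)],(0,0,255))
    L([(-.103,-.014,.04),(-.103,.014,.04),(.075,.014,.04),(.075,-.014,.04)],(255,0,0))
    cv2.imwrite(f"pics/ov_{n}.png",g)
```

```text
[ 4.6140e-01 -9.0000e-04 -2.7873e+00] [-1.44 -0.25  1.04 -1.37  1.72  0.05 -1.33  1.39]
knobtop [0.4749 0.0024 0.09  ] local -0.0138 0.0016
tabtop [0.5208 0.0175 0.086 ] local -0.0621 0.0034
jawface lower edge top [ 0.426 -0.015  0.068] local 0.038 0.001
```

```bash
python3 -c "
import cv2,numpy as np
cv2.imwrite('pics/ovb.png',cv2.resize(np.hstack([cv2.imread('pics/ov_top.png'),cv2.imread('pics/ov_scene.png')]),(800,480)))"
```

```text
(no output)
```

View pics/ovb.png

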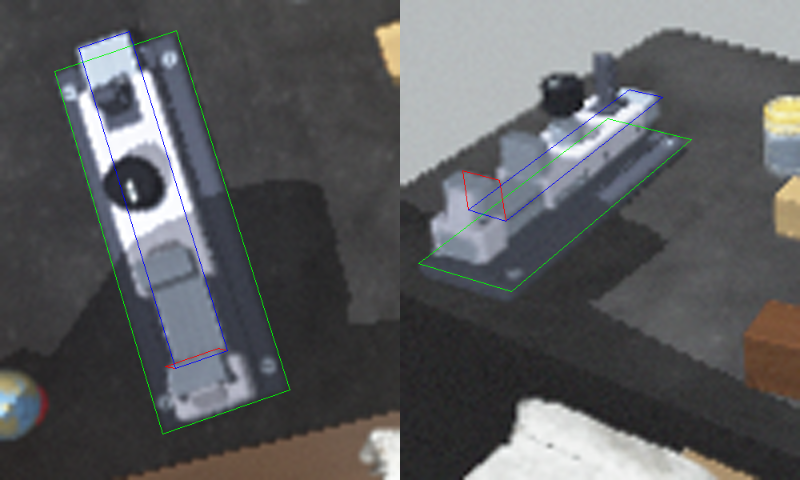

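```bash
cat >> h.py <<'E'
from scipy.optimize import minimize
def hullmask(n,p,dim,z0,sh,S=4,off=(0,0)):
    c,s=np.cos(p[2]),np.sin(p[2]); a,b,h=dim
    pts=[]
    for i in(-1,1):
        for j in(-1,1):
            for k in(0,1):
                x,y=i*a/2,j*b/2
                q=w2pix(n,np.array([p[0]+c*x-s*y,p[1]+s*x+c*y,z0+k*h]))[::-1]
                pts.append((q-np.array(off[::-1])+.5)*S-.5)
    hl=cv2.convexHull(np.array(pts,np.float32))
    m=np.zeros(sh,np.uint8); cv2.fillConvexPoly(m,(hl*16).round().astype(np.int32),1,shift=4); return m
def fitbox(n,im,cond,p0,dim,z0=0,R=45,S=4):
    """cond(hsv crop)->mask ; returns pose, iou"""
    c=w2pix(n,np.array([p0[0],p0[1],z0+dim[2]/2])).round().astype(int)
    r0,c0=max(c[0]-R,0),max(c[1]-R,0)
    cr=cv2.resize(im[r0:c[0]+R,c0:c[1]+R],None,fx=S,fy=S,interpolation=cv2.INTER_CUBIC)
    m=cond(cv2.cvtColor(cr,cv2.COLOR_BGR2HSV)).astype(np.uint8)
    k,l,st,ce=cv2.connectedComponentsWithStats(m)
    ctr=np.array([R*S,R*S])
    pm=hullmask(n,p0,dim,z0,m.shape,S,(r0,c0))
    best=max(range(1,k),key=lambda i:(pm[l==i].sum()+.01*st[i,4])); m=(l==best).astype(np.uint8)
    m=cv2.morphologyEx(m,cv2.MORPH_CLOSE,np.ones((15,15)))
    def f(p):
        q=hullmask(n,p,dim,z0,m.shape,S,(r0,c0)); return -float((q&m).sum())/max(1,(q|m).sum())
    b=None
    for dy in(-.25,0,.25):
        x0=np.array(p0,float)+[0,0,dy]
        r=minimize(f,x0,method="Nelder-Mead",options=dict(initial_simplex=[x0,x0+[.01,0,0],x0+[0,.01,0],x0+[0,0,.15]],xatol=1e-4,fatol=1e-4))
        if b is None or r.fun<b.fun:b=r
    return b.x,-b.fun,m
brass=lambda h:(h[...,0]>18)&(h[...,0]<32)&(h[...,1]>130)&(h[...,2]>90)
oak=lambda h:(h[...,0]>13)&(h[...,0]<28)&(h[...,1]>50)&(h[...,2]>90)
wal=lambda h:((h[...,0]<16)|(h[...,0]>172))&(h[...,1]>90)&(h[...,2]>35)
tray=lambda h:(h[...,0]<18)&(h[...,1]>110)&(h[...,2]>90)
E
python3 - <<'E'
from h import *
for nm,cond,p0,dim in (("rod",brass,(.552,-.238,.35),(.016,.06,.016)),("oak",oak,(.567,-.136,.35),(.028,.06,.028)),("wal",wal,(.452,-.235,.35),(.036,.06,.036)),("tray",tray,(.525,-.383,.35),(.130,.154,.022))):
    for n in ("top","scene"):
        if nm=="tray" and n=="scene":continue
        im=cv2.imread(f"pics/{n}0.png")
        x,i,m=fitbox(n,im,cond,p0,dim,R=70 if nm=="tray" else 40); print(nm,n,x.round(4),round(i,3))
im=cv2.imread("pics/top0.png"); g=im[172:282,132:212].astype(float); g=np.clip((g/255)**.55*255,0,255).astype(np.uint8)
cv2.imwrite("pics/cal2.png",cv2.resize(g,None,fx=5.4,fy=5.4,interpolation=cv2.INTER_CUBIC))
E
```

```text
rod top [ 0.5638 -0.2326  0.3575] 0.944Traceback (most recent call last):
  File "<stdin>", line 6, in <module>
  File "h.py", line 46, in fitbox
    r=minimize(f,x0,method="Nelder-Mead",options=dict(initial_simplex=[x0,x0+[.01,0,0],x0+[0,.01,0],x0+[0,0,.15]],xatol=1e-4,fatol=1e-4))
    res = _minimize_neldermead(fun, x0, args, callback, bounds=bounds,
                               **options)
    fxr = func(xr)
    fx = function(np.copy(x), *(wrapper_args + args))
  File "h.py", line 42, in f
    q=hullmask(n,p,dim,z0,m.shape,S,(r0,c0)); return -float((q&m).sum())/max(1,(q|m).sum())
  File "h.py", line 26, in hullmask
    q=w2pix(n,np.array([p[0]+c*x-s*y,p[1]+s*x+c*y,z0+k*h]))[::-1]
      ~~~~~^^^^^^^^^^^^^^^^^^^^^^^^^^^^^^^^^^^^^^^^^^^^^^^^
  File "h.py", line 11, in w2pix
    K,d,T=cam(n)
          ~~~^^^
  File "h.py", line 4, in cam
    m=optics.camera_model(n); return np.array(m["camera_matrix"]),np.array(m["dist"]),np.array(m["world_from_camera"])
ValueError: time passes only in moves, steps and waits
```

```bash
sed -i 's/^def cam(n):/import pickle,os\n_C={}\ndef cam(n):\n    if n in _C: return _C[n]/; s/^    m=optics.camera_model(n); return \(.*\)$/    f=f"cam_{n}.pkl"\n    if not os.path.exists(f): pickle.dump(optics.camera_model(n),open(f,"wb"))\n    m=pickle.load(open(f,"rb")); _C[n]=(\1); return _C[n]/' h.py; head -14 h.py
cat > fit.py <<'E'
from h import *
import sys
def fitall(tag,items,cams=("top","scene")):
    for nm,cond,p0,dim in items:
        for n in cams:
            if nm=="tray" and n=="scene":continue
            im=cv2.imread(f"pics/{n}{tag}.png")
            try:
                x,i,m=fitbox(n,im,cond,p0,dim,R=70 if nm=="tray" else 40); print(nm,n,x.round(4),round(i,3))
            except Exception as e: print(nm,n,"fail",str(e)[:80])
E
python3 - <<'E'
from fit import *
fitall("0",(("rod",brass,(.552,-.238,.35),(.016,.06,.016)),("oak",oak,(.567,-.136,.35),(.028,.06,.028)),("wal",wal,(.452,-.235,.35),(.036,.06,.036)),("tray",tray,(.525,-.383,.35),(.130,.154,.022))))
im=cv2.imread("pics/top0.png"); g=im[172:282,132:212].astype(float); g=np.clip((g/255)**.55*255,0,255).astype(np.uint8)
cv2.imwrite("pics/cal2.png",cv2.resize(g,None,fx=5.4,fy=5.4,interpolation=cv2.INTER_CUBIC))
E
```

```text
import numpy as np, cv2
from plant import sensors, optics, ctrl
import pickle,os
_C={}
def cam(n):
    if n in _C: return _C[n]
    f=f"cam_{n}.pkl"
    if not os.path.exists(f): pickle.dump(optics.camera_model(n),open(f,"wb"))
    m=pickle.load(open(f,"rb")); _C[n]=(np.array(m["camera_matrix"]),np.array(m["dist"]),np.array(m["world_from_camera"])); return _C[n]
def pix2w(n,rc,z):
    K,d,T=cam(n)
    u=cv2.undistortPoints(np.array([[[rc[1],rc[0]]]],float),K,d)[0,0]
    r=T[:3,:3]@np.array([u[0],-u[1],-1]); o=T[:3,3]
    return o+r*(z-o[2])/r[2]
rod top [ 0.5638 -0.2326  0.3575] 0.944
rod scene [ 0.5632 -0.2295  0.3076] 0.863
oak top [ 0.5677 -0.1416  0.3536] 0.971
oak scene [ 0.5666 -0.1382  0.3598] 0.969
wal top [ 0.4582 -0.2446  0.4551] 0.958
wal scene [ 0.457  -0.2408  0.5301] 0.934
tray top [ 0.5252 -0.3891  0.391 ] 0.987
```

View pics/cal2.png

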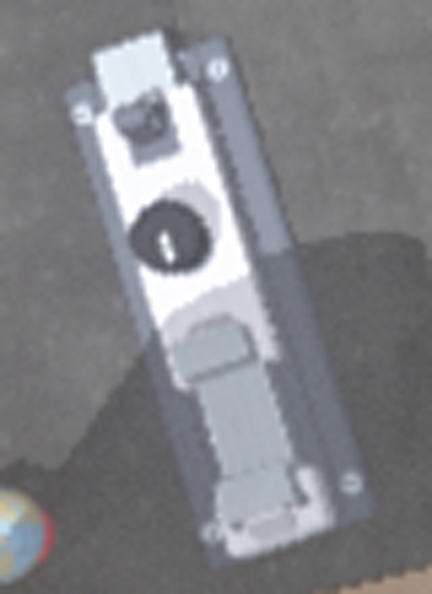

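Run:
```python
from h import *
from scipy.optimize import least_squares
def up(pt): return np.array([132+(pt[0]+.5)/5.4-.5, 172+(pt[1]+.5)/5.4-.5])
obs=[((66,92),(-.103,-.035,.012)),((227,37),(-.103,.035,.012)),((374,515),(.103,.035,.012)),((210,563),(.103,-.035,.012))]
px=[up(a) for a,_ in obs]
def W(p,l):
    c,s=np.cos(p[2]),np.sin(p[2]); return np.array([p[0]+c*l[0]-s*l[1],p[1]+s*l[0]+c*l[1],l[2]])
f=lambda p:np.concatenate([w2pix("top",W(p,l))[::-1]-q for (_,l),q in zip(obs,px)])
r=least_squares(f,[.45,0,-2.9],x_scale=[.01,.01,.1]); print(r.x.round(4),f(r.x).round(2))
p=r.x
for nm,a,z in (("knobtop",(170,236),.090),("tabtop",(144,112),.086),("beam far end L",(96,56),.04),("beam far end R",(160,32),.04),("jaw top edge R",(256,352),.068),("jaw top edge L",(187,382),.068),("fixed face top R",(292,466),.068),("fixed face top L",(222,488),.068)):
    w=pix2w("top",up(a)[::-1],z); d=w[:2]-p[:2]; c,s=np.cos(p[2]),np.sin(p[2]); print(nm,w.round(4),"local",(c*d[0]+s*d[1]).round(4),(-s*d[0]+c*d[1]).round(4))
s=sensors.get_state()
from scipy.spatial.transform import Rotation as Ro
print(Ro.from_quat(s["tcp_rot"]).as_matrix().round(3))
```

```text
[ 4.6140e-01 -8.0000e-04 -2.7891e+00] [-0.64 -1.32  0.04 -1.21  0.94  0.15 -0.36  2.15]
knobtop [0.4751 0.0026 0.09  ] local -0.0141 0.0015
tabtop [0.5218 0.0162 0.086 ] local -0.0626 0.0049
beam far end L [0.5524 0.0476 0.04  ] local -0.1021 -0.014
beam far end R [0.5626 0.0229 0.04  ] local -0.1032 0.0128
jaw top edge R [ 0.4352 -0.0274  0.068 ] local 0.0337 0.0159
jaw top edge L [ 0.4235 -0.0023  0.068 ] local 0.0361 -0.0116
fixed face top R [ 0.3936 -0.0431  0.068 ] local 0.0782 0.0163
fixed face top L [ 0.3849 -0.0177  0.068 ] local 0.0775 -0.0105
[[ 0.     0.408 -0.913]
 [-0.    -0.913 -0.408]
 [-1.     0.    -0.   ]]
```

```bash
cat >> h.py <<'E'
CAL=np.array([.461,-.003]); CY=-2.789
def c2w(l,C=None):
    C=CAL if C is None else C
    c,s=np.cos(CY),np.sin(CY); return C+np.array([c*l[0]-s*l[1],s*l[0]+c*l[1]])
def w2c(w):
    d=np.array(w[:2])-CAL; c,s=np.cos(CY),np.sin(CY); return np.array([c*d[0]+s*d[1],-s*d[0]+c*d[1]])
from scipy.spatial.transform import Rotation as Ro
def tool():
    s=sensors.get_state(); M=Ro.from_quat(s["tcp_rot"]).as_matrix()
    return s,M,np.arctan2(M[1,1],M[0,1])
def delta(xy,z,a):
    """moves: first turn by t, then shift"""
    s,M,a0=tool(); p=np.array(s["eef_pos"])
    t=-(((a-a0)+np.pi)%(2*np.pi)-np.pi)
    d=np.array(xy)-p[:2]
    print("t %.2f pos %s cal %s yaw %.3f F %s open %.3f q6 %.2f"%(s["time"],p.round(4),w2c(p).round(4),a0,np.round(s["contact_force"],1),s["opening"]*8.54,s["qpos"][5]))
    print("turn %.3f then x %.2f y %.2f z %.2f cm"%(t,(p[2]-z)*100,(d@[np.cos(a),np.sin(a)])*100,(d@[np.sin(a),-np.cos(a)])*100))
CA=CY+np.pi/2
E
python3 - <<'E'
from h import *
delta(c2w((-.063,0)),.15,CA)
E
```

```text
t 1.40 pos [ 0.2757 -0.6161  0.2028] cal [0.3856 0.5114] yaw -1.150 F [-0.1 -0.2  0.8] open 8.539 q6 -0.15
turn 0.068 then x 5.28 y -51.14 z -44.86 cm
```

Emit:
{"name": "arm_command", "arguments": {"increments": [[[0, 0, 0, 0.068], [0, -3.2, -2.8, 0], [0, -3.2, -2.8, 0], [0, -3.2, -2.8, 0], [0, -3.2, -2.8, 0], [0, -3.2, -2.8, 0], [0, -3.2, -2.8, 0], [0, -3.2, -2.8, 0], [0, -3.2, -2.8, 0], [0, -3.2, -2.8, 0], [0, -3.2, -2.8, 0], [0, -3.2, -2.8, 0], [0, -3.2, -2.8, 0], [0, -3.2, -2.8, 0], [0, -3.2, -2.8, 0], [0, -3.2, -2.8, 0], [2, 0, 0, 0], [2, 0, 0, 0], [0, 0, 0, 0]]], "grip": 5}}

```text
time: 3.78
eef_pos: [0.5027, -0.02, 0.1611]
tcp_rot: [-0.695, -0.125, 0.697, -0.124]
contact_force: [-0.5, -0.7, -0.2]
opening: 0.588
```

```bash
cat > look.py <<'E'
from h import *
import sys
tag=sys.argv[1]; w=c2w((-.04,0))
for n,R in(("top",70),("scene",60)):
    im=optics.read_camera(n); cv2.imwrite(f"pics/{n}{tag}.png",im)
    c=w2pix(n,[*w,.06]).astype(int); c=np.clip(c,R,[383-R,511-R])
    g=cv2.resize(im[c[0]-R:c[0]+R,c[1]-R:c[1]+R],(400,400),interpolation=cv2.INTER_CUBIC)
    globals()["g"+n]=g
cv2.imwrite(f"pics/l{tag}.png",np.hstack([gtop,gscene]))
E
python3 look.py 1
python3 - <<'E'
from h import *
delta(c2w((-.063,0)),.053,CA)
E
```

```text
t 3.88 pos [ 0.5043 -0.0207  0.1633] cal [-0.0345  0.0315] yaw -1.218 F [-0.7 -0.  -0.6] open 5.001 q6 0.98
turn 0.000 then x 11.03 y -3.15 z -2.85 cm
```

View pics/l1.png

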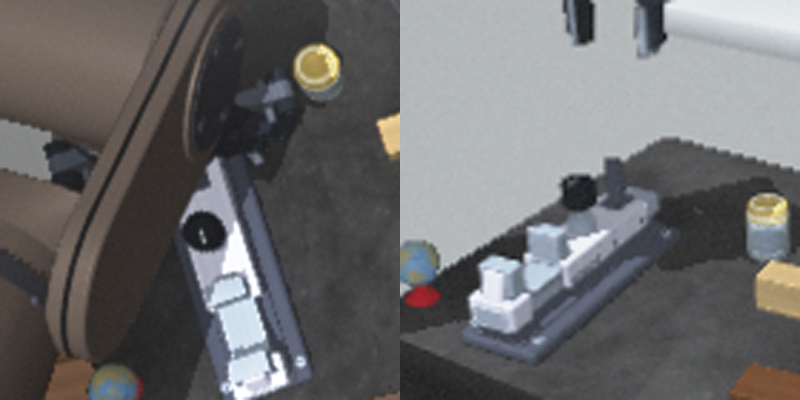

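Emit:
{"name": "arm_command", "arguments": {"increments": [[[0, -1.6, -1.4, 0], [0, -1.55, -1.45, 0], [2, 0, 0, 0], [2, 0, 0, 0], [1.5, 0, 0, 0], [0, 0, 0, 0]]]}}

```text
time: 4.62
eef_pos: [0.5194, 0.0188, 0.1071]
tcp_rot: [-0.696, -0.124, 0.697, -0.124]
contact_force: [0.6, 0.2, 0.1]
opening: 0.582
```

```bash
python3 look.py 2
python3 - <<'E'
from h import *
delta(c2w((-.063,0)),.053,CA)
E
```

```text
t 4.72 pos [0.5205 0.0186 0.1086] cal [-0.0633  0.0002] yaw -1.218 F [ 0.6 -0.7  0.6] open 5.024 q6 1.06
turn -0.000 then x 5.56 y -0.02 z 0.03 cm
```

View pics/l2.png

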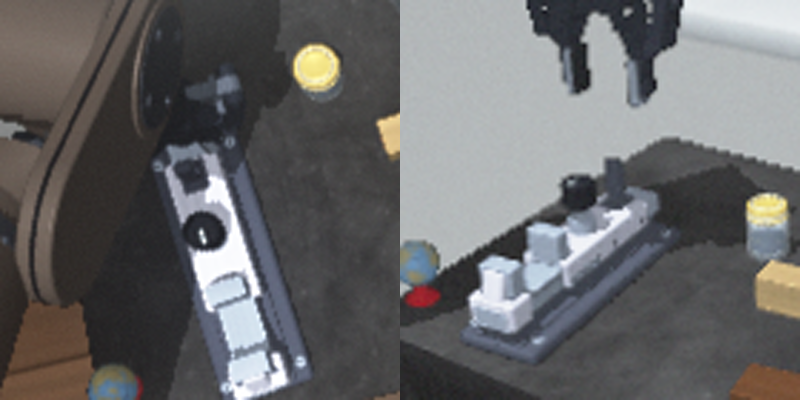

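Run:
```python
from h import *
s=sensors.get_state(); p=np.array(s["eef_pos"]); out=[]
for n,R in(("top",70),("scene",70)):
    im=cv2.imread(f"pics/{n}2.png"); c=w2pix(n,[*c2w((-.04,0)),.08]).astype(int); c=np.clip(c,R,[383-R,511-R])
    g=cv2.resize(im[c[0]-R:c[0]+R,c[1]-R:c[1]+R],(400,400),interpolation=cv2.INTER_CUBIC)
    for z,col in((p[2],(0,0,255)),(p[2]+.019,(0,255,0)),(.086,(255,0,255)),(0,(255,255,0))):
        q=(w2pix(n,[p[0],p[1],z])-c+R)*400/(2*R); cv2.circle(g,(int(q[1]),int(q[0])),4,col,-1)
    out.append(g)
cv2.imwrite("pics/chk.png",np.hstack(out))
```

```text
(no output)
```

View pics/chk.png

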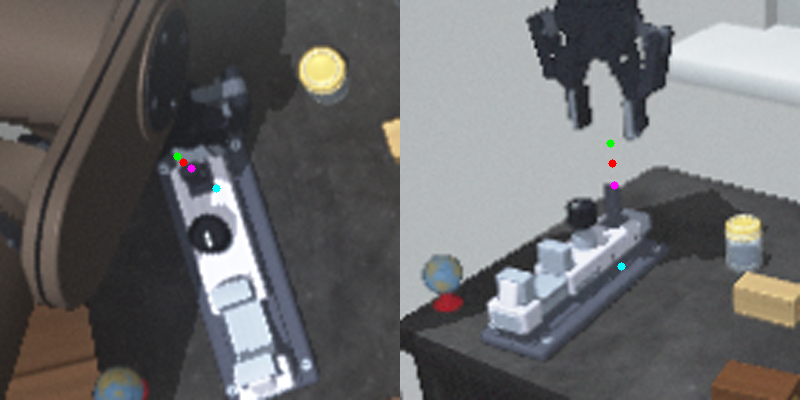

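Run:
```python
from h import *
im=cv2.imread("pics/scene0.png"); a=-1.150
g=cv2.resize(im[200:340,260:460],None,fx=4,fy=4,interpolation=cv2.INTER_CUBIC)
for z in(.203,.216,.222,.235):
  for y in(-.0425,0,.0425):
    P=np.array([.2757+y*np.cos(a),-.6161+y*np.sin(a),z]); q=w2pix("scene",P); print(z,y,q.round(0))
    cv2.circle(g,(int((q[1]-260)*4),int((q[0]-200)*4)),3,(0,0,255),-1)
cv2.imwrite("pics/chk0.png",g)
```

```text
0.203 -0.0425 [307. 320.]
0.203 0 [318. 361.]
0.203 0.0425 [330. 404.]
0.216 -0.0425 [298. 322.]
0.216 0 [310. 363.]
0.216 0.0425 [322. 406.]
0.222 -0.0425 [294. 322.]
0.222 0 [306. 364.]
0.222 0.0425 [317. 408.]
0.235 -0.0425 [285. 323.]
0.235 0 [297. 366.]
0.235 0.0425 [308. 411.]
```

View pics/chk0.png

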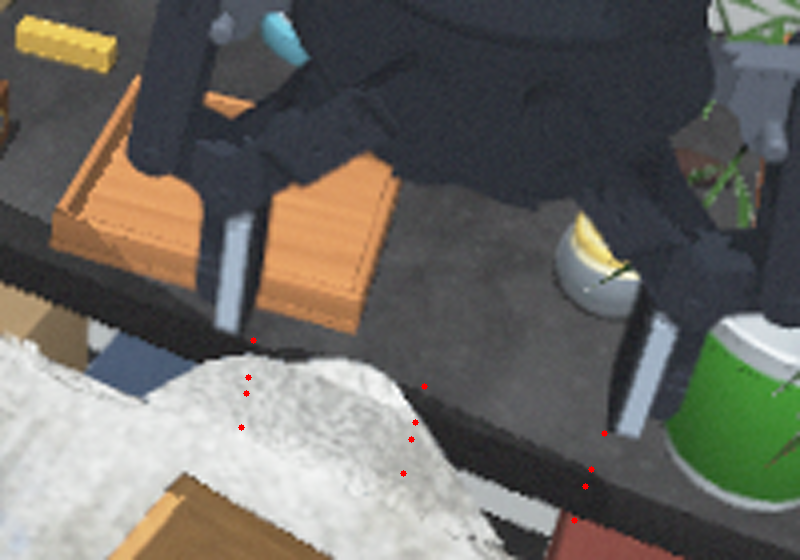

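Emit:
{"name": "arm_command", "arguments": {"increments": [[[0, 0, 0, 0], [0, 0, 0, 0], [0, 0, 0, 0], [0, 0, 0, 0], [0, 0, 0, 0], [0, 0, 0, 0]]], "grip": 0}}

```text
time: 5.48
eef_pos: [0.5198, 0.0189, 0.1077]
tcp_rot: [-0.696, -0.124, 0.696, -0.124]
contact_force: [-0.3, -0.2, -0.1]
opening: -0.001
```

```bash
cat > chk.py <<'E'
from h import *
import sys
s=sensors.get_state(); p=np.array(s["eef_pos"]); out=[]
print(s["time"],p.round(4),w2c(p).round(4),"F",np.round(s["contact_force"],1),"op",round(s["opening"]*8.54,2))
R=int(sys.argv[2]) if len(sys.argv)>2 else 50
for n in("top","scene"):
    im=optics.read_camera(n); cv2.imwrite(f"pics/{n}{sys.argv[1]}.png",im)
    c=w2pix(n,[p[0],p[1],p[2]]).astype(int); c=np.clip(c,R,[383-R,511-R])
    g=cv2.resize(im[c[0]-R:c[0]+R,c[1]-R:c[1]+R],(400,400),interpolation=cv2.INTER_CUBIC)
    q=(w2pix(n,p)-c+R)*400/(2*R); cv2.circle(g,(int(q[1]),int(q[0])),3,(0,0,255),-1)
    out.append(g)
cv2.imwrite(f"pics/k{sys.argv[1]}.png",np.hstack(out))
E
python3 chk.py 3
```

```text
5.475 [0.5198 0.0189 0.1077] [-0.0628 -0.0002] F [-0.3 -0.2 -0.1] op -0.01
```

View pics/k3.png

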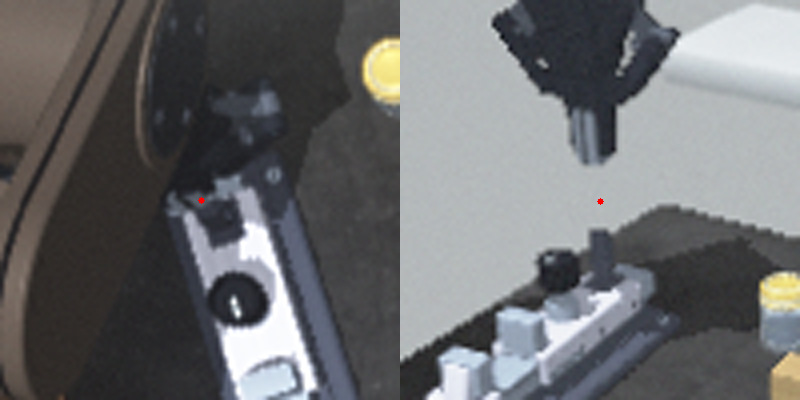

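Emit:
{"name": "arm_command", "arguments": {"increments": [[[0, 3, 1, 0], [0, 3, 1, 0], [0, 3, 1, 0], [2.5, 0, 0, 0], [2.5, 0, 0, 0], [1.5, 0, 0, 0], [0.7, 0, 0, 0], [0.7, 0, 0, 0], [0.7, 0, 0, 0], [0, 0, 0, 0]]]}}

```text
time: 6.82
eef_pos: [0.5226, -0.0758, 0.0214]
tcp_rot: [-0.696, -0.124, 0.696, -0.124]
contact_force: [-0.1, 0.4, 0.0]
opening: -0.0
```

```bash
python3 chk.py 4
```

```text
6.825 [ 0.5226 -0.0758  0.0214] [-0.0327  0.0896] F [-0.1  0.4  0. ] op -0.0
```

View pics/k4.png

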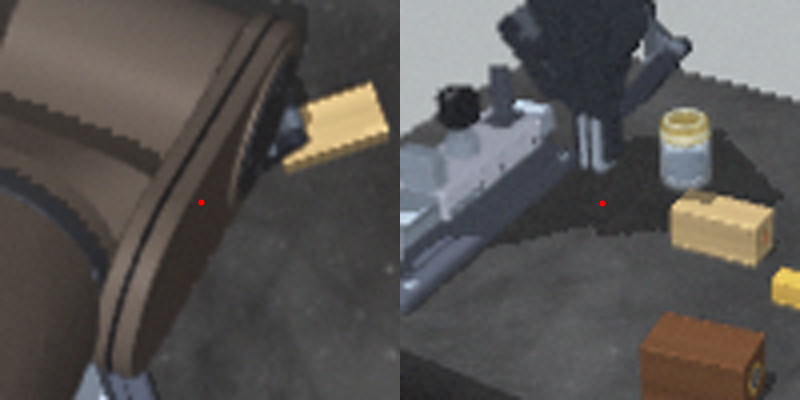

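Emit:
{"name": "arm_command", "arguments": {"increments": [[[0.5, 0, 0, 0], [0.5, 0, 0, 0], [0.4, 0, 0, 0], [0.3, 0, 0, 0], [0, 0, 0, 0]]]}}

```text
time: 7.55
eef_pos: [0.5226, -0.0759, 0.0043]
tcp_rot: [-0.696, -0.124, 0.696, -0.124]
contact_force: [0.0, -0.1, 0.8]
opening: 0.002
```

```bash
python3 chk.py 5
```

```text
7.55 [ 0.5226 -0.0759  0.0043] [-0.0326  0.0896] F [ 0.  -0.1  0.8] op 0.02
```

View pics/k5.png

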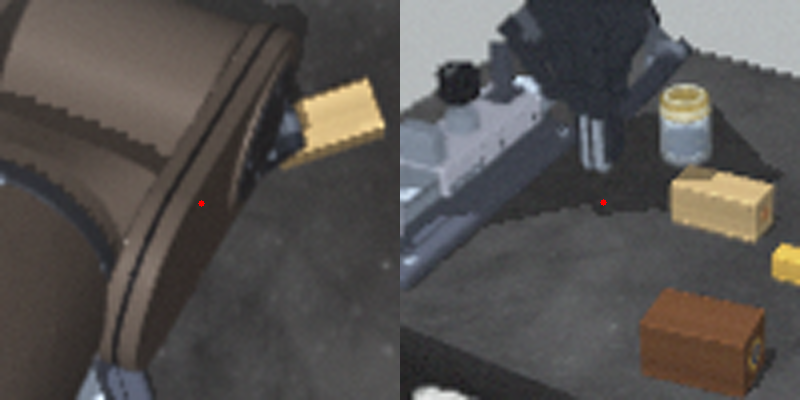

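Emit:
{"name": "arm_command", "arguments": {"increments": [[[0.3, 0, 0, 0], [0.2, 0, 0, 0], [0, 0, 0, 0]]]}}

```text
time: 8.02
eef_pos: [0.5226, -0.0759, -0.0005]
tcp_rot: [-0.696, -0.124, 0.696, -0.124]
contact_force: [1.3, 0.1, -0.6]
opening: -0.003
```

Emit:
{"name": "arm_command", "arguments": {"increments": [[[0.2, 0, 0, 0], [0.2, 0, 0, 0], [0, 0, 0, 0]]]}}

```text
time: 8.4
eef_pos: [0.5226, -0.0759, -0.0045]
tcp_rot: [-0.696, -0.124, 0.696, -0.124]
contact_force: [-0.6, 1.3, 1.2]
opening: 0.001
```

Emit:
{"name": "arm_command", "arguments": {"increments": [[[0.3, 0, 0, 0], [0.3, 0, 0, 0], [0.2, 0, 0, 0], [0, 0, 0, 0]]]}}

```text
time: 8.9
eef_pos: [0.5226, -0.0759, -0.0125]
tcp_rot: [-0.696, -0.124, 0.696, -0.124]
contact_force: [0.8, 0.5, -0.2]
opening: 0.001
```

Emit:
{"name": "arm_command", "arguments": {"increments": [[[0.2, 0, 0, 0], [0.2, 0, 0, 0], [0, 0, 0, 0]]]}}

```text
time: 9.28
eef_pos: [0.5227, -0.0759, -0.0165]
tcp_rot: [-0.696, -0.124, 0.696, -0.124]
contact_force: [-0.6, -0.3, -0.3]
opening: -0.001
```

Emit:
{"name": "arm_command", "arguments": {"increments": [[[0.2, 0, 0, 0], [0.2, 0, 0, 0], [0, 0, 0, 0]]]}}

```text
time: 9.65
eef_pos: [0.5226, -0.0759, -0.0205]
tcp_rot: [-0.696, -0.124, 0.696, -0.124]
contact_force: [0.1, 0.4, 1.3]
opening: -0.001
```

```bash
python3 chk.py 6 30
```

```text
9.65 [ 0.5226 -0.0759 -0.0205] [-0.0327  0.0897] F [0.1 0.4 1.3] op -0.01
```

View pics/k6.png

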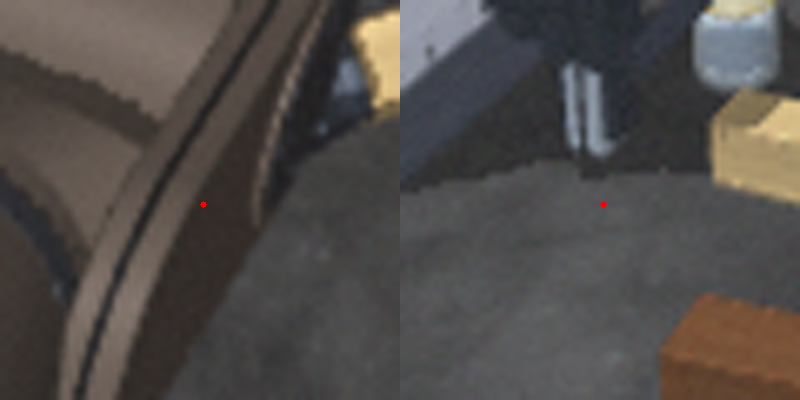

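Emit:
{"name": "arm_command", "arguments": {"increments": [[[0.2, 0, 0, 0], [0, 0, 0, 0]]]}}

```text
time: 10.0
eef_pos: [0.5227, -0.0759, -0.0224]
tcp_rot: [-0.696, -0.124, 0.696, -0.124]
contact_force: [-0.2, -0.5, -0.2]
opening: -0.001
```

Emit:
{"name": "arm_command", "arguments": {"increments": [[[0.2, 0, 0, 0], [0, 0, 0, 0]]]}}

```text
time: 10.25
eef_pos: [0.5227, -0.0759, -0.0245]
tcp_rot: [-0.696, -0.124, 0.696, -0.124]
contact_force: [-0.3, 0.7, -0.6]
opening: 0.005
```

Emit:
{"name": "arm_command", "arguments": {"increments": [[[0.2, 0, 0, 0], [0, 0, 0, 0]]]}}

```text
time: 10.5
eef_pos: [0.5227, -0.0759, -0.0265]
tcp_rot: [-0.696, -0.124, 0.696, -0.124]
contact_force: [0.1, 0.0, -0.1]
opening: 0.003
```

Emit:
{"name": "arm_command", "arguments": {"increments": [[[0.2, 0, 0, 0], [0, 0, 0, 0]]]}}

```text
time: 10.75
eef_pos: [0.5228, -0.0759, -0.0284]
tcp_rot: [-0.696, -0.124, 0.696, -0.124]
contact_force: [0.0, 0.5, -0.2]
opening: -0.0
```

Run:
```python
from h import *
s=sensors.get_state(); p=np.array(s["eef_pos"])
im=optics.read_camera("scene"); cv2.imwrite("pics/scene7.png",im)
R=30;c=w2pix("scene",[p[0],p[1],0.01]).astype(int)
g=cv2.resize(im[c[0]-R:c[0]+R,c[1]-R:c[1]+R],(600,600),interpolation=cv2.INTER_CUBIC)
for z,col in((p[2],(0,0,255)),(0,(0,255,0)),(.02,(255,0,255)),(.06,(255,255,0))):
    q=(w2pix("scene",[p[0],p[1],z])-c+R+.5)*10-.5; cv2.circle(g,(int(q[1]),int(q[0])),4,col,-1); print(z,q)
cv2.imwrite("pics/k7.png",g); print(s["joint_efforts"])
```

```text
-0.02837465322492038 [435.80550123 321.27077601]
0 [344.32798774 315.66033311]
0.02 [278.13737546 311.6262178 ]
0.06 [141.36030216 303.35773595]
[-3.24045708e-03 -3.24990141e+01 -2.12655258e+01 -2.91266053e-05
 -1.01677916e-02 -1.19002229e-05]
```

View pics/k7.png

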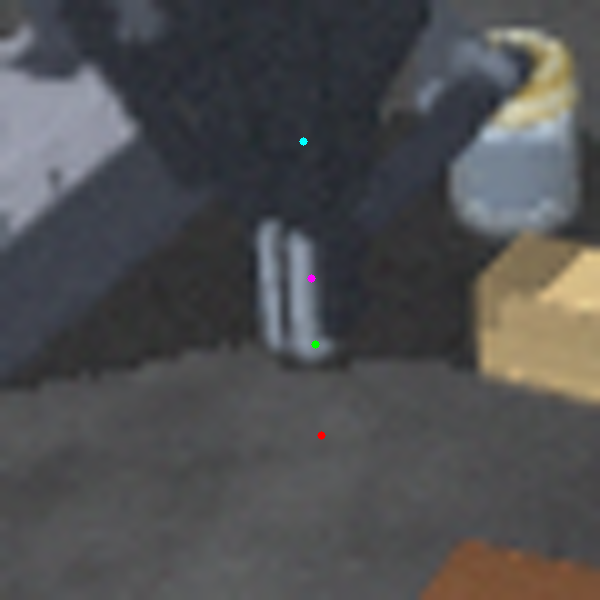

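Emit:
{"name": "arm_command", "arguments": {"increments": [[[0.2, 0, 0, 0], [0, 0, 0, 0]]]}}

```text
time: 11.05
eef_pos: [0.5229, -0.076, -0.0286]
tcp_rot: [-0.696, -0.124, 0.697, -0.124]
contact_force: [-5.0, 2.0, 11.7]
opening: -0.001
```

Emit:
{"name": "arm_command", "arguments": {"increments": [[[0.2, 0, 0, 0], [0, 0, 0, 0]]]}}

```text
time: 11.3
eef_pos: [0.5229, -0.076, -0.0286]
tcp_rot: [-0.695, -0.125, 0.697, -0.124]
contact_force: [-10.2, 2.2, 24.2]
opening: 0.002
```

Emit:
{"name": "arm_command", "arguments": {"increments": [[[-1, 0, 0, 0], [-4, 0, 0, 0], [-4, 0, 0, 0], [-3, 0, 0, 0], [0, -3, -1, 0], [0, -3, -1, 0], [0, -3, -1, 0], [0, 0, 0, 0]]], "grip": 4.5}}

```text
time: 12.3
eef_pos: [0.5194, 0.0204, 0.0875]
tcp_rot: [-0.696, -0.125, 0.696, -0.125]
contact_force: [-0.0, -0.6, 0.9]
opening: 0.53
```

```bash
sed -i 's/w2pix(n,p)-c+R/w2pix(n,p+[0,0,.0285])-c+R/; s/p\[2\]\]).astype/p[2]+.02]).astype/' chk.py; python3 chk.py 8 40; python3 -c "
from h import *
delta(c2w((-.063,0)),.0245,CA)"
```

```text
12.3 [0.5194 0.0204 0.0875] [-0.0629 -0.0018] F [-0.  -0.6  0.9] op 4.53
t 12.40 pos [0.5199 0.0187 0.0876] cal [-0.0627 -0.0001] yaw -1.217 F [-1.1 -0.6 -0.4] open 4.494 q6 1.06
turn 0.001 then x 6.31 y 0.01 z -0.03 cm
```

View pics/k8.png

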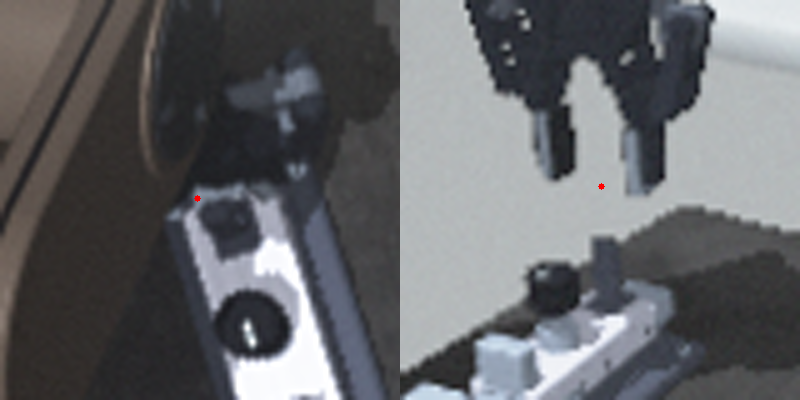

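Emit:
{"name": "arm_command", "arguments": {"increments": [[[2, 0, 0, 0], [2, 0, 0, 0], [1, 0, 0, 0], [1.2, 0, 0, 0], [0, 0, 0, 0]]]}}

```text
time: 13.02
eef_pos: [0.5193, 0.0187, 0.0249]
tcp_rot: [-0.696, -0.124, 0.697, -0.124]
contact_force: [-0.5, 0.1, 1.0]
opening: 0.525
```

```bash
python3 chk.py 9 40
```

```text
13.025 [0.5193 0.0187 0.0249] [-0.0622 -0.0002] F [-0.5  0.1  1. ] op 4.48
```

View pics/k9.png

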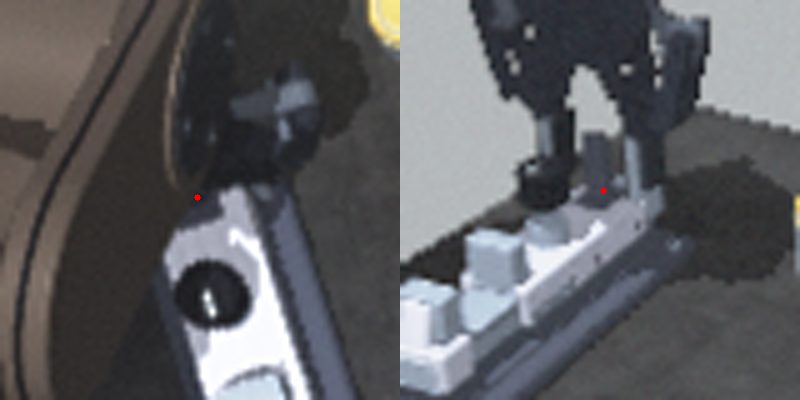

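Emit:
{"name": "arm_command", "arguments": {"increments": [[[0, 0, 0, 0], [0, 0, 0, 0], [0, 0, 0, 0], [0, 0, 0, 0], [0, 0, 0, 0], [0, 0, 0, 0]]], "grip": 0.8, "grip_force": 20}}

```text
time: 13.88
eef_pos: [0.5188, 0.022, 0.0262]
tcp_rot: [-0.696, -0.126, 0.697, -0.122]
contact_force: [-2.2, 9.6, 4.1]
opening: 0.161
```

```bash
python3 chk.py 10 40
```

```text
13.875 [0.5188 0.022  0.0262] [-0.0629 -0.0035] F [-2.2  9.6  4.1] op 1.38
```

View pics/k10.png

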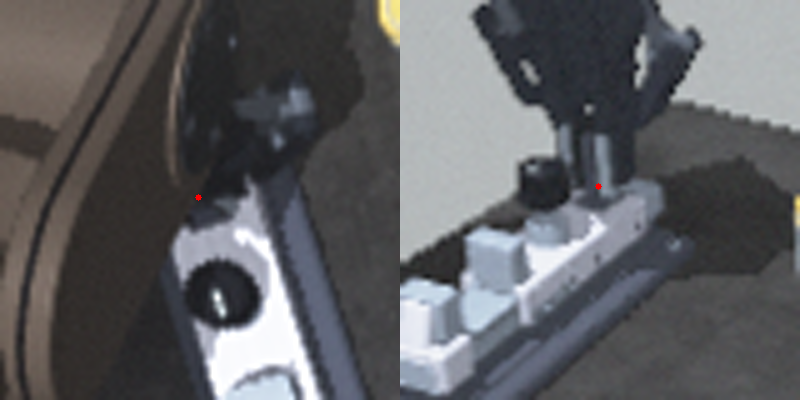

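Emit:
{"name": "arm_command", "arguments": {"increments": [[[0, -0.3, 0, 0], [0, -0.2, 0, 0], [0, 0, 0, 0]]]}}

```text
time: 14.35
eef_pos: [0.5192, 0.0228, 0.0265]
tcp_rot: [0.697, 0.124, -0.695, 0.125]
contact_force: [1.6, -1.9, 2.4]
opening: 0.159
```

```bash
python3 -c "
from h import *
delta(c2w((-.063,0)),.0245,CA)"
```

```text
t 14.35 pos [0.5192 0.0228 0.0265] cal [-0.0635 -0.0041] yaw -1.218 F [ 1.6 -1.9  2.4] open 1.355 q6 1.07
turn 0.001 then x 0.20 y 0.41 z 0.05 cm
```

Emit:
{"name": "arm_command", "arguments": {"increments": [[[0, 0, -0.2, 0], [0, 0, -0.3, 0], [0, 0, -0.3, 0], [0, 0, -0.3, 0], [0, 0, -0.3, 0], [0, 0, -0.3, 0], [0, 0, -0.3, 0], [0, 0, 0, 0], [0, 0, 0, 0]]]}}

```text
time: 15.48
eef_pos: [0.5368, 0.0296, 0.0259]
tcp_rot: [-0.696, -0.124, 0.697, -0.125]
contact_force: [-1.4, -4.7, 4.8]
opening: 0.158
```

```bash
sed -i 's/^CAL=.*;/CAL=np.array([.4596,.0008]);/' h.py; python3 chk.py 11 60;  python3 -c "
from h import *
delta(c2w((-.083,0)),.0245,CA)"
```

```text
15.475 [0.5368 0.0296 0.0259] [-0.0824 -0.0004] F [-1.4 -4.7  4.8] op 1.35
t 15.57 pos [0.5368 0.0296 0.0259] cal [-0.0824 -0.0004] yaw -1.218 F [-1.8 -5.9  5.4] open 1.360 q6 1.09
turn 0.000 then x 0.14 y 0.04 z -0.06 cm
```

View pics/k11.png

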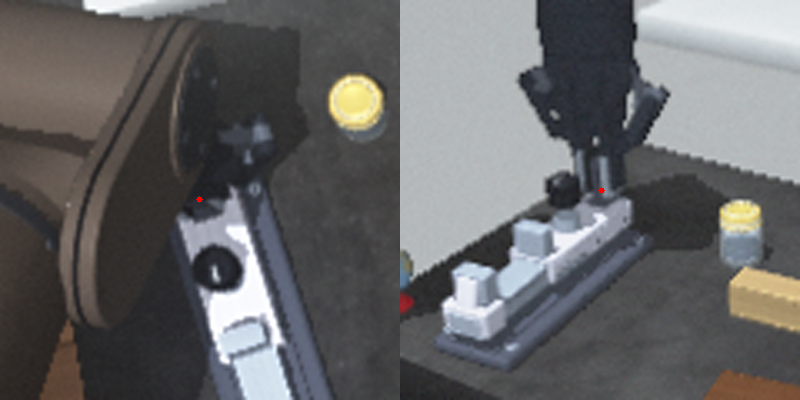

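Emit:
{"name": "arm_command", "arguments": {"increments": [[[-0.08, 0, -0.2, 0], [0, 0, -0.2, 0], [0, 0, -0.1, 0], [0, 0, 0, 0]]]}}

```text
time: 16.08
eef_pos: [0.5408, 0.0312, 0.026]
tcp_rot: [-0.695, -0.124, 0.697, -0.125]
contact_force: [-1.8, -5.4, 2.2]
opening: 0.161
```

```bash
python3 -c "
from h import *
delta(c2w((-.083,0)),.0245,CA)"
```

```text
t 16.07 pos [0.5408 0.0312 0.026 ] cal [-0.0867 -0.0005] yaw -1.217 F [-1.8 -5.4  2.2] open 1.376 q6 1.09
turn 0.001 then x 0.15 y 0.05 z 0.37 cm
```

Emit:
{"name": "arm_command", "arguments": {"increments": [[[0, 0, 0, 0], [0, 0, 0, 0], [-2, 0, 0, 0], [-4, 0, 0, 0], [-4, 0, 0, 0]]], "grip": 5}}

```text
time: 16.7
eef_pos: [0.541, 0.0329, 0.1268]
tcp_rot: [-0.696, -0.125, 0.697, -0.123]
contact_force: [0.5, 0.0, 0.4]
opening: 0.589
```

```bash
python3 -c "
from h import *
delta((.563,-.230),.03,-1.215)"
```

```text
t 16.70 pos [0.541  0.0329 0.1268] cal [-0.0875 -0.002 ] yaw -1.218 F [0.5 0.  0.4] open 5.031 q6 1.09
turn -0.003 then x 9.68 y 25.41 z 7.09 cm
```

Emit:
{"name": "arm_command", "arguments": {"increments": [[[0, 3, 0.8, 0], [0, 5, 1.4, 0], [0, 5, 1.4, 0], [0, 5, 1.4, 0], [0, 5, 1.4, 0], [0, 2.4, 0.7, 0], [3, 0, 0, 0], [3, 0, 0, 0], [3, 0, 0, 0], [0, 0, 0, 0]]], "grip": 8}}

```text
time: 17.95
eef_pos: [0.5605, -0.2282, 0.0332]
tcp_rot: [-0.694, -0.126, 0.698, -0.122]
contact_force: [-0.1, 0.5, 0.1]
opening: 0.935
```

```bash
python3 chk.py 12 50; python3 -c "
from h import *
delta((.563,-.230),-.025,-1.215)"
```

```text
17.95 [ 0.5605 -0.2282  0.0332] [-0.0156  0.2498] F [-0.1  0.5  0.1] op 7.98
t 18.05 pos [ 0.5631 -0.2301  0.0369] cal [-0.0174  0.2525] yaw -1.217 F [-0.3 -0.4  1.2] open 7.957 q6 0.66
turn -0.002 then x 6.19 y -0.01 z 0.01 cm
```

View pics/k12.png

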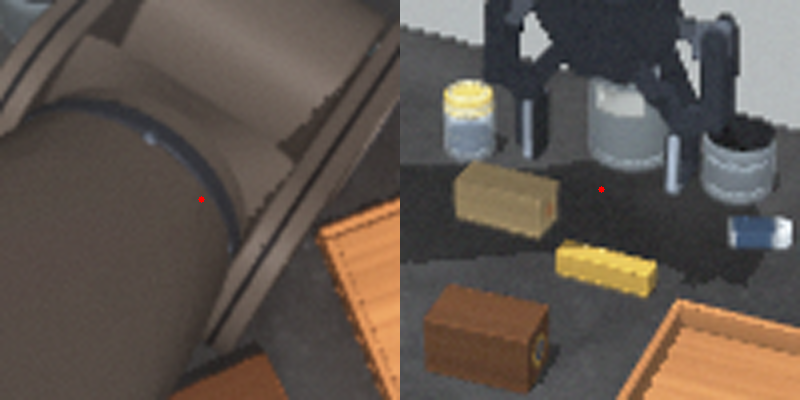

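Run:
```python
from h import *
p=np.array(sensors.get_state()["eef_pos"]);R=50
c=w2pix("scene",[p[0],p[1],p[2]+.02]).astype(int);c=np.clip(c,R,[383-R,511-R])
for P in([.563,-.230,.016],[.5635,-.2315,.008],[.563,-.23,.075]):
    q=(w2pix("scene",P)-c+R)*4; print(P,q)
```

```text
[0.563, -0.23, 0.016] [259.16573417 200.88784767]
[0.5635, -0.2315, 0.008] [271.0083807  202.97141332]
[0.563, -0.23, 0.075] [173.53001628 203.36340104]
```

Emit:
{"name": "arm_command", "arguments": {"increments": [[[2, 0, 0, 0], [2, 0, 0, 0], [1.5, 0, 0, 0], [0.8, 0, 0, 0], [0.4, 0, 0, 0], [0, 0, 0, 0]]]}}

```text
time: 18.8
eef_pos: [0.5629, -0.2308, -0.0305]
tcp_rot: [0.696, 0.124, -0.696, 0.124]
contact_force: [-0.5, 0.2, -0.2]
opening: 0.939
```

Emit:
{"name": "arm_command", "arguments": {"increments": [[[0, 0, 0, 0], [0, 0, 0, 0], [0, 0, 0, 0], [0, 0, 0, 0], [0, 0, 0, 0]]], "grip": 5.5, "grip_force": 30}}

```text
time: 19.42
eef_pos: [0.5635, -0.2311, -0.0295]
tcp_rot: [0.697, 0.124, -0.696, 0.124]
contact_force: [-0.8, -0.2, 5.3]
opening: 0.692
```

```bash
python3 chk.py 13 40
```

```text
19.425 [ 0.5635 -0.2311 -0.0295] [-0.0174  0.2535] F [-0.8 -0.2  5.3] op 5.91
```

View pics/k13.png

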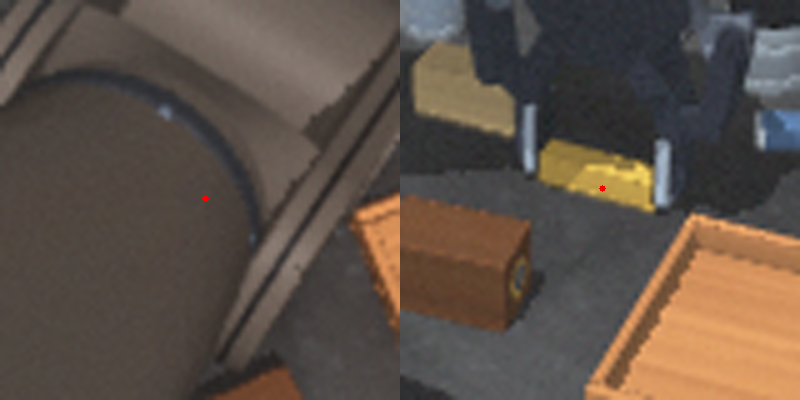

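Emit:
{"name": "arm_command", "arguments": {"increments": [[[-2, 0, 0, 0], [-4, 0, 0, 0], [-4, 0, 0, 0], [-3, 0, 0, 0], [0, 0, 0, 0]]]}}

```text
time: 20.15
eef_pos: [0.5645, -0.2317, 0.103]
tcp_rot: [0.698, 0.123, -0.694, 0.126]
contact_force: [0.3, 0.1, -1.4]
opening: 0.69
```

```bash
python3 chk.py 14 40;python3 -c "
from h import *
delta(c2w((.045,0)),.10,CA)"
```

```text
20.15 [ 0.5645 -0.2317  0.103 ] [-0.0181  0.2544] F [ 0.3  0.1 -1.4] op 5.89
t 20.25 pos [ 0.562  -0.2302  0.0986] cal [-0.0163  0.2522] yaw -1.218 F [-1.4 -0.1 -0.3] open 5.915 q6 0.66
turn 0.000 then x -0.14 y -25.22 z 6.13 cm
```

View pics/k14.png

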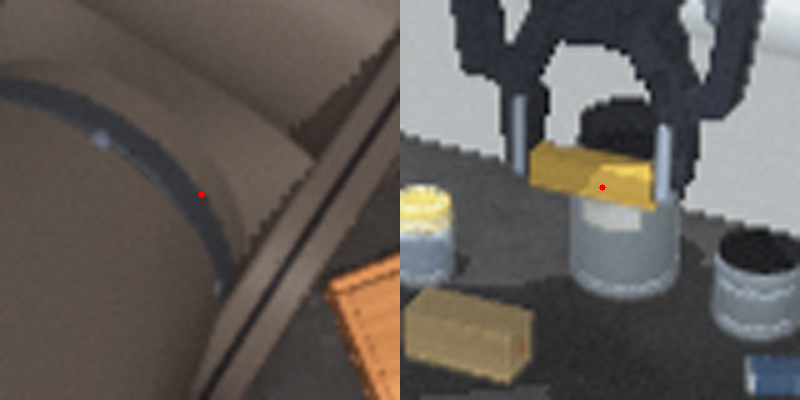

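Emit:
{"name": "arm_command", "arguments": {"increments": [[[0, -3, 0.5, 0], [0, -5, 1, 0], [0, -5, 1, 0], [0, -5, 1, 0], [0, -5, 1, 0], [0, -2.2, 1.5, 0], [0, 0, 1.2, 0], [0, 0, 1.2, 0], [0, 0, 0, 0], [0, 0, 0, 0]]]}}

```text
time: 21.5
eef_pos: [0.3974, -0.024, 0.0997]
tcp_rot: [0.696, 0.124, -0.696, 0.124]
contact_force: [-0.3, 0.0, -0.7]
opening: 0.696
```

```bash
python3 chk.py 15 50;python3 -c "
from h import *
delta(c2w((.067,0)),.10,CA)
print(np.round(sensors.get_state()['qpos'],3))"
```

```text
21.5 [ 0.3974 -0.024   0.0997] [0.0669 0.0017] F [-0.3  0.  -0.7] op 5.94
t 21.60 pos [ 0.3974 -0.0237  0.0997] cal [0.0668 0.0015] yaw -1.219 F [-0.1 -0.4 -1.2] open 5.912 q6 0.90
turn -0.001 then x -0.03 y -0.15 z 0.02 cm
[-0.316 -0.245  2.316  0.     1.071  0.903]
```

View pics/k15.png

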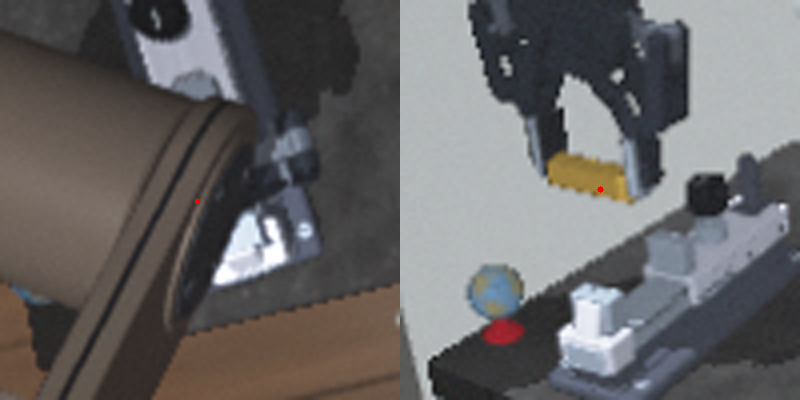

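Emit:
{"name": "arm_command", "arguments": {"increments": [[[0, -0.15, -0.7, 0], [2, 0, 0, 0], [2, 0, 0, 0], [2, 0, 0, 0], [1.4, 0, 0, 0], [0.5, 0, 0, 0], [0, 0, 0, 0]]]}}

```text
time: 22.48
eef_pos: [0.4031, -0.0194, 0.0205]
tcp_rot: [-0.696, -0.124, 0.696, -0.124]
contact_force: [-0.0, 0.2, -1.4]
opening: 0.692
```

```bash
python3 chk.py 16 40;python3 -c "
from h import *
delta(c2w((.060,0)),.0105,CA)
print(np.round(sensors.get_state()['qpos'],3))"
```

```text
22.475 [ 0.4031 -0.0194  0.0205] [ 0.06   -0.0006] F [-0.   0.2 -1.4] op 5.91
t 22.57 pos [ 0.4036 -0.0196  0.0212] cal [ 0.0596 -0.0002] yaw -1.218 F [-0.3 -0.  -1.8] open 5.911 q6 0.92
turn 0.000 then x 1.07 y 0.02 z 0.04 cm
[-0.301 -0.08   2.346 -0.     0.874  0.917]
```

View pics/k16.png

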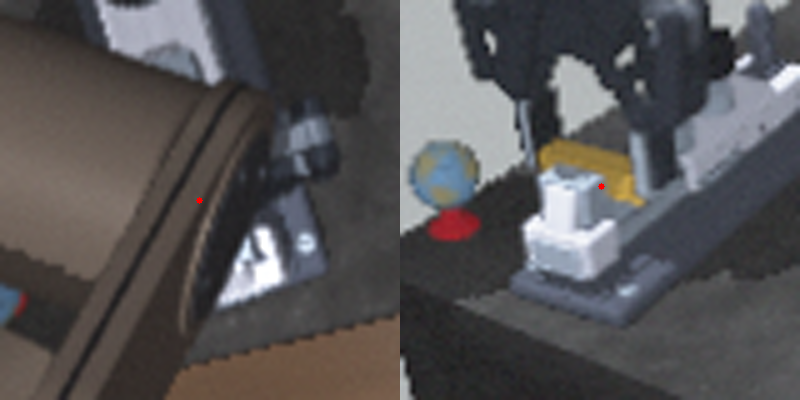

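Emit:
{"name": "arm_command", "arguments": {"increments": [[[0.4, 0, 0, 0], [0.4, 0, 0, 0], [0.2, 0, 0, 0], [0, 0, 0, 0]]]}}

```text
time: 23.08
eef_pos: [0.403, -0.0194, 0.0105]
tcp_rot: [0.696, 0.124, -0.696, 0.124]
contact_force: [0.5, -0.2, -0.4]
opening: 0.689
```

Emit:
{"name": "arm_command", "arguments": {"increments": [[[0.15, 0, 0, 0], [0, 0, 0, 0]]]}}

```text
time: 23.32
eef_pos: [0.403, -0.0194, 0.0104]
tcp_rot: [-0.696, -0.124, 0.697, -0.124]
contact_force: [-5.6, 1.8, 11.4]
opening: 0.691
```

Emit:
{"name": "arm_command", "arguments": {"increments": [[[-0.1, 0, 0, 0], [0, 0, 0, 0], [0, 0, 0, 0], [0, 0, 0, 0], [-3, 0, 0, 0], [-4, 0, 0, 0], [-2, 0, 0, 0], [0, 0, -5, 0], [0, 0, -5, 0], [0, 0, -4, 0], [0, 0, 0, 0]]], "grip": 7.5}}

```text
time: 24.7
eef_pos: [0.5361, 0.0296, 0.0998]
tcp_rot: [0.696, 0.125, -0.696, 0.125]
contact_force: [-0.6, -0.9, -0.5]
opening: 0.882
```

```bash
python3 chk.py 17 60;python3 -c "
from h import *
delta(c2w((-.083,0)),.026,CA)"
```

```text
24.7 [0.5361 0.0296 0.0998] [-0.0817 -0.0006] F [-0.6 -0.9 -0.5] op 7.53
t 24.80 pos [0.5336 0.0291 0.0993] cal [-0.0792 -0.001 ] yaw -1.218 F [-0.2 -0.1 -0.3] open 7.543 q6 1.08
turn 0.001 then x 7.33 y 0.10 z -0.38 cm
```

View pics/k17.png

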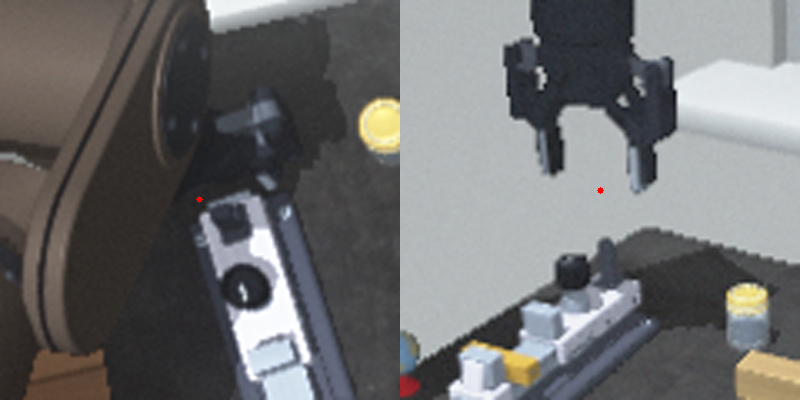

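Emit:
{"name": "arm_command", "arguments": {"increments": [[[2, 0, -0.2, 0], [2, 0, 0, 0], [2, 0, 0, 0], [1.35, 0, 0, 0], [0, 0, 0, 0], [0, 0, 0, 0]]], "grip": 4.5}}

```text
time: 25.55
eef_pos: [0.5366, 0.0295, 0.0273]
tcp_rot: [0.697, 0.124, -0.696, 0.124]
contact_force: [0.4, 0.1, -0.3]
opening: 0.524
```

Emit:
{"name": "arm_command", "arguments": {"increments": [[[0, 0, 0, 0], [0, 0, 0, 0], [0, 0, 0, 0], [0, 0, 0, 0], [0, 0, 0, 0]]], "grip": 0.8, "grip_force": 20}}

```text
time: 26.18
eef_pos: [0.5368, 0.0295, 0.0271]
tcp_rot: [0.697, 0.124, -0.696, 0.124]
contact_force: [0.5, -1.3, 2.9]
opening: 0.158
```

```bash
cat > st.py <<'E'
from h import *
s=sensors.get_state(); F=np.array(s["contact_force"]); c,q=np.cos(CY),np.sin(CY)
print("t %.2f cal %s z %.4f open %.2f Fcal x %.1f y %.1f z %.1f"%(s["time"],(w2c(s["eef_pos"])*1000).round(1),s["eef_pos"][2],s["opening"]*8.54,c*F[0]+q*F[1],-q*F[0]+c*F[1],F[2]))
E
python3 st.py
```

```text
t 26.18 cal [-82.4  -0.2] z 0.0271 open 1.35 Fcal x -0.0 y 1.3 z 2.9
```

Emit:
{"name": "arm_command", "arguments": {"increments": [[[0, 0, 0.2, 0], [0, 0, 0.4, 0], [0, 0, 0.4, 0], [0, 0, 0.4, 0], [0, 0, 0.4, 0], [0, 0, 0.4, 0], [0, 0, 0.4, 0], [0, 0, 0.4, 0], [0, 0, 0.2, 0], [0, 0, 0, 0]]]}}

```text
time: 27.42
eef_pos: [0.5065, 0.0181, 0.0271]
tcp_rot: [0.697, 0.124, -0.696, 0.124]
contact_force: [3.9, -0.3, 4.5]
opening: 0.159
```

```bash
python3 st.py; python3 chk.py 18 60
```

```text
t 27.43 cal [-50.  -0.] z 0.0271 open 1.36 Fcal x -3.6 y 1.6 z 4.5
27.425 [0.5065 0.0181 0.0271] [-0.05 -0.  ] F [ 3.9 -0.3  4.5] op 1.36
```

View pics/k18.png

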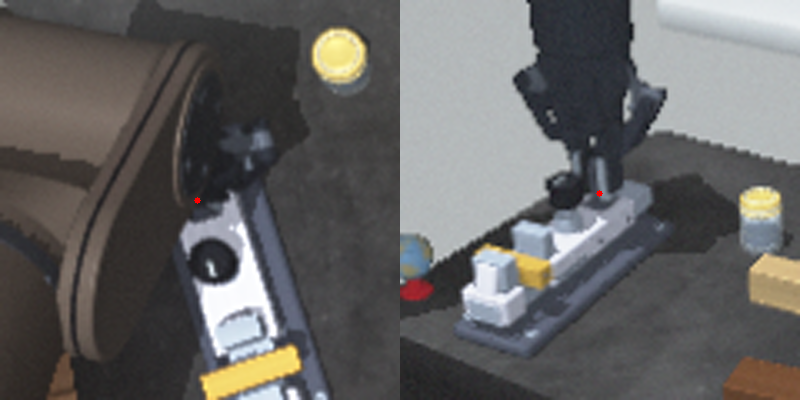

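Emit:
{"name": "arm_command", "arguments": {"increments": [[[-0.04, 0, 0.2, 0], [0, 0, 0.2, 0], [0, 0, 0.2, 0], [0, 0, 0.1, 0], [0, 0, 0, 0]]]}}

```text
time: 28.15
eef_pos: [0.4999, 0.0157, 0.0272]
tcp_rot: [0.696, 0.124, -0.696, 0.125]
contact_force: [4.9, -1.9, 4.4]
opening: 0.157
```

```bash
python3 st.py
```

```text
t 28.15 cal [-42.9  -0. ] z 0.0272 open 1.34 Fcal x -3.9 y 3.4 z 4.4
```

Emit:
{"name": "arm_command", "arguments": {"increments": [[[-0.04, 0, 0.1, 0], [0, 0, 0.1, 0], [0, 0, 0.1, 0], [0, 0, 0.1, 0], [0, 0, 0, 0]]]}}

```text
time: 28.78
eef_pos: [0.4962, 0.0143, 0.0273]
tcp_rot: [0.697, 0.124, -0.696, 0.125]
contact_force: [5.4, -2.6, 3.1]
opening: 0.157
```

```bash
python3 st.py
```

```text
t 28.77 cal [-39.  -0.] z 0.0273 open 1.34 Fcal x -4.2 y 4.3 z 3.1
```

Emit:
{"name": "arm_command", "arguments": {"increments": [[[0, 0, 0.1, 0], [0, 0, 0.1, 0], [0, 0, 0, 0]]]}}

```text
time: 29.15
eef_pos: [0.4943, 0.0135, 0.0274]
tcp_rot: [0.697, 0.124, -0.696, 0.125]
contact_force: [5.0, -2.9, 2.5]
opening: 0.157
```

```bash
python3 st.py; python3 chk.py 19 45
```

```text
t 29.15 cal [-36.9   0. ] z 0.0274 open 1.34 Fcal x -3.7 y 4.4 z 2.5
29.15 [0.4943 0.0135 0.0274] [-0.0369  0.    ] F [ 5.  -2.9  2.5] op 1.34
```

View pics/k19.png

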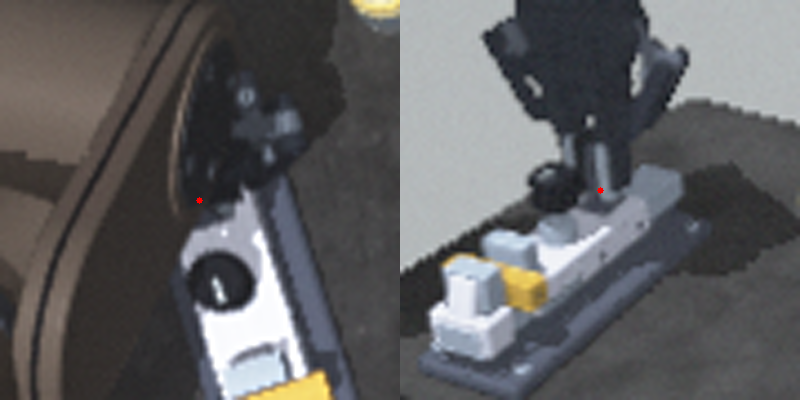

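Emit:
{"name": "arm_command", "arguments": {"increments": [[[0, -0.05, 0.1, 0], [0, -0.05, 0.1, 0], [0, 0, 0, 0]]]}}

```text
time: 29.62
eef_pos: [0.4926, 0.0131, 0.0275]
tcp_rot: [0.697, 0.123, -0.695, 0.125]
contact_force: [6.4, -5.0, 0.9]
opening: 0.158
```

```bash
python3 st.py
```

```text
t 29.62 cal [-35.2  -0.1] z 0.0275 open 1.35 Fcal x -4.3 y 6.9 z 0.9
```

Emit:
{"name": "arm_command", "arguments": {"increments": [[[0, -0.05, 0.1, 0], [0, 0, 0.1, 0], [0, 0, 0, 0]]]}}

```text
time: 30.0
eef_pos: [0.4911, 0.0125, 0.0275]
tcp_rot: [0.697, 0.123, -0.695, 0.126]
contact_force: [6.6, -5.2, 0.7]
opening: 0.163
```

```bash
python3 st.py
```

```text
t 30.00 cal [-33.6  -0.1] z 0.0275 open 1.39 Fcal x -4.4 y 7.2 z 0.7
```

Emit:
{"name": "arm_command", "arguments": {"increments": [[[0, 0.15, 0.1, 0], [0, 0.05, 0, 0], [0, 0, 0, 0]]]}}

```text
time: 30.38
eef_pos: [0.4903, 0.012, 0.0275]
tcp_rot: [0.697, 0.124, -0.695, 0.124]
contact_force: [6.4, -0.0, 2.7]
opening: 0.154
```

```bash
python3 st.py; python3 chk.py 20 45
```

```text
t 30.38 cal [-32.6   0.1] z 0.0275 open 1.32 Fcal x -6.0 y 2.2 z 2.7
30.375 [0.4903 0.012  0.0275] [-0.0326  0.0001] F [ 6.4 -0.   2.7] op 1.32
```

View pics/k20.png

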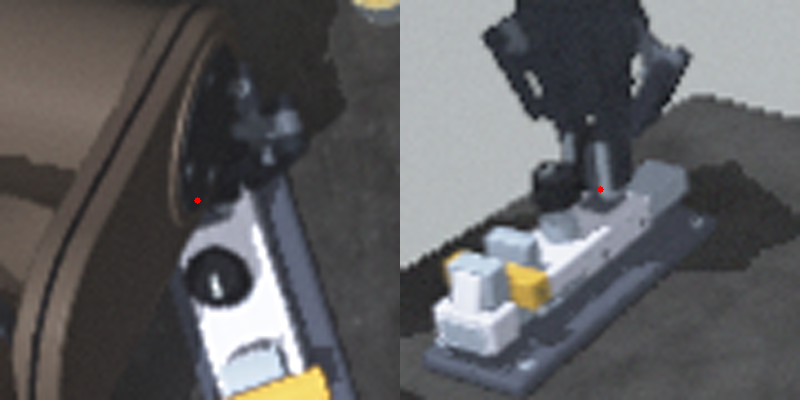

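Emit:
{"name": "arm_command", "arguments": {"increments": [[[0, 0.03, 0.1, 0], [0, 0, 0, 0], [0, 0, 0, 0], [0, 0, 0, 0]]]}}

```text
time: 30.98
eef_pos: [0.4895, 0.0116, 0.0275]
tcp_rot: [0.697, 0.124, -0.695, 0.124]
contact_force: [7.0, 0.8, 0.8]
opening: 0.156
```

```bash
python3 st.py
```

```text
t 30.98 cal [-31.8   0.2] z 0.0275 open 1.33 Fcal x -6.8 y 1.6 z 0.8
```

Emit:
{"name": "arm_command", "arguments": {"increments": [[[0, 0, 0.05, 0], [0, 0, 0, 0], [0, 0, 0, 0], [0, 0, 0, 0], [0, 0, 0, 0], [0, 0, 0, 0], [0, 0, 0, 0], [0, 0, 0, 0]]]}}

```text
time: 31.98
eef_pos: [0.4892, 0.0115, 0.0275]
tcp_rot: [0.697, 0.124, -0.695, 0.124]
contact_force: [7.5, 1.2, 2.6]
opening: 0.158
```

```bash
python3 st.py
```

```text
t 31.98 cal [-31.5   0.2] z 0.0275 open 1.35 Fcal x -7.4 y 1.5 z 2.6
```

Emit:
{"name": "arm_command", "arguments": {"increments": [[[0, 0, -0.3, 0], [0, 0, -0.4, 0], [0, 0, -0.4, 0], [0, 0, -0.5, 0], [0, 0, -0.5, 0], [0, 0, -0.5, 0], [0, 0, -0.5, 0], [0, 0, -0.5, 0], [0, 0, -0.5, 0], [0, 0, -0.5, 0], [0, 0, -0.5, 0], [0, 0, -0.4, 0], [0, 0, 0, 0]]]}}

```text
time: 33.6
eef_pos: [0.5376, 0.03, 0.0264]
tcp_rot: [-0.694, -0.125, 0.698, -0.124]
contact_force: [-2.4, -3.7, 5.5]
opening: 0.157
```

```bash
python3 st.py
```

```text
t 33.60 cal [-83.3  -0.4] z 0.0264 open 1.34 Fcal x 3.5 y 2.6 z 5.5
```

Emit:
{"name": "arm_command", "arguments": {"increments": [[[0, 0, 0, 0], [0, 0, 0, 0], [0, 0, 0, 0], [-3, 0, 0, 0], [-4, 0, 0, 0], [-1.5, 0, 0, 0], [0, 0, 0, 0]]], "grip": 5}}

```text
time: 34.48
eef_pos: [0.5403, 0.0301, 0.113]
tcp_rot: [0.697, 0.124, -0.695, 0.124]
contact_force: [-0.1, 0.1, 0.1]
opening: 0.583
```

```bash
python3 st.py; python3 chk.py 21 60; python3 -c "
from h import *
for z in (0.02,.04): print(w2c(pix2w('top',(271,132),z)))
delta(c2w((.067,0)),.0105,CA)"
```

```text
t 34.48 cal [-85.9   0.3] z 0.1130 open 4.98 Fcal x 0.0 y -0.2 z 0.1
34.475 [0.5403 0.0301 0.113 ] [-0.0859  0.0003] F [-0.1  0.1  0.1] op 4.98
[ 0.06276919 -0.10301384]
[ 0.06466469 -0.09762467]
t 34.58 pos [0.5386 0.0303 0.1107] cal [-0.0843 -0.0004] yaw -1.218 F [-0.8 -0.6 -0. ] open 5.045 q6 1.09
turn 0.000 then x 10.02 y 0.04 z 15.13 cm
```

View pics/k21.png

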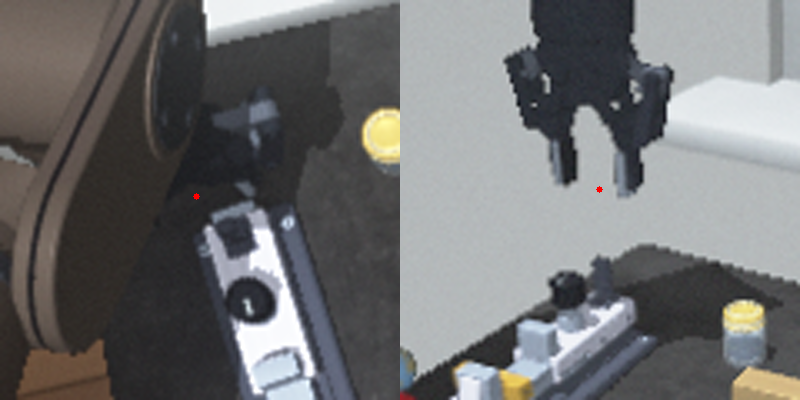

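Emit:
{"name": "arm_command", "arguments": {"increments": [[[0, 0, 3, 0], [0, 0, 4, 0], [0, 0, 4, 0], [0, 0, 3, 0], [0, 0, 1.1, 0], [0, 0, 0, 0], [2, 0, 0, 0], [2, 0, 0, 0], [2, 0, 0, 0], [0, 0, 0, 0]]], "grip": 7.5}}

```text
time: 35.83
eef_pos: [0.3973, -0.0214, 0.0508]
tcp_rot: [-0.695, -0.125, 0.697, -0.124]
contact_force: [0.6, -0.6, -0.2]
opening: 0.88
```

```bash
python3 chk.py 22 40; python3 -c "
from h import *
delta(c2w((.067,0)),.0115,CA)"
```

```text
35.825 [ 0.3973 -0.0214  0.0508] [ 0.0661 -0.0007] F [ 0.6 -0.6 -0.2] op 7.52
t 35.92 pos [ 0.3988 -0.022   0.0526] cal [0.0649 0.0004] yaw -1.218 F [ 0.2 -1.   0.1] open 7.509 q6 0.91
turn 0.001 then x 4.11 y -0.04 z 0.21 cm
```

View pics/k22.png

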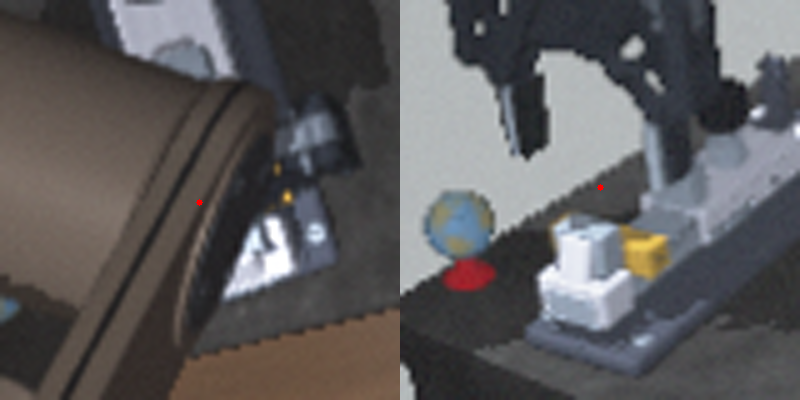

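Emit:
{"name": "arm_command", "arguments": {"increments": [[[2, 0, 0.15, 0], [1.5, 0, 0, 0], [0.55, 0, 0, 0], [0, 0, 0, 0], [0, 0, 0, 0]]]}}

```text
time: 36.55
eef_pos: [0.3975, -0.0228, 0.0127]
tcp_rot: [0.697, 0.124, -0.696, 0.124]
contact_force: [0.4, 0.9, -0.4]
opening: 0.878
```

Emit:
{"name": "arm_command", "arguments": {"increments": [[[0, 0, 0, 0], [0, 0, 0, 0], [0, 0, 0, 0], [0, 0, 0, 0], [0, 0, 0, 0], [0, 0, 0, 0]]], "grip": 5.5, "grip_force": 30}}

```text
time: 37.3
eef_pos: [0.3973, -0.0227, 0.0127]
tcp_rot: [0.697, 0.124, -0.696, 0.124]
contact_force: [-1.2, 0.7, 5.0]
opening: 0.695
```

```bash
python3 st.py; python3 chk.py 23 40
```

```text
t 37.30 cal [66.6  0.6] z 0.0127 open 5.93 Fcal x 0.9 y -1.0 z 5.0
37.3 [ 0.3973 -0.0227  0.0127] [0.0666 0.0006] F [-1.2  0.7  5. ] op 5.93
```

View pics/k23.png

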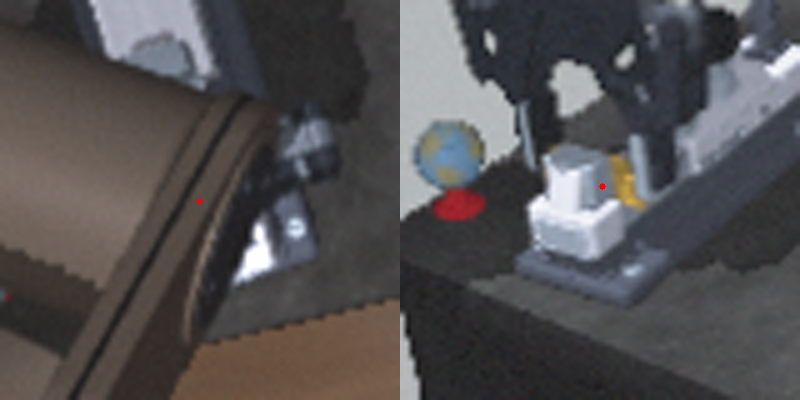

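Emit:
{"name": "arm_command", "arguments": {"increments": [[[-1, 0, 0, 0], [-3, 0, -0.3, 0], [-4, 0, -0.5, 0], [-3, 0, 0, 0], [0, 0, 0, 0]]]}}

```text
time: 38.02
eef_pos: [0.4056, -0.0204, 0.1243]
tcp_rot: [0.698, 0.123, -0.695, 0.125]
contact_force: [-0.2, 1.0, -1.5]
opening: 0.691
```

```bash
python3 chk.py 24 40
python3 - <<'E'
from fit import *
fitall("24",(("tray",tray,(.5252,-.3891,.391),(.130,.154,.022)),))
E
cp pics/top24.png pics/v24.png
```

```text
38.025 [ 0.4056 -0.0204  0.1243] [0.058  0.0012] F [-0.2  1.  -1.5] op 5.9
tray top [ 0.5251 -0.3891  0.3919] 0.988
```

View pics/v24.png

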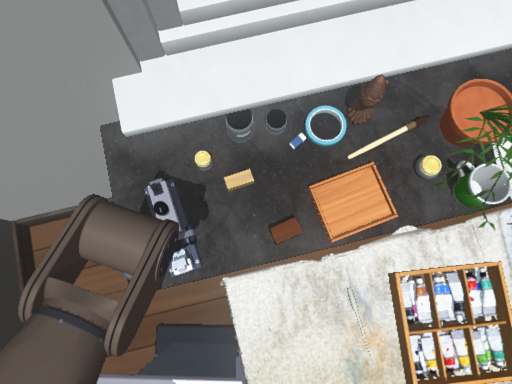

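View pics/scene24.png

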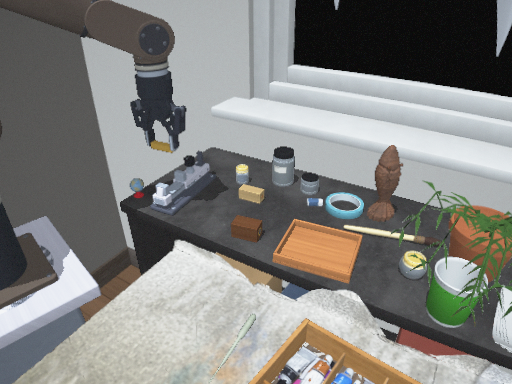

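```bash
cat >> h.py <<'E'
TR=(.525,-.389,.391)
def t2w(x,y,T=None):
    T=T or TR; c,s=np.cos(T[2]),np.sin(T[2]); return np.array([T[0]-.001+c*x-s*y,T[1]+.003+s*x+c*y])
TA=lambda T=None:(T or TR)[2]-np.pi/2
E
python3 -c "
from h import *
print(t2w(.045,0)); delta(t2w(.045,0),.03,TA())"
```

```text
[ 0.56560378 -0.36884991]
t 38.12 pos [ 0.4032 -0.0196  0.1209] cal [ 0.06   -0.0003] yaw -1.218 F [-0.1  0.2 -1.9] open 5.887 q6 0.92
turn -0.038 then x 9.09 y 38.48 z -1.71 cm
```

Emit:
{"name": "arm_command", "arguments": {"increments": [[[0, 2, 0, -0.038], [0, 4, -0.2, 0], [0, 5, -0.2, 0], [0, 5, -0.2, 0], [0, 5, -0.2, 0], [0, 5, -0.2, 0], [0, 5, -0.2, 0], [0, 4, -0.2, 0], [0, 3.5, -0.3, 0], [3, 0, 0, 0], [3, 0, 0, 0], [3, 0, 0, 0], [0, 0, 0, 0]]]}}

```text
time: 39.75
eef_pos: [0.562, -0.3665, 0.0253]
tcp_rot: [-0.691, -0.141, 0.696, -0.134]
contact_force: [-0.1, 0.3, -0.5]
opening: 0.688
```

```bash
python3 chk.py 25 45; python3 -c "
from h import *
delta(t2w(.045,0),-.021,TA())"
```

```text
39.75 [ 0.562  -0.3665  0.0253] [0.0307 0.38  ] F [-0.1  0.3 -0.5] op 5.87
t 39.85 pos [ 0.565  -0.369   0.0305] cal [0.0287 0.3835] yaw -1.180 F [ 0.4  0.2 -0.3] open 5.898 q6 0.45
turn -0.000 then x 5.15 y 0.01 z -0.06 cm
```

View pics/k25.png

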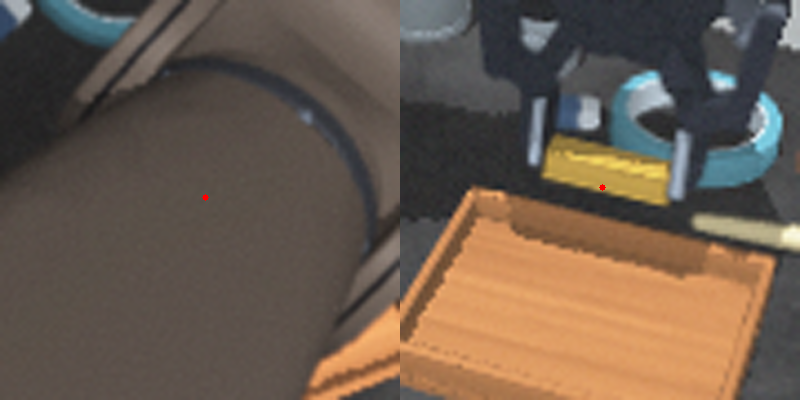

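Emit:
{"name": "arm_command", "arguments": {"increments": [[[2, 0, 0.2, 0], [1.5, 0, 0, 0], [0.9, 0, 0, 0], [0.4, 0, 0, 0], [0.2, 0, 0, 0], [0, 0, 0, 0]]]}}

```text
time: 40.6
eef_pos: [0.5642, -0.3706, -0.0178]
tcp_rot: [0.694, 0.137, -0.694, 0.137]
contact_force: [-0.9, -0.3, -0.6]
opening: 0.686
```

```bash
python3 st.py
```

```text
t 40.60 cal [ 30.1 384.6] z -0.0178 open 5.86 Fcal x 1.0 y 0.0 z -0.6
```

Emit:
{"name": "arm_command", "arguments": {"increments": [[[0.2, 0, 0, 0], [0.15, 0, 0, 0], [0.1, 0, 0, 0], [0, 0, 0, 0]]]}}

```text
time: 41.1
eef_pos: [0.5642, -0.3705, -0.0211]
tcp_rot: [-0.694, -0.137, 0.694, -0.137]
contact_force: [-2.3, 1.7, 5.3]
opening: 0.693
```

```bash
python3 st.py; python3 chk.py 26 40
```

```text
t 41.10 cal [ 30.1 384.6] z -0.0211 open 5.91 Fcal x 1.6 y -2.4 z 5.3
41.1 [ 0.5642 -0.3705 -0.0211] [0.0301 0.3846] F [-2.3  1.7  5.3] op 5.91
```

View pics/k26.png

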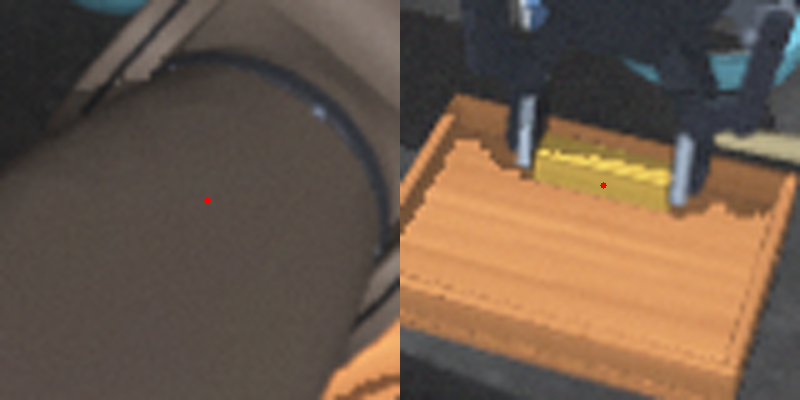

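Emit:
{"name": "arm_command", "arguments": {"increments": [[[-0.1, 0, 0, 0], [0, 0, 0, 0], [0, 0, 0, 0], [0, 0, 0, 0], [-3, 0, 0, 0], [-4, 0, 0, 0], [-3, 0, 0, 0], [0, 0, 0, 0]]], "grip": 7.3}}

```text
time: 42.2
eef_pos: [0.5659, -0.372, 0.0821]
tcp_rot: [0.695, 0.135, -0.692, 0.139]
contact_force: [-0.4, -0.4, -0.2]
opening: 0.855
```

```bash
python3 chk.py 27 40; python3 -c "
from h import *
delta((.567,-.1385),.03,-1.217)"
```

```text
42.2 [ 0.5659 -0.372   0.0821] [0.029  0.3865] F [-0.4 -0.4 -0.2] op 7.31
t 42.30 pos [ 0.5636 -0.3701  0.0776] cal [0.0305 0.384 ] yaw -1.180 F [ 0.3  0.6 -0.5] open 7.273 q6 0.45
turn 0.037 then x 4.76 y -21.60 z -8.34 cm
```

View pics/k27.png

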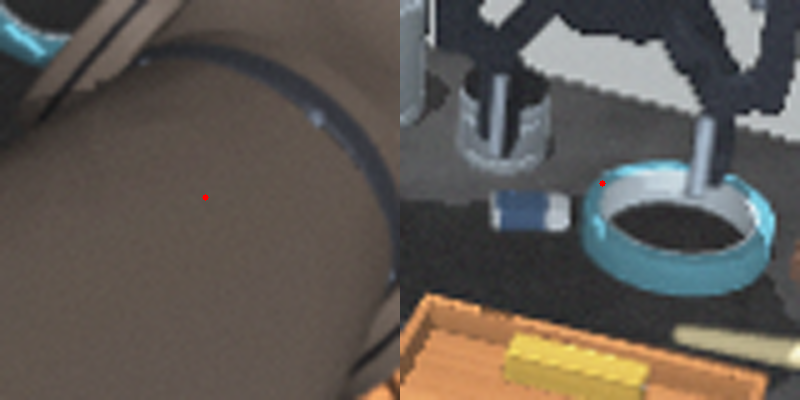

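Bar lies on the tray floor at the far wall (scene crop (580,365)). Now the oak.

Emit:
{"name": "arm_command", "arguments": {"increments": [[[0, -2, -1, 0.037], [0, -4, -1.5, 0], [0, -5, -1.9, 0], [0, -5, -1.9, 0], [0, -3.6, -1.3, 0], [0, -2, -0.7, 0], [2, 0, 0, 0], [2.5, 0, 0, 0], [0, 0, 0, 0], [0, 0, 0, 0]]], "grip": 8}}

```text
time: 43.55
eef_pos: [0.5661, -0.1399, 0.033]
tcp_rot: [-0.696, -0.124, 0.696, -0.124]
contact_force: [-0.0, -0.1, -0.1]
opening: 0.937
```

```bash
python3 chk.py 28 45; python3 -c "
from h import *
delta((.567,-.1385),-.022,-1.217)"
```

```text
43.55 [ 0.5661 -0.1399  0.033 ] [-0.0514  0.1688] F [-0.  -0.1 -0.1] op 8.0
t 43.65 pos [ 0.5669 -0.1399  0.0342] cal [-0.0521  0.1691] yaw -1.218 F [ 0.3 -0.  -0.3] open 8.047 q6 0.80
turn -0.001 then x 5.62 y -0.13 z -0.06 cm
```

View pics/k28.png

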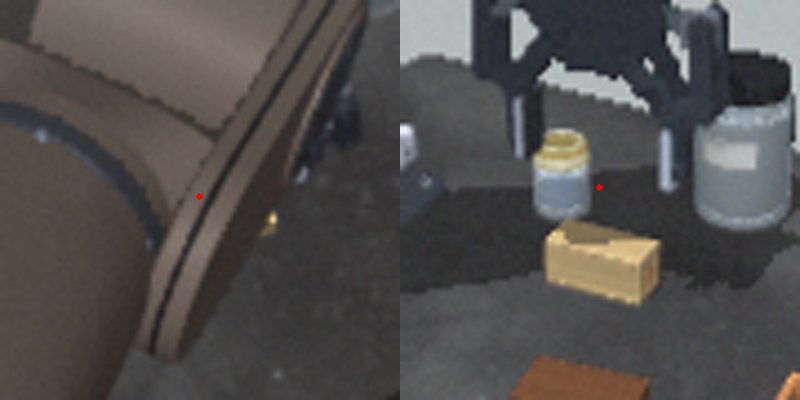

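Emit:
{"name": "arm_command", "arguments": {"increments": [[[2, -0.1, 0, 0], [2, 0, 0, 0], [1.5, 0, 0, 0], [0.5, 0, 0, 0], [0, 0, 0, 0]]]}}

```text
time: 44.28
eef_pos: [0.5655, -0.1378, -0.0273]
tcp_rot: [-0.696, -0.125, 0.696, -0.124]
contact_force: [0.7, 0.2, 0.7]
opening: 0.939
```

Emit:
{"name": "arm_command", "arguments": {"increments": [[[0, 0, 0, 0], [0, 0, 0, 0], [0, 0, 0, 0], [0, 0, 0, 0], [0, 0, 0, 0]]], "grip": 5.5, "grip_force": 30}}

```text
time: 44.9
eef_pos: [0.5666, -0.1383, -0.0257]
tcp_rot: [0.697, 0.124, -0.696, 0.125]
contact_force: [0.6, -0.2, 5.2]
opening: 0.697
```

```bash
python3 st.py; python3 chk.py 29 40
```

```text
t 44.90 cal [-52.4 167.5] z -0.0257 open 5.96 Fcal x -0.5 y 0.4 z 5.2
44.9 [ 0.5666 -0.1383 -0.0257] [-0.0524  0.1675] F [ 0.6 -0.2  5.2] op 5.96
```

View pics/k29.png

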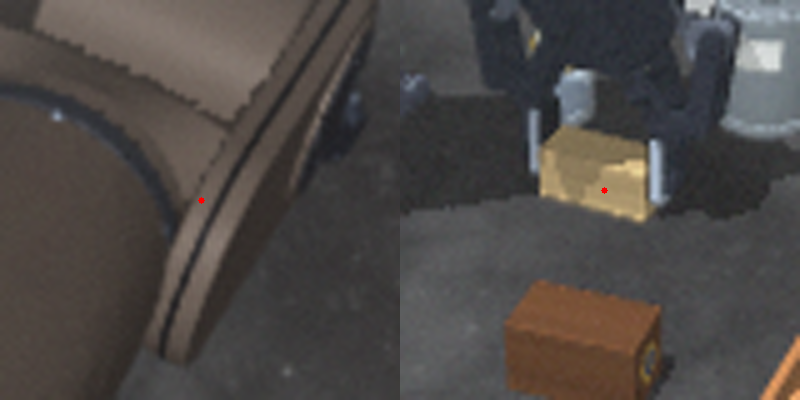

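Emit:
{"name": "arm_command", "arguments": {"increments": [[[-1, 0, 0, 0], [-4, 0, 0, 0], [-4, 0, 0, 0], [-4, 0, 0, 0], [0, -3, 2, 0], [0, -4, 2.4, 0], [0, -4, 2.4, 0], [0, -4, 2.4, 0], [0, -1.75, 1.5, 0], [0, 0, 0, 0], [0, 0, 0, 0]]]}}

```text
time: 46.38
eef_pos: [0.408, -0.0183, 0.1036]
tcp_rot: [0.696, 0.124, -0.696, 0.125]
contact_force: [-0.1, -0.8, -1.4]
opening: 0.694
```

```bash
python3 chk.py 30 45; python3 -c "
from h import *
delta(c2w((.055,0)),.0143,CA)"
```

```text
46.375 [ 0.408  -0.0183  0.1036] [0.055  0.0001] F [-0.1 -0.8 -1.4] op 5.93
t 46.48 pos [ 0.4082 -0.0185  0.1036] cal [0.0549 0.0004] yaw -1.218 F [-0.1  0.4 -0.7] open 5.927 q6 0.92
turn 0.001 then x 8.93 y -0.04 z 0.01 cm
```

View pics/k30.png

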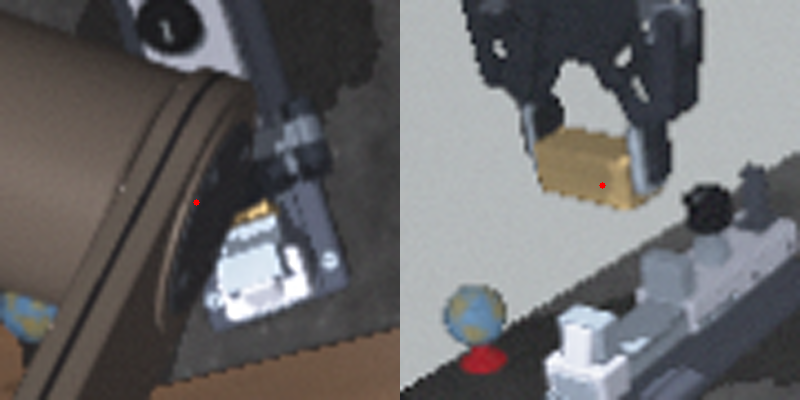

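Emit:
{"name": "arm_command", "arguments": {"increments": [[[2, 0, 0, 0], [2, 0, 0, 0], [2, 0, 0, 0], [1.5, 0, 0, 0], [0.7, 0, 0, 0], [0.4, 0, 0, 0], [0.2, 0, 0, 0], [0.1, 0, 0, 0], [0, 0, 0, 0]]]}}

```text
time: 47.6
eef_pos: [0.4077, -0.018, 0.0146]
tcp_rot: [0.696, 0.124, -0.696, 0.125]
contact_force: [-0.2, -0.2, -0.7]
opening: 0.696
```

```bash
python3 st.py; python3 chk.py 31 40
```

```text
t 47.60 cal [55.2 -0.3] z 0.0146 open 5.94 Fcal x 0.3 y 0.1 z -0.7
47.6 [ 0.4077 -0.018   0.0146] [ 0.0552 -0.0003] F [-0.2 -0.2 -0.7] op 5.94
```

View pics/k31.png

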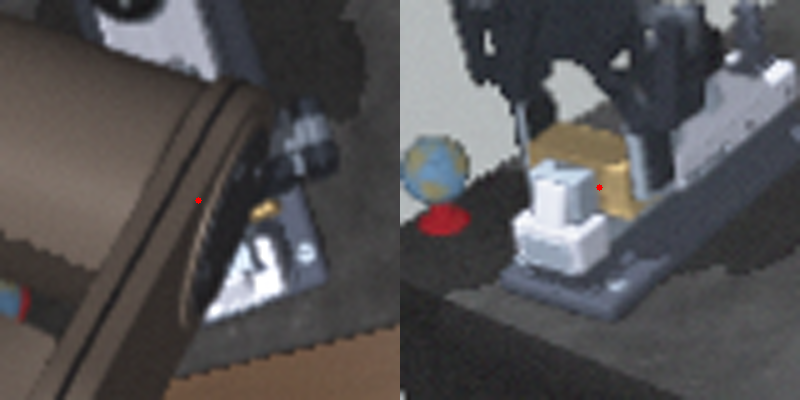

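Emit:
{"name": "arm_command", "arguments": {"increments": [[[0.05, 0, 0, 0], [0, 0, 0, 0], [0, 0, 0, 0], [0, 0, 0, 0], [-3, 0, 0, 0], [-4, 0, 0, 0], [-2, 0, 0, 0], [0, 0, -5, 0], [0, 0, -5, 0], [0, 0, -3.6, 0], [0, 0, 0, 0], [0, 0, 0, 0]]], "grip": 7.2}}

```text
time: 49.2
eef_pos: [0.534, 0.0292, 0.1032]
tcp_rot: [-0.695, -0.125, 0.697, -0.124]
contact_force: [0.3, 0.2, 0.5]
opening: 0.843
```

```bash
python3 chk.py 32 60; python3 -c "
from h import *
delta(c2w((-.081,0)),.028,CA)"
```

```text
49.2 [0.534  0.0292 0.1032] [-0.0796 -0.001 ] F [0.3 0.2 0.5] op 7.2
t 49.30 pos [0.5338 0.029  0.1034] cal [-0.0793 -0.0009] yaw -1.217 F [ 0.1 -0.3  0.6] open 7.210 q6 1.08
turn 0.001 then x 7.54 y 0.09 z -0.17 cm
```

View pics/k32.png

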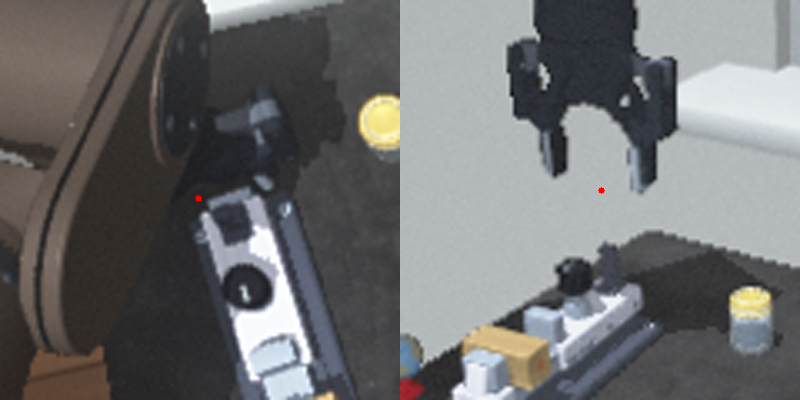

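Emit:
{"name": "arm_command", "arguments": {"increments": [[[2, 0.1, -0.2, 0], [2, 0, 0, 0], [2, 0, 0, 0], [1.4, 0, 0, 0], [0, 0, 0, 0], [0, 0, 0, 0]]], "grip": 4.5}}

```text
time: 50.05
eef_pos: [0.5377, 0.0288, 0.0307]
tcp_rot: [0.697, 0.124, -0.696, 0.125]
contact_force: [-0.6, -0.3, 0.5]
opening: 0.524
```

Emit:
{"name": "arm_command", "arguments": {"increments": [[[0, 0, 0, 0], [0, 0, 0, 0], [0, 0, 0, 0], [0, 0, 0, 0], [0, 0, 0, 0]]], "grip": 0.8, "grip_force": 20}}

```text
time: 50.68
eef_pos: [0.5375, 0.0293, 0.0303]
tcp_rot: [0.696, 0.125, -0.696, 0.124]
contact_force: [-1.0, 2.9, 3.5]
opening: 0.159
```

```bash
python3 st.py
```

```text
t 50.67 cal [-83.    0.1] z 0.0303 open 1.36 Fcal x -0.1 y -3.1 z 3.5
```

Emit:
{"name": "arm_command", "arguments": {"increments": [[[0, -0.05, 0.2, 0], [0, 0, 0.4, 0], [0, 0, 0.4, 0], [0, 0, 0.4, 0], [0, 0, 0.4, 0], [0, 0, 0.4, 0], [0, 0, 0.4, 0], [0, 0, 0.2, 0], [0, 0, 0, 0]]]}}

```text
time: 51.8
eef_pos: [0.5116, 0.0196, 0.0305]
tcp_rot: [0.697, 0.124, -0.695, 0.125]
contact_force: [2.2, 3.3, 5.7]
opening: 0.16
```

```bash
python3 st.py; python3 chk.py 33 50
```

```text
t 51.80 cal [-55.3   0.4] z 0.0305 open 1.37 Fcal x -3.2 y -2.3 z 5.7
51.8 [0.5116 0.0196 0.0305] [-0.0553  0.0004] F [2.2 3.3 5.7] op 1.37
```

View pics/k33.png

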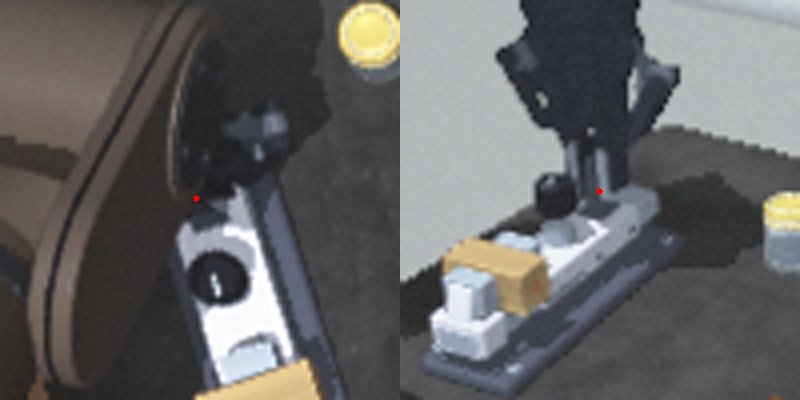

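Creep toward contact, lifting slightly to relieve Fz.

Emit:
{"name": "arm_command", "arguments": {"increments": [[[-0.06, -0.03, 0.2, 0], [0, 0, 0.2, 0], [0, 0, 0.1, 0], [0, 0, 0.1, 0], [0, 0, 0, 0]]]}}

```text
time: 52.52
eef_pos: [0.5057, 0.0176, 0.0307]
tcp_rot: [0.697, 0.124, -0.695, 0.125]
contact_force: [4.2, 0.7, 2.2]
opening: 0.16
```

```bash
python3 st.py
```

```text
t 52.52 cal [-49.    0.2] z 0.0307 open 1.37 Fcal x -4.2 y 0.8 z 2.2
```

Emit:
{"name": "arm_command", "arguments": {"increments": [[[0, 0, 0.1, 0], [0, 0, 0.1, 0], [0, 0, 0, 0]]]}}

```text
time: 52.9
eef_pos: [0.5043, 0.017, 0.0307]
tcp_rot: [0.697, 0.124, -0.695, 0.125]
contact_force: [6.5, 2.8, 1.8]
opening: 0.157
```

```bash
python3 st.py
```

```text
t 52.90 cal [-47.5   0.2] z 0.0307 open 1.34 Fcal x -7.0 y -0.3 z 1.8
```

Emit:
{"name": "arm_command", "arguments": {"increments": [[[0, 0, 0.1, 0], [0, 0, 0, 0]]]}}

```text
time: 53.15
eef_pos: [0.5037, 0.0167, 0.0308]
tcp_rot: [0.697, 0.124, -0.695, 0.125]
contact_force: [6.8, 2.0, 1.1]
opening: 0.155
```

```bash
python3 st.py
```

```text
t 53.15 cal [-46.8   0.3] z 0.0308 open 1.32 Fcal x -7.1 y 0.4 z 1.1
```

Emit:
{"name": "arm_command", "arguments": {"increments": [[[0, 0, 0.05, 0], [0, 0, 0, 0], [0, 0, 0, 0], [0, 0, 0, 0], [0, 0, 0, 0], [0, 0, 0, 0], [0, 0, 0, 0], [0, 0, 0, 0]]]}}

```text
time: 54.15
eef_pos: [0.5033, 0.0166, 0.0308]
tcp_rot: [0.697, 0.124, -0.695, 0.125]
contact_force: [8.1, 2.0, 0.9]
opening: 0.156
```

```bash
python3 st.py; python3 chk.py 34 40
```

```text
t 54.15 cal [-46.5   0.2] z 0.0308 open 1.34 Fcal x -8.3 y 0.9 z 0.9
54.15 [0.5033 0.0166 0.0308] [-0.0465  0.0002] F [8.1 2.  0.9] op 1.34
```

View pics/k34.png

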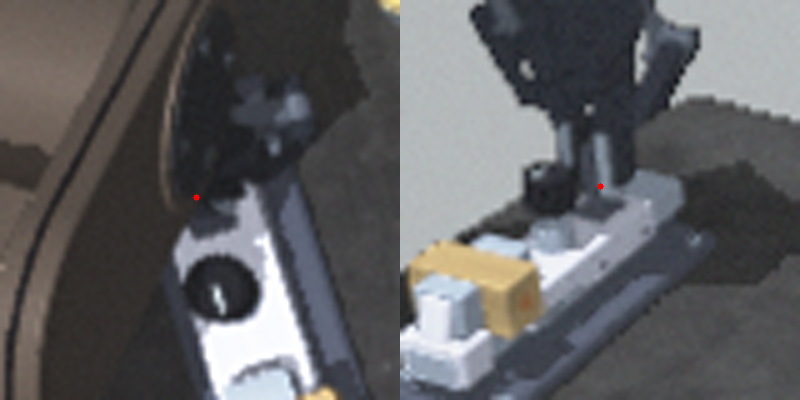

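Emit:
{"name": "arm_command", "arguments": {"increments": [[[0, 0, -0.3, 0], [0, 0, -0.4, 0], [0, 0, -0.4, 0], [0, 0, -0.5, 0], [0, 0, -0.5, 0], [0, 0, -0.5, 0], [0, 0, -0.5, 0], [0, 0, -0.5, 0], [0, 0, -0.4, 0], [0, 0, -0.2, 0], [0, 0, 0, 0], [0, 0, 0, 0]]]}}

```text
time: 55.75
eef_pos: [0.5391, 0.0305, 0.0297]
tcp_rot: [-0.694, -0.125, 0.698, -0.125]
contact_force: [-1.6, -4.2, 6.5]
opening: 0.159
```

```bash
python3 st.py
```

```text
t 55.75 cal [-84.9  -0.4] z 0.0297 open 1.36 Fcal x 2.9 y 3.4 z 6.5
```

Emit:
{"name": "arm_command", "arguments": {"increments": [[[0, 0, 0, 0], [0, 0, 0, 0], [0, 0, 0, 0], [-3, 0, 0, 0], [-4, 0, 0, 0], [-1.5, 0, 0, 0], [0, 0, 3, 0], [0, 0, 4, 0], [0, 0, 4, 0], [0, 0, 3, 0], [0, 0, 0.6, 0], [0, 0, 0, 0], [2, 0, 0, 0], [2, 0, 0, 0], [0, 0, 0, 0]]], "grip": 7.5}}

```text
time: 57.62
eef_pos: [0.4036, -0.0187, 0.074]
tcp_rot: [-0.695, -0.125, 0.697, -0.124]
contact_force: [0.2, -0.2, -0.1]
opening: 0.878
```

```bash
python3 chk.py 35 45; python3 -c "
from h import *
delta(c2w((.061,0)),.0155,CA)"
```

```text
57.625 [ 0.4036 -0.0187  0.074 ] [ 0.0593 -0.0011] F [ 0.2 -0.2 -0.1] op 7.5
t 57.73 pos [ 0.405  -0.0192  0.0758] cal [ 0.0582 -0.0001] yaw -1.217 F [ 0.2 -0.3 -0.1] open 7.515 q6 0.92
turn 0.002 then x 6.03 y 0.01 z 0.28 cm
```

View pics/k35.png

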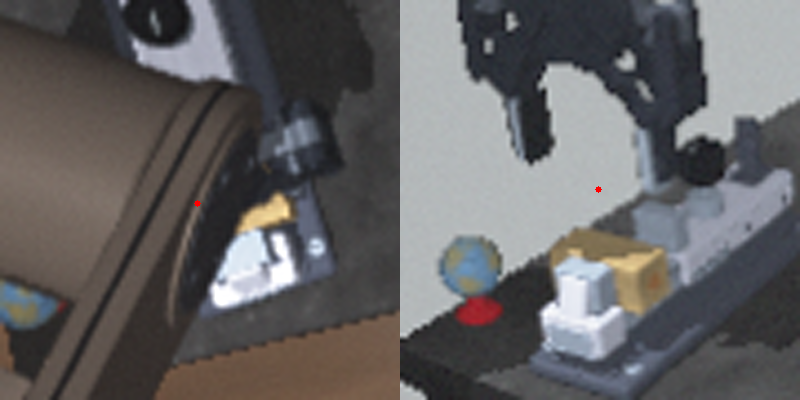

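Emit:
{"name": "arm_command", "arguments": {"increments": [[[2, 0, 0.2, 0], [2, 0, 0, 0], [1.3, 0, 0, 0], [0.6, 0, 0, 0], [0, 0, 0, 0], [0, 0, 0, 0]]]}}

```text
time: 58.48
eef_pos: [0.403, -0.0202, 0.0171]
tcp_rot: [0.696, 0.124, -0.696, 0.125]
contact_force: [0.2, -0.4, -0.4]
opening: 0.882
```

Emit:
{"name": "arm_command", "arguments": {"increments": [[[0, 0, 0, 0], [0, 0, 0, 0], [0, 0, 0, 0], [0, 0, 0, 0], [0, 0, 0, 0]]], "grip": 5.5, "grip_force": 30}}

```text
time: 59.1
eef_pos: [0.4031, -0.0202, 0.0172]
tcp_rot: [0.697, 0.124, -0.696, 0.125]
contact_force: [-0.6, 0.5, 4.5]
opening: 0.692
```

Emit:
{"name": "arm_command", "arguments": {"increments": [[[-1, 0, 0, 0], [-3, 0, -0.3, 0], [-4, 0, -0.5, 0], [-3, 0, 0, 0], [0, 0, 0, 0]]]}}

```text
time: 59.72
eef_pos: [0.4111, -0.0177, 0.1289]
tcp_rot: [0.698, 0.124, -0.695, 0.125]
contact_force: [0.6, 0.2, -0.7]
opening: 0.696
```

```bash
python3 st.py; python3 chk.py 36 40
python3 - <<'E'
from fit import *
fitall("36",(("tray",tray,(.5252,-.3891,.391),(.130,.154,.022)),))
delta(t2w(.010,0),.03,TA())
E
```

```text
t 59.73 cal [51.9  0.6] z 0.1289 open 5.94 Fcal x -0.7 y 0.0 z -0.7
59.725 [ 0.4111 -0.0177  0.1289] [0.0519 0.0006] F [ 0.6  0.2 -0.7] op 5.94
tray top [ 0.5153 -0.3707  0.3804] 0.94
t 59.83 pos [ 0.4089 -0.017   0.1256] cal [ 0.0538 -0.0008] yaw -1.217 F [ 0.2  0.  -0.9] open 5.946 q6 0.93
turn -0.037 then x 9.56 y 38.50 z 2.42 cm
```

View pics/top36.png

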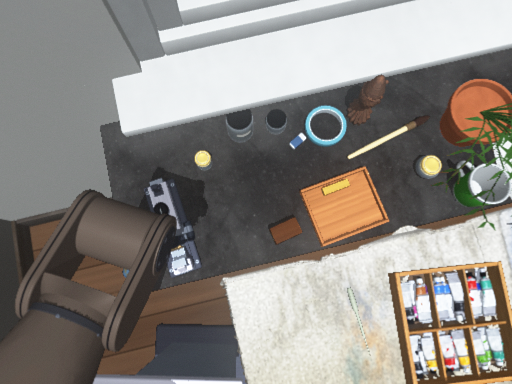

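View pics/k36.png

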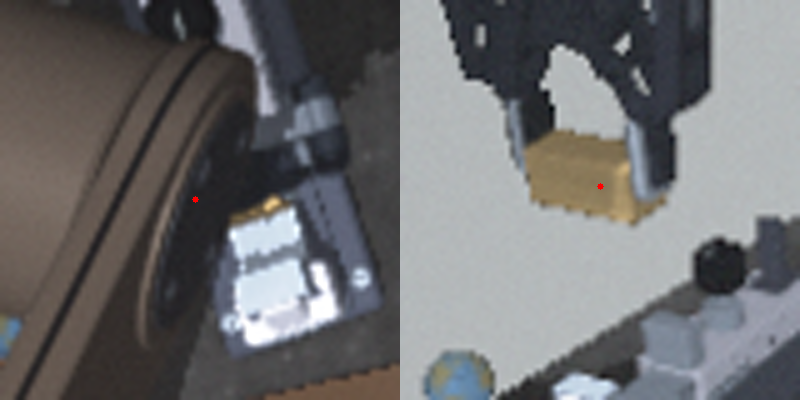

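Run:
```python
from fit import *
t2=lambda h:(h[...,0]<33)&(h[...,1]>100)&(h[...,2]>80)
fitall("36",(("tray",t2,(.5153,-.3707,.38),(.130,.154,.022)),("rod",brass,(.553,-.349,.39),(.016,.06,.022))),("top",))
```

```text
tray top [ 0.5152 -0.3708  0.3791] 0.989
rod top [ 0.557  -0.3531  0.4245] 0.823
```

```bash
sed -i 's/^TR=.*/TR=(.5152,-.3708,.379)/' h.py; python3 -c "
from h import *
delta(t2w(.010,0),.03,TA())"
```

```text
t 59.83 pos [ 0.4089 -0.017   0.1256] cal [ 0.0538 -0.0008] yaw -1.217 F [ 0.2  0.  -0.9] open 5.946 q6 0.93
turn -0.025 then x 9.56 y 36.49 z 2.19 cm
```

Emit:
{"name": "arm_command", "arguments": {"increments": [[[0, 2, 0, -0.025], [0, 4, 0.2, 0], [0, 5, 0.3, 0], [0, 5, 0.3, 0], [0, 5, 0.3, 0], [0, 5, 0.3, 0], [0, 5, 0.3, 0], [0, 3.5, 0.3, 0], [0, 2, 0.2, 0], [3, 0, 0, 0], [3, 0, 0, 0], [3, 0, 0, 0], [0, 0, 0, 0]]]}}

```text
time: 61.45
eef_pos: [0.5204, -0.3615, 0.0306]
tcp_rot: [-0.692, -0.136, 0.697, -0.13]
contact_force: [0.7, -0.2, 0.1]
opening: 0.691
```

```bash
python3 chk.py 37 45; python3 -c "
from h import *
delta(t2w(.010,0),-.0165,TA())"
```

```text
61.45 [ 0.5204 -0.3615  0.0306] [0.0681 0.361 ] F [ 0.7 -0.2  0.1] op 5.9
t 61.55 pos [ 0.5232 -0.3641  0.0354] cal [0.0663 0.3644] yaw -1.192 F [ 0.9 -0.1 -0.2] open 5.897 q6 0.43
turn -0.000 then x 5.19 y 0.01 z -0.02 cm
```

View pics/k37.png

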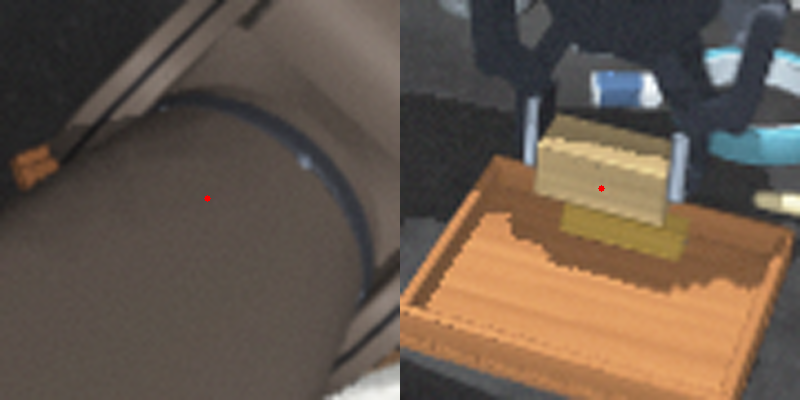

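Run:
```python
from h import *
im=cv2.imread("pics/top36.png"); R=40; c=(205,345)
g=cv2.resize(im[c[0]-R:c[0]+R,c[1]-R-5:c[1]+R+5],None,fx=8,fy=8,interpolation=cv2.INTER_CUBIC)
def poly(x,y,w,l,z,col,off):
    P=[]
    for a,b in((-1,-1),(1,-1),(1,1),(-1,1)):
        cc,s=np.cos(TR[2]),np.sin(TR[2]); X=x+a*w/2; Y=y+b*l/2
        q=w2pix("top",[TR[0]+cc*X-s*Y,TR[1]+s*X+cc*Y,z]); P.append(((q[1]-c[1]+R+5+.5)*8,(q[0]-c[0]+R+.5)*8))
    cv2.polylines(g,[np.array(P,int)],True,col,1)
poly(.045,0,.016,.06,.022,(255,0,0),0); poly(.01,0,.028,.06,.034,(0,255,0),0); poly(-.033,0,.036,.06,.042,(0,0,255),0); poly(0,0,.118,.142,.006,(255,255,0),0)
cv2.imwrite("pics/tr.png",g)
```

```text
(no output)
```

View pics/tr.png

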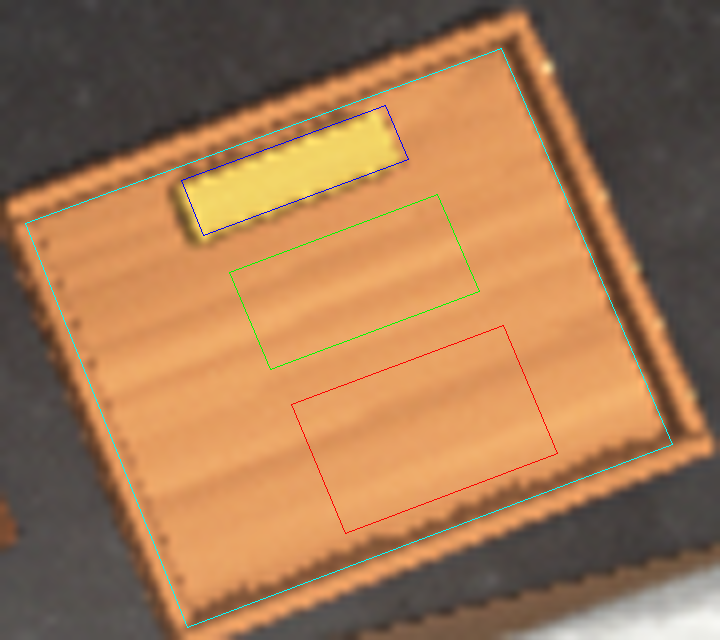

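Layout is right: the rod matches its expected place and the oak and walnut spots are clear. Lower the oak.

Emit:
{"name": "arm_command", "arguments": {"increments": [[[2, 0, 0, 0], [1.5, 0, 0, 0], [0.9, 0, 0, 0], [0.4, 0, 0, 0], [0.2, 0, 0, 0], [0.1, 0, 0, 0], [0, 0, 0, 0]]]}}

```text
time: 62.42
eef_pos: [0.5241, -0.3649, -0.0142]
tcp_rot: [0.695, 0.133, -0.694, 0.133]
contact_force: [-0.0, -0.8, -0.7]
opening: 0.695
```

```bash
python3 st.py
```

```text
t 62.42 cal [ 65.7 365.5] z -0.0142 open 5.93 Fcal x 0.3 y 0.7 z -0.7
```

Emit:
{"name": "arm_command", "arguments": {"increments": [[[0.15, 0, 0, 0], [0.15, 0, 0, 0], [0, 0, 0, 0]]]}}

```text
time: 62.8
eef_pos: [0.5241, -0.3648, -0.0167]
tcp_rot: [0.694, 0.133, -0.694, 0.133]
contact_force: [-2.5, 0.6, 4.5]
opening: 0.697
```

```bash
python3 st.py
```

```text
t 62.80 cal [ 65.7 365.4] z -0.0167 open 5.95 Fcal x 2.2 y -1.4 z 4.5
```

Emit:
{"name": "arm_command", "arguments": {"increments": [[[-0.1, 0, 0, 0], [0, 0, 0, 0], [0, 0, 0, 0], [0, 0, 0, 0], [-3, 0, 0, 0], [-4, 0, 0, 0], [-3, 0, 0, 0], [0, 0, 0, 0]]], "grip": 7.3}}

```text
time: 63.8
eef_pos: [0.5257, -0.3663, 0.087]
tcp_rot: [0.696, 0.131, -0.693, 0.135]
contact_force: [-1.1, 0.1, -0.5]
opening: 0.852
```

```bash
python3 chk.py 38 60
python3 - <<'E'
from fit import *
fitall("36",(("wal",wal,(.457,-.242,.47),(.036,.06,.036)),))
fitall("38",(("wal",wal,(.457,-.242,.47),(.036,.06,.036)),),("scene",))
delta((.457,-.2415),.04,.47-np.pi/2)
im=cv2.imread("pics/top36.png")[205:255,260:320]; cv2.imwrite("pics/w.png",cv2.resize(im,None,fx=8,fy=8,interpolation=cv2.INTER_CUBIC))
E
```

```text
63.8 [ 0.5257 -0.3663  0.087 ] [0.0648 0.3674] F [-1.1  0.1 -0.5] op 7.28
wal top [ 0.4581 -0.244   0.4512] 0.957
wal scene [ 0.4571 -0.2407  0.5258] 0.932
wal scene [ 0.457  -0.2408  0.5369] 0.939
t 63.90 pos [ 0.5235 -0.3644  0.0828] cal [0.0661 0.3648] yaw -1.192 F [ 0.6  0.5 -0.9] open 7.301 q6 0.43
turn -0.091 then x 4.28 y -13.97 z 0.37 cm
```

View pics/w.png

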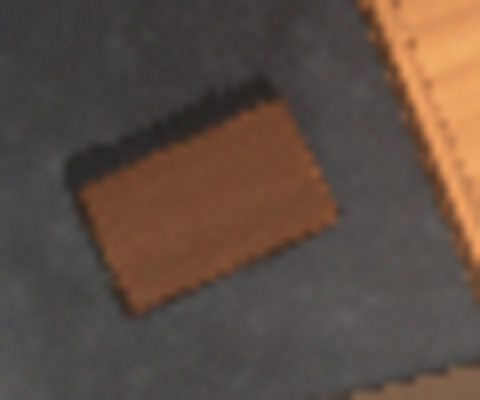

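View pics/k38.png

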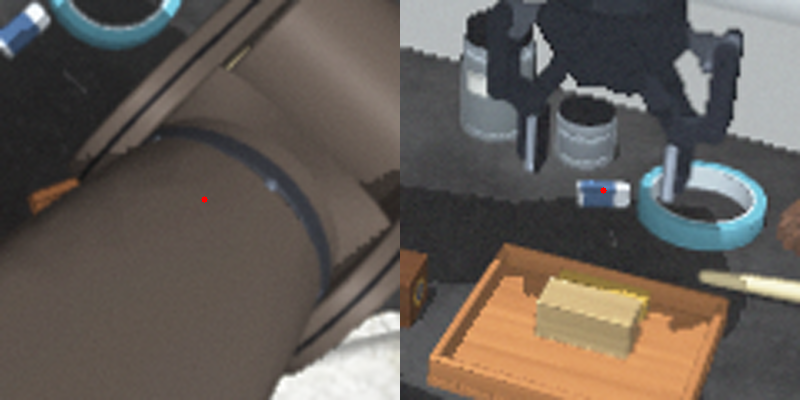

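Emit:
{"name": "arm_command", "arguments": {"increments": [[[0, -1, 0, -0.08], [0, -4, 0.1, 0], [0, -5, 0.15, 0], [0, -3, 0.1, 0], [0, -1, 0, 0], [2, 0, 0, 0], [1.5, 0, 0, 0], [0, 0, 0, 0], [0, 0, 0, 0]]], "grip": 7.6}}

```text
time: 65.03
eef_pos: [0.4598, -0.2409, 0.0485]
tcp_rot: [0.689, 0.161, -0.689, 0.161]
contact_force: [-0.2, -0.2, 1.1]
opening: 0.889
```

```bash
python3 chk.py 39 45; python3 -c "
from h import *
delta((.457,-.2415),-.022,.46-np.pi/2)"
```

```text
65.025 [ 0.4598 -0.2409  0.0485] [0.0833 0.2269] F [-0.2 -0.2  1.1] op 7.59
t 65.12 pos [ 0.46  -0.241  0.049] cal [0.0831 0.227 ] yaw -1.112 F [-0.4  1.1  0.4] open 7.589 q6 0.43
turn -0.001 then x 7.10 y -0.09 z 0.29 cm
```

View pics/k39.png

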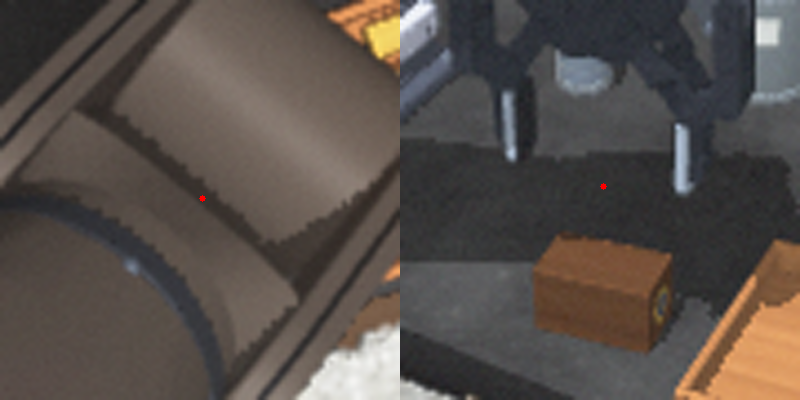

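Emit:
{"name": "arm_command", "arguments": {"increments": [[[2, -0.1, 0.3, 0], [2, 0, 0, 0], [1.5, 0, 0, 0], [1, 0, 0, 0], [0.4, 0, 0, 0], [0, 0, 0, 0]]]}}

```text
time: 65.88
eef_pos: [0.4565, -0.2409, -0.0205]
tcp_rot: [0.689, 0.161, -0.689, 0.161]
contact_force: [-0.8, 0.1, 0.4]
opening: 0.885
```

Emit:
{"name": "arm_command", "arguments": {"increments": [[[0, 0, 0, 0], [0, 0, 0, 0], [0, 0, 0, 0], [0, 0, 0, 0], [0, 0, 0, 0]]], "grip": 5.5, "grip_force": 30}}

```text
time: 66.5
eef_pos: [0.457, -0.2413, -0.0198]
tcp_rot: [0.689, 0.16, -0.688, 0.161]
contact_force: [-0.2, -1.5, 5.4]
opening: 0.696
```

```bash
python3 st.py; python3 chk.py 40 40;  python3 -c "
from h import *
delta(c2w((.050,0)),.10,CA)"
```

```text
t 66.50 cal [ 86.  226.3] z -0.0198 open 5.94 Fcal x 0.7 y 1.3 z 5.4
66.5 [ 0.457  -0.2413 -0.0198] [0.086  0.2263] F [-0.2 -1.5  5.4] op 5.94
t 66.60 pos [ 0.457  -0.2413 -0.0198] cal [0.0861 0.2263] yaw -1.112 F [-1.   0.7  5.5] open 5.970 q6 0.43
turn 0.106 then x -11.98 y -22.63 z -3.61 cm
```

View pics/k40.png

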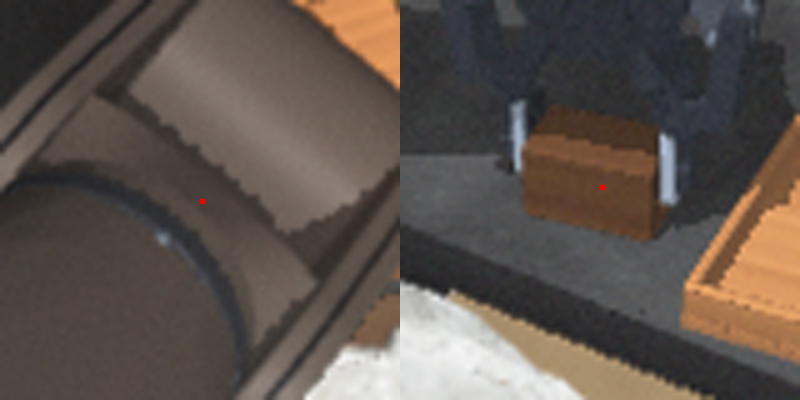

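Emit:
{"name": "arm_command", "arguments": {"increments": [[[-1, 0, 0, 0], [-4, 0, 0, 0], [-4, 0, 0, 0], [-3.5, 0, 0, 0], [0, -2, 0, 0.106], [0, -4, -0.7, 0], [0, -5, -0.9, 0], [0, -5, -0.9, 0], [0, -4.6, -0.8, 0], [0, -2, -0.4, 0], [0, 0, 0, 0], [0, 0, 0, 0]]]}}

```text
time: 68.1
eef_pos: [0.4109, -0.0172, 0.1043]
tcp_rot: [-0.696, -0.124, 0.696, -0.124]
contact_force: [0.3, -0.8, -1.2]
opening: 0.693
```

```bash
python3 chk.py 41 45; python3 -c "
from h import *
delta(c2w((.049,0)),.0202,CA)"
```

```text
68.1 [ 0.4109 -0.0172  0.1043] [0.0519 0.0001] F [ 0.3 -0.8 -1.2] op 5.92
t 68.20 pos [ 0.4112 -0.0176  0.1044] cal [0.0518 0.0005] yaw -1.219 F [-0.2 -0.1 -0.6] open 5.936 q6 0.93
turn -0.001 then x 8.42 y -0.05 z -0.28 cm
```

View pics/k41.png

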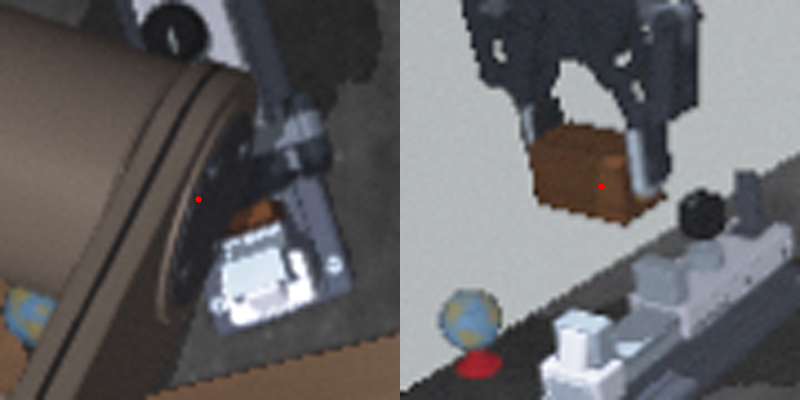

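Emit:
{"name": "arm_command", "arguments": {"increments": [[[1, -0.05, -0.25, 0], [2, 0, 0, 0], [2, 0, 0, 0], [1, 0, 0, 0], [0, 0, 0, 0]]]}}

```text
time: 68.82
eef_pos: [0.4125, -0.0154, 0.0435]
tcp_rot: [-0.695, -0.124, 0.697, -0.124]
contact_force: [0.1, 0.5, -1.6]
opening: 0.698
```

```bash
python3 st.py; python3 chk.py 42 40
```

```text
t 68.83 cal [49.8 -1. ] z 0.0435 open 5.96 Fcal x -0.3 y -0.4 z -1.6
68.825 [ 0.4125 -0.0154  0.0435] [ 0.0498 -0.001 ] F [ 0.1  0.5 -1.6] op 5.96
```

View pics/k42.png

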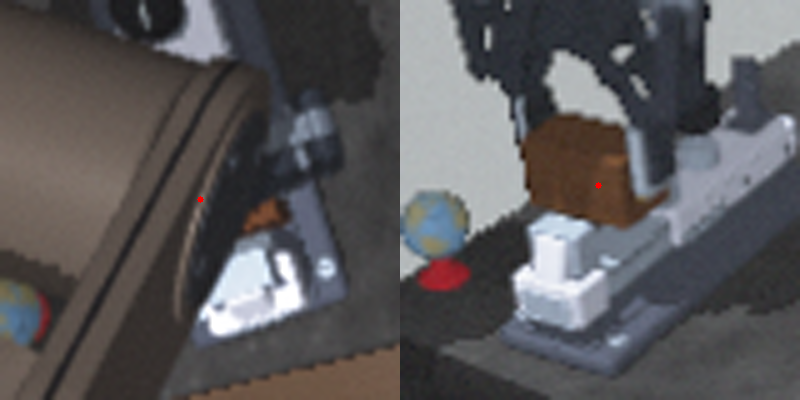

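Emit:
{"name": "arm_command", "arguments": {"increments": [[[0.8, 0, 0, 0], [0.8, 0, 0, 0], [0.4, 0, 0, 0], [0.2, 0, 0, 0], [0, 0, 0, 0]]]}}

```text
time: 69.55
eef_pos: [0.4132, -0.0154, 0.0223]
tcp_rot: [-0.696, -0.124, 0.696, -0.124]
contact_force: [0.0, -0.2, -1.7]
opening: 0.696
```

```bash
python3 st.py
```

```text
t 69.55 cal [49.2 -0.8] z 0.0223 open 5.94 Fcal x 0.0 y 0.2 z -1.7
```

Emit:
{"name": "arm_command", "arguments": {"increments": [[[0.15, 0, 0, 0], [0.1, 0, 0, 0], [0, 0, 0, 0]]]}}

```text
time: 69.92
eef_pos: [0.4134, -0.0155, 0.0202]
tcp_rot: [0.696, 0.124, -0.696, 0.124]
contact_force: [0.1, -0.1, 1.5]
opening: 0.693
```

```bash
python3 st.py
```

```text
t 69.92 cal [49.  -0.7] z 0.0202 open 5.92 Fcal x -0.1 y 0.1 z 1.5
```

Emit:
{"name": "arm_command", "arguments": {"increments": [[[0, 0, 0, 0], [0, 0, 0, 0], [0, 0, 0, 0], [-3, 0, 0, 0], [-4, 0, 0, 0], [-2, 0, 0, 0], [0, 0, -5, 0], [0, 0, -5, 0], [0, 0, -3.0, 0], [0, 0, 0, 0], [0, 0, 0, 0]]], "grip": 7.2}}

```text
time: 71.3
eef_pos: [0.5341, 0.0294, 0.1093]
tcp_rot: [-0.696, -0.124, 0.697, -0.124]
contact_force: [-0.5, -0.5, 0.5]
opening: 0.843
```

```bash
python3 chk.py 43 60; python3 -c "
from h import *
delta(c2w((-.0795,0)),.030,CA)"
```

```text
71.3 [0.5341 0.0294 0.1093] [-0.0798 -0.0011] F [-0.5 -0.5  0.5] op 7.2
t 71.40 pos [0.534  0.0292 0.1096] cal [-0.0796 -0.001 ] yaw -1.218 F [-1.   0.2 -0. ] open 7.190 q6 1.08
turn -0.000 then x 7.96 y 0.10 z 0.01 cm
```

View pics/k43.png

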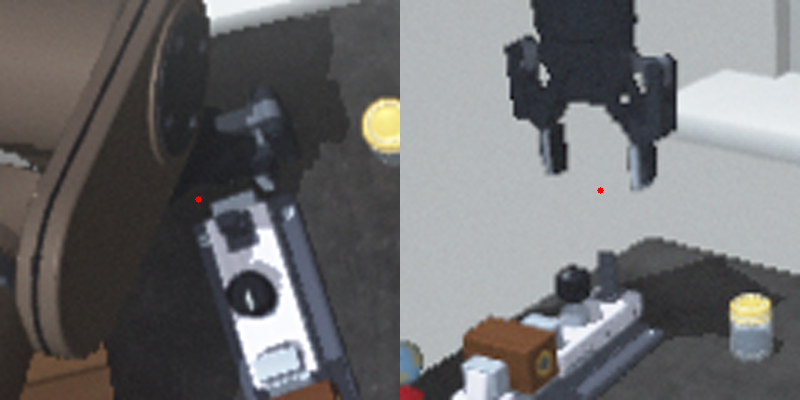

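Emit:
{"name": "arm_command", "arguments": {"increments": [[[2, 0.08, 0, 0], [2, 0, 0, 0], [2, 0, 0, 0], [1.9, 0, 0, 0], [0, 0, 0, 0], [0, 0, 0, 0]]], "grip": 4.5}}

```text
time: 72.15
eef_pos: [0.5358, 0.0286, 0.0315]
tcp_rot: [0.696, 0.124, -0.696, 0.124]
contact_force: [0.6, 0.6, 0.8]
opening: 0.524
```

Emit:
{"name": "arm_command", "arguments": {"increments": [[[0, 0, 0, 0], [0, 0, 0, 0], [0, 0, 0, 0], [0, 0, 0, 0], [0, 0, 0, 0]]], "grip": 0.8, "grip_force": 20}}

```text
time: 72.78
eef_pos: [0.536, 0.0289, 0.0315]
tcp_rot: [0.696, 0.124, -0.696, 0.124]
contact_force: [-0.7, 1.4, 2.9]
opening: 0.162
```

```bash
python3 st.py
```

```text
t 72.78 cal [-81.4   0. ] z 0.0315 open 1.39 Fcal x 0.2 y -1.6 z 2.9
```

Emit:
{"name": "arm_command", "arguments": {"increments": [[[-0.04, -0.02, 0.2, 0], [0, 0, 0.3, 0], [0, 0, 0.4, 0], [0, 0, 0.4, 0], [0, 0, 0.3, 0], [0, 0, 0.2, 0], [0, 0, 0.1, 0], [0, 0, 0, 0]]]}}

```text
time: 73.78
eef_pos: [0.518, 0.0222, 0.0317]
tcp_rot: [0.696, 0.124, -0.696, 0.124]
contact_force: [3.4, 1.9, 5.0]
opening: 0.157
```

```bash
python3 st.py
```

```text
t 73.78 cal [-62.2   0.1] z 0.0317 open 1.34 Fcal x -3.8 y -0.6 z 5.0
```

Emit:
{"name": "arm_command", "arguments": {"increments": [[[-0.04, 0, 0.1, 0], [0, 0, 0.1, 0], [0, 0, 0.1, 0], [0, 0, 0, 0]]]}}

```text
time: 74.28
eef_pos: [0.5147, 0.021, 0.0317]
tcp_rot: [-0.696, -0.124, 0.696, -0.124]
contact_force: [5.2, 0.9, 3.3]
opening: 0.156
```

```bash
python3 st.py
```

```text
t 74.28 cal [-58.7   0. ] z 0.0317 open 1.34 Fcal x -5.2 y 0.9 z 3.3
```

Emit:
{"name": "arm_command", "arguments": {"increments": [[[0, 0, 0.1, 0], [0, 0, 0.1, 0], [0, 0, 0, 0]]]}}

```text
time: 74.65
eef_pos: [0.5134, 0.0205, 0.0319]
tcp_rot: [0.697, 0.124, -0.696, 0.124]
contact_force: [5.2, 0.9, 3.2]
opening: 0.154
```

```bash
python3 st.py
```

```text
t 74.65 cal [-57.3   0.1] z 0.0319 open 1.31 Fcal x -5.2 y 0.9 z 3.2
```

Emit:
{"name": "arm_command", "arguments": {"increments": [[[-0.03, 0, 0.1, 0], [0, 0, 0, 0]]]}}

```text
time: 74.9
eef_pos: [0.5125, 0.0202, 0.0319]
tcp_rot: [0.697, 0.124, -0.695, 0.124]
contact_force: [6.0, 1.3, 1.1]
opening: 0.154
```

```bash
python3 st.py
```

```text
t 74.90 cal [-56.4   0. ] z 0.0319 open 1.32 Fcal x -6.1 y 0.9 z 1.1
```

Emit:
{"name": "arm_command", "arguments": {"increments": [[[0, 0, 0.1, 0], [0, 0, 0, 0]]]}}

```text
time: 75.15
eef_pos: [0.5119, 0.02, 0.032]
tcp_rot: [0.697, 0.124, -0.695, 0.124]
contact_force: [6.6, 1.3, 1.2]
opening: 0.155
```

```bash
python3 st.py; python3 chk.py 44 40
```

```text
t 75.15 cal [-55.7   0.1] z 0.0320 open 1.32 Fcal x -6.6 y 1.0 z 1.2
75.15 [0.5119 0.02   0.032 ] [-0.0557  0.0001] F [6.6 1.3 1.2] op 1.32
```

View pics/k44.png

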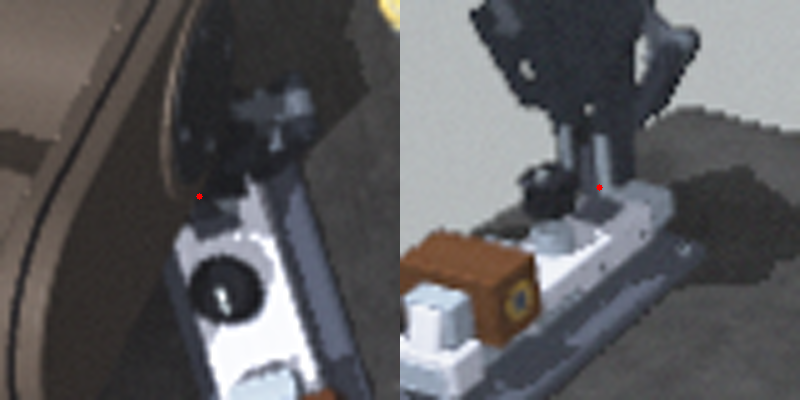

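Emit:
{"name": "arm_command", "arguments": {"increments": [[[0, 0, 0.1, 0], [0, 0, 0, 0], [0, 0, 0, 0], [0, 0, 0, 0], [0, 0, 0, 0], [0, 0, 0, 0], [0, 0, 0, 0], [0, 0, 0, 0], [0, 0, 0, 0]]]}}

```text
time: 76.38
eef_pos: [0.5112, 0.0197, 0.032]
tcp_rot: [0.697, 0.124, -0.695, 0.124]
contact_force: [8.5, 1.8, 0.6]
opening: 0.157
```

```bash
python3 st.py; python3 chk.py 45 40
```

```text
t 76.38 cal [-55.    0.1] z 0.0320 open 1.34 Fcal x -8.6 y 1.2 z 0.6
76.375 [0.5112 0.0197 0.032 ] [-0.055   0.0001] F [8.5 1.8 0.6] op 1.34
```

View pics/scene45.png

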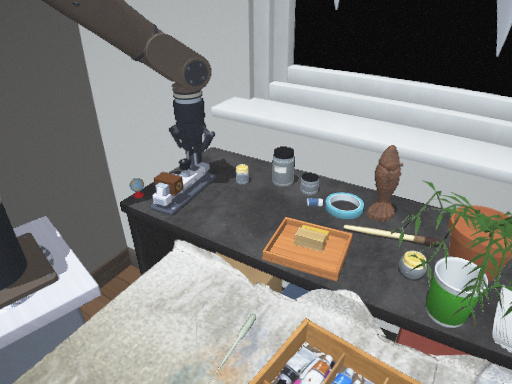

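Emit:
{"name": "arm_command", "arguments": {"increments": [[[0, 0, -0.25, 0], [0, 0, -0.25, 0], [0, 0, 0, 0]]]}}

```text
time: 76.85
eef_pos: [0.5147, 0.0211, 0.0318]
tcp_rot: [-0.696, -0.124, 0.696, -0.124]
contact_force: [4.4, -1.4, 2.3]
opening: 0.159
```

```bash
python3 st.py
```

```text
t 76.85 cal [-58.7  -0. ] z 0.0318 open 1.36 Fcal x -3.7 y 2.8 z 2.3
```

Emit:
{"name": "arm_command", "arguments": {"increments": [[[0, 0, -0.15, 0], [0, 0, 0, 0], [0, 0, 0, 0], [0, 0, 0, 0], [-3, 0, 0, 0], [-3, 0, 0, 0], [-1, 0, 0, 0], [0, 0, 0, 0]]], "grip": 5}}

```text
time: 77.85
eef_pos: [0.5164, 0.0218, 0.1023]
tcp_rot: [0.696, 0.124, -0.696, 0.124]
contact_force: [0.1, -0.2, -1.2]
opening: 0.585
```

```bash
python3 chk.py 46 50
python3 - <<'E'
from h import *
delta(c2w((-.011,0)),.0335,CA)
for n in ("scene",):
    r=optics.place_of(n,"knob_grip"); a=r[0]["at"]; print(w2c(pix2w(n,a,.079)),r[0]["conf"])
    print(w2pix(n,[*c2w((-.011,0)),.09]))
E
```

```text
77.85 [0.5164 0.0218 0.1023] [-0.0605 -0.0001] F [ 0.1 -0.2 -1.2] op 5.0
t 77.95 pos [0.5152 0.022  0.1007] cal [-0.0595 -0.0007] yaw -1.218 F [-0.  -0.1 -0.3] open 4.995 q6 1.06
turn 0.000 then x 6.72 y 0.07 z 4.85 cm
[ 0.00026541 -0.00217902] 0.4
[160.33118042 183.88243994]
```

View pics/k46.png

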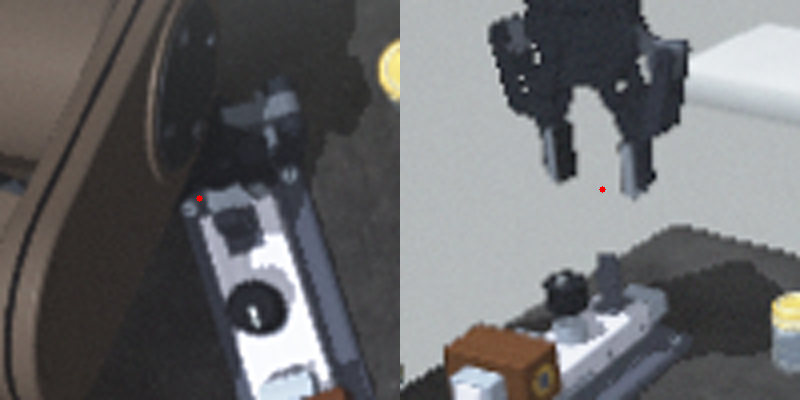

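Emit:
{"name": "arm_command", "arguments": {"increments": [[[0, 0.07, 1.5, 0], [0, 0, 2, 0], [0, 0, 1.35, 0], [0, 0, 0, 0], [2, 0, 0, 0], [2, 0, 0, 0], [0, 0, 0, 0]]], "grip": 4.5}}

```text
time: 78.88
eef_pos: [0.4698, 0.0047, 0.0606]
tcp_rot: [-0.695, -0.125, 0.697, -0.124]
contact_force: [-0.4, 0.5, 0.5]
opening: 0.528
```

```bash
python3 chk.py 47 40; python3 -c "
from h import *
delta(c2w((-.011,0)),.0325,CA)"
```

```text
78.875 [0.4698 0.0047 0.0606] [-0.0109 -0.0002] F [-0.4  0.5  0.5] op 4.51
t 78.97 pos [0.4714 0.0044 0.0624] cal [-0.0123  0.0007] yaw -1.218 F [ 0.4 -0.4  0. ] open 4.462 q6 1.01
turn 0.000 then x 2.99 y -0.07 z 0.13 cm
```

View pics/k47.png

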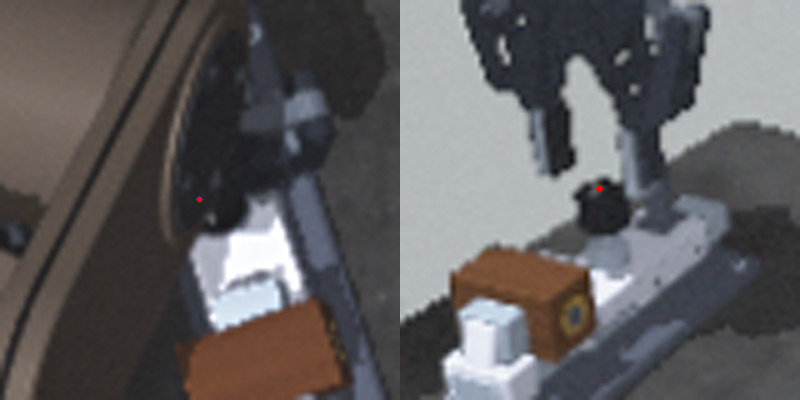

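Emit:
{"name": "arm_command", "arguments": {"increments": [[[1, -0.07, 0.1, 0], [1, 0, 0, 0], [0.8, 0, 0, 0], [0, 0, 0, 0], [0, 0, 0, 0]]]}}

```text
time: 79.6
eef_pos: [0.4698, 0.0047, 0.0341]
tcp_rot: [0.696, 0.124, -0.696, 0.124]
contact_force: [0.3, 0.0, 1.2]
opening: 0.529
```

Emit:
{"name": "arm_command", "arguments": {"increments": [[[0, 0, 0, 0], [0, 0, 0, 0], [0, 0, 0, 0], [0, 0, 0, 0]]], "grip": 2, "grip_force": 25}}

```text
time: 80.1
eef_pos: [0.4702, 0.0044, 0.0344]
tcp_rot: [0.696, 0.124, -0.696, 0.124]
contact_force: [0.4, -2.2, 0.7]
opening: 0.291
```

```bash
python3 st.py;python3 chk.py 48 40
```

```text
t 80.10 cal [-11.2   0.3] z 0.0344 open 2.48 Fcal x 0.4 y 2.2 z 0.7
80.1 [0.4702 0.0044 0.0344] [-0.0112  0.0003] F [ 0.4 -2.2  0.7] op 2.48
```

View pics/k48.png

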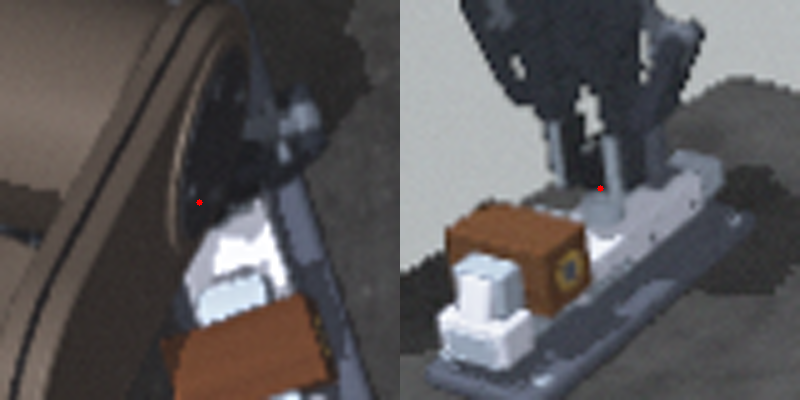

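Emit:
{"name": "arm_command", "arguments": {"increments": [[[0, 0, 0, 0], [0.15, 0, 0, 0], [0.15, 0, 0, 0], [0.1, 0, 0, 0], [0.05, 0, 0, 0], [0, 0, 0, 0]]], "grip_force": 50}}

```text
time: 80.95
eef_pos: [0.4703, 0.0045, 0.0307]
tcp_rot: [0.696, 0.124, -0.696, 0.124]
contact_force: [-1.5, -2.6, 8.1]
opening: 0.283
```

```bash
python3 st.py
```

```text
t 80.95 cal [-11.4   0.2] z 0.0307 open 2.42 Fcal x 2.3 y 1.9 z 8.1
```

Emit:
{"name": "arm_command", "arguments": {"increments": [[[0.1, 0, 0.03, 0], [0, 0, 0, 0]]]}}

```text
time: 81.2
eef_pos: [0.4705, 0.0045, 0.0305]
tcp_rot: [0.696, 0.124, -0.696, 0.124]
contact_force: [-3.5, -1.9, 11.9]
opening: 0.289
```

```bash
python3 st.py
```

```text
t 81.20 cal [-11.5   0.3] z 0.0305 open 2.47 Fcal x 4.0 y 0.6 z 11.9
```

Emit:
{"name": "arm_command", "arguments": {"increments": [[[0.03, 0, 0.08, 0], [0, 0, 0, 0.1], [0, 0, 0, 0.1], [0, 0, 0, 0]]]}}

```text
time: 81.7
eef_pos: [0.4704, 0.0046, 0.0305]
tcp_rot: [0.706, 0.054, -0.704, 0.054]
contact_force: [-1.0, -0.7, 11.9]
opening: 0.287
```

```bash
cat >> st.py <<'E'
M=Ro.from_quat(s["tcp_rot"]).as_matrix(); print("turn %.3f"%(CA-np.arctan2(M[1,1],M[0,1])),"wt",np.round(s["wrist_torque"],2),"q6 %.2f"%s["qpos"][5])
E
python3 st.py
```

```text
t 81.70 cal [-11.4   0.2] z 0.0305 open 2.45 Fcal x 1.2 y 0.3 z 11.9
turn 0.201 wt [-0.18  0.27 -0.05] q6 1.21
```

Emit:
{"name": "arm_command", "arguments": {"increments": [[[0, 0, 0, 0.12], [0, 0, 0, 0.12], [0, 0, 0, 0.12], [0, 0, 0, 0]]]}}

```text
time: 82.2
eef_pos: [0.4705, 0.0049, 0.0305]
tcp_rot: [0.704, -0.073, -0.702, -0.074]
contact_force: [-2.0, -1.8, 11.2]
opening: 0.283
```

```bash
python3 st.py
```

```text
t 82.20 cal [-11.6  -0. ] z 0.0305 open 2.41 Fcal x 2.5 y 1.0 z 11.2
turn 0.561 wt [-0.6   0.49 -0.08] q6 1.57
```

Emit:
{"name": "arm_command", "arguments": {"increments": [[[0, 0, 0, 0.12], [0, 0, 0, 0.12], [0, 0, 0, 0.12], [0, 0, 0, 0]]]}}

```text
time: 82.7
eef_pos: [0.4709, 0.0052, 0.0305]
tcp_rot: [0.68, -0.197, -0.677, -0.2]
contact_force: [1.4, 2.3, 11.7]
opening: 0.282
```

```bash
python3 st.py
```

```text
t 82.70 cal [-12.1  -0.2] z 0.0305 open 2.41 Fcal x -2.1 y -1.7 z 11.7
turn 0.922 wt [ 0.58 -0.35 -0.05] q6 1.93
```

Emit:
{"name": "arm_command", "arguments": {"increments": [[[0, 0, 0, 0.12], [0, 0, 0, 0.12], [0, 0, 0, 0.12], [0, 0, 0, 0]]]}}

```text
time: 83.2
eef_pos: [0.4721, 0.0058, 0.0305]
tcp_rot: [0.634, -0.315, -0.63, -0.319]
contact_force: [4.3, 4.8, 8.1]
opening: 0.286
```

```bash
python3 st.py
```

```text
t 83.20 cal [-13.4  -0.4] z 0.0305 open 2.44 Fcal x -5.7 y -3.0 z 8.1
turn 1.283 wt [ 0.75 -0.7  -0.02] q6 2.29
```

Emit:
{"name": "arm_command", "arguments": {"increments": [[[0, -0.12, 0, 0], [0, 0, 0, 0.1], [0, 0, 0, 0.08], [0, 0, 0, 0]]]}}

```text
time: 83.7
eef_pos: [0.4722, 0.0057, 0.0304]
tcp_rot: [0.603, -0.371, -0.6, -0.373]
contact_force: [0.8, 0.5, 9.5]
opening: 0.283
```

```bash
python3 st.py; python3 chk.py 49 35
```

```text
t 83.70 cal [-13.5  -0.3] z 0.0304 open 2.41 Fcal x -0.9 y -0.2 z 9.5
turn 1.461 wt [ 0.17 -0.24 -0.06] q6 2.47
83.7 [0.4722 0.0057 0.0304] [-0.0135 -0.0003] F [0.8 0.5 9.5] op 2.41
```

View pics/k49.png

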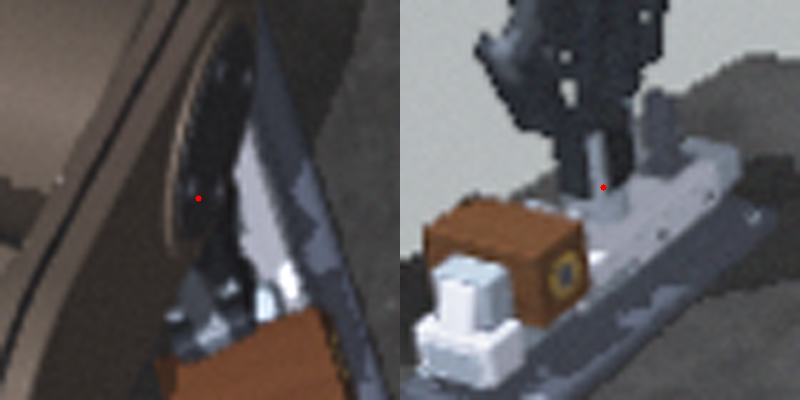

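Emit:
{"name": "arm_command", "arguments": {"increments": [[[0, 0, 0, 0.1], [0, 0, 0, 0]]]}}

```text
time: 84.05
eef_pos: [0.4715, 0.006, 0.0301]
tcp_rot: [0.583, -0.4, -0.582, -0.402]
contact_force: [0.3, 5.6, 8.6]
opening: 0.284
```

```bash
python3 st.py
```

```text
t 84.05 cal [-13.   -0.8] z 0.0301 open 2.42 Fcal x -2.2 y -5.2 z 8.6
turn 1.558 wt [ 1.2  -0.04  0.67] q6 2.57
```

Emit:
{"name": "arm_command", "arguments": {"increments": [[[0, 0, 0, 0.1], [0, 0, 0, 0]]]}}

```text
time: 84.3
eef_pos: [0.4718, 0.0052, 0.0302]
tcp_rot: [0.563, -0.428, -0.561, -0.43]
contact_force: [1.0, 3.6, 9.6]
opening: 0.285
```

```bash
python3 st.py
```

```text
t 84.30 cal [-13.    0.1] z 0.0302 open 2.43 Fcal x -2.2 y -3.0 z 9.6
turn 1.657 wt [ 0.6 -0.2  0.7] q6 2.67
```

Emit:
{"name": "arm_command", "arguments": {"increments": [[[-0.05, 0, 0, 0], [0, 0, 0, 0], [0, 0, 0, 0], [-1, 0, 0, 0], [-2, 0, 0, 0], [-3, 0, 0, 0], [-2, 0, 0, 0], [0, 0, 0, 0]]], "grip": 3.1, "grip_force": 25}}

```text
time: 85.3
eef_pos: [0.4704, 0.0047, 0.1105]
tcp_rot: [0.562, -0.43, -0.56, -0.43]
contact_force: [-0.5, -0.6, 0.6]
opening: 0.365
```

```bash
python3 st.py; python3 chk.py 50 50; python3 -c "
from h import *
delta(c2w((.052,0)),.10,CA)"
```

```text
t 85.30 cal [-11.5   0. ] z 0.1105 open 3.12 Fcal x 0.7 y 0.4 z 0.6
turn 1.660 wt [ 0.03 -0.04 -0.04] q6 2.67
85.3 [0.4704 0.0047 0.1105] [-0.0115  0.    ] F [-0.5 -0.6  0.6] op 3.12
t 85.40 pos [0.4688 0.0051 0.1081] cal [-0.0101 -0.0009] yaw -2.878 F [-0.2 -0.8 -1.1] open 3.086 q6 2.67
turn -1.660 then x 0.81 y 0.09 z 6.21 cm
```

View pics/k50.png

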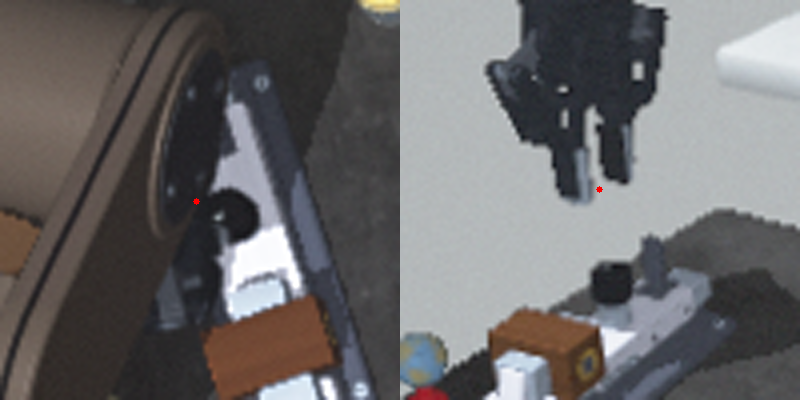

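Emit:
{"name": "arm_command", "arguments": {"increments": [[[0, 0, 0, -0.166], [0, 0, 0, -0.166], [0, 0, 0, -0.166], [0, 0, 0, -0.166], [0, 0, 0, -0.166], [0, 0, 0, -0.166], [0, 0, 0, -0.166], [0, 0, 0, -0.166], [0, 0, 0, -0.166], [0, 0, 0, -0.166], [0, 0, 2, 0], [0, 0, 3, 0], [0, 0, 1.2, 0], [0, 0, 0, 0]]], "grip": 7.5}}

```text
time: 87.15
eef_pos: [0.4108, -0.0164, 0.1081]
tcp_rot: [-0.696, -0.124, 0.696, -0.124]
contact_force: [0.3, 0.4, -0.3]
opening: 0.878
```

```bash
python3 st.py; python3 chk.py 51 45; python3 -c "
from h import *
delta(c2w((.055,0)),.0205,CA)
a=cv2.imread('pics/top51.png')[150:290,120:220]; b=cv2.imread('pics/top0.png')[150:290,120:220]
cv2.imwrite('pics/kn.png',cv2.resize(np.hstack([b,a]),None,fx=4,fy=4,interpolation=cv2.INTER_CUBIC))"
```

```text
t 87.15 cal [51.7 -0.8] z 0.1081 open 7.50 Fcal x -0.4 y -0.3 z -0.3
turn 0.001 wt [0.   0.03 0.01] q6 0.93
87.15 [ 0.4108 -0.0164  0.1081] [ 0.0517 -0.0008] F [ 0.3  0.4 -0.3] op 7.5
t 87.25 pos [ 0.4119 -0.0164  0.1087] cal [ 0.0507 -0.0004] yaw -1.218 F [ 0.3 -0.4  0.1] open 7.490 q6 0.93
turn -0.000 then x 8.82 y 0.04 z 0.43 cm
```

View pics/kn.png

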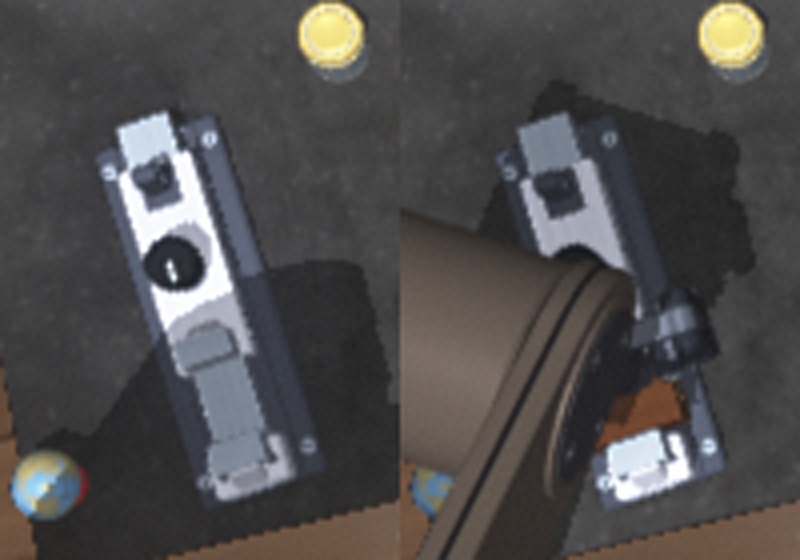

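View pics/k51.png

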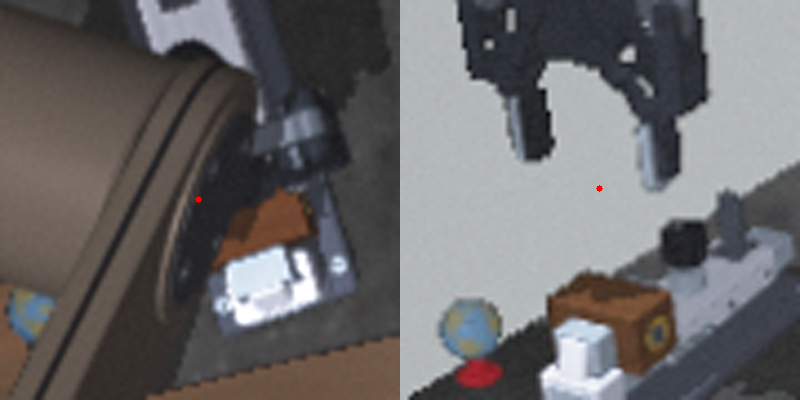

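```bash
python3 -c "
from h import *
out=[]
for t in('43','46','50'):
    n='top'; c=w2pix(n,[*c2w((-.011,0)),.088]).astype(int); im=cv2.imread(f'pics/top{t}.png')[c[0]-14:c[0]+14,c[1]-14:c[1]+14]
    out.append(cv2.resize(im,(260,260),interpolation=cv2.INTER_CUBIC))
cv2.imwrite('pics/kn2.png',np.hstack(out))"
```

```text
(no output)
```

View pics/kn2.png

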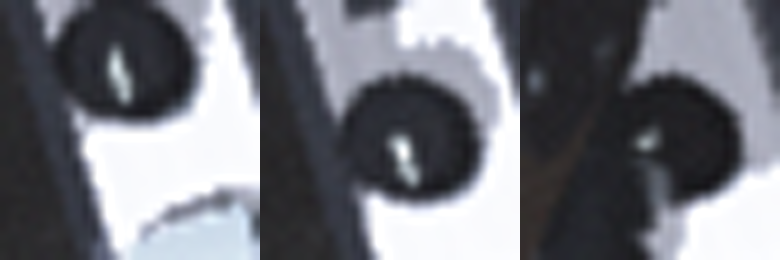

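Emit:
{"name": "arm_command", "arguments": {"increments": [[[2, 0, 0.4, 0], [2, 0, 0, 0], [2, 0, 0, 0], [1.7, 0, 0, 0], [0.8, 0, 0, 0], [0, 0, 0, 0], [0, 0, 0, 0]]]}}

```text
time: 88.12
eef_pos: [0.4085, -0.0179, 0.0244]
tcp_rot: [0.697, 0.124, -0.696, 0.124]
contact_force: [-0.2, -0.3, -0.4]
opening: 0.882
```

Emit:
{"name": "arm_command", "arguments": {"increments": [[[0, 0, 0, 0], [0, 0, 0, 0], [0, 0, 0, 0], [0, 0, 0, 0], [0, 0, 0, 0]]], "grip": 5.5, "grip_force": 40}}

```text
time: 88.75
eef_pos: [0.4087, -0.018, 0.0247]
tcp_rot: [0.697, 0.124, -0.695, 0.124]
contact_force: [-0.8, -0.1, 5.7]
opening: 0.688
```

```bash
python3 st.py; python3 chk.py 52 40
```

```text
t 88.75 cal [54.3  0. ] z 0.0247 open 5.87 Fcal x 0.8 y -0.2 z 5.7
turn -0.000 wt [0.06 0.09 0.04] q6 0.92
88.75 [ 0.4087 -0.018   0.0247] [0.0543 0.    ] F [-0.8 -0.1  5.7] op 5.87
```

View pics/k52.png

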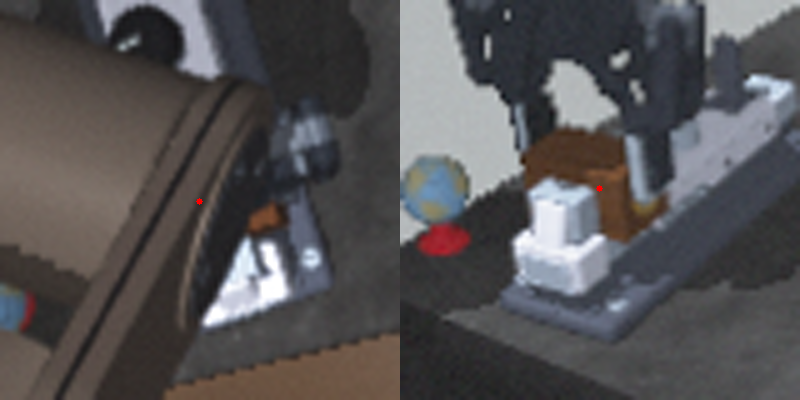

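Emit:
{"name": "arm_command", "arguments": {"increments": [[[-0.5, 0, 0, 0], [-0.5, 0, 0, 0], [-0.5, 0, 0, 0], [0, 0, 0, 0]]]}}

```text
time: 89.35
eef_pos: [0.4083, -0.0177, 0.0395]
tcp_rot: [0.697, 0.124, -0.696, 0.124]
contact_force: [3.1, 1.4, 0.9]
opening: 0.689
```

```bash
python3 st.py; python3 chk.py 53 40
```

```text
t 89.35 cal [54.5 -0.4] z 0.0395 open 5.88 Fcal x -3.4 y -0.2 z 0.9
turn -0.000 wt [ 0.33 -0.57  0.01] q6 0.92
89.35 [ 0.4083 -0.0177  0.0395] [ 0.0545 -0.0004] F [3.1 1.4 0.9] op 5.88
```

View pics/k53.png

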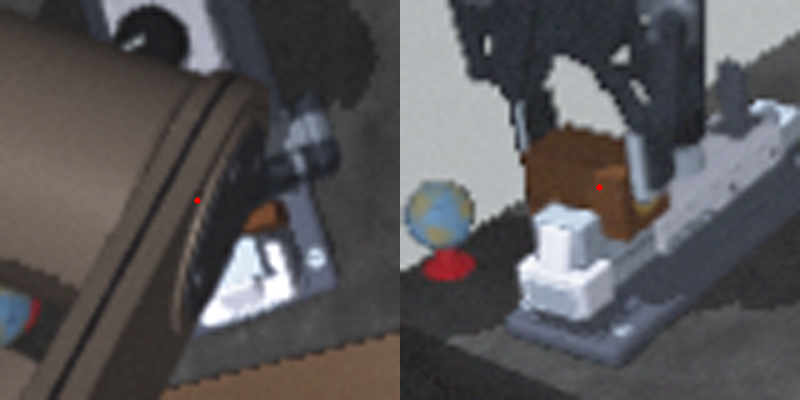

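Coming out smoothly. Lift clear and re-measure the tray.

Emit:
{"name": "arm_command", "arguments": {"increments": [[[-1, 0, 0, 0], [-2, 0, 0, 0], [-3, 0, 0, 0], [-3, 0, 0, 0], [0, 0, 0, 0]]]}}

```text
time: 90.08
eef_pos: [0.4081, -0.0184, 0.1302]
tcp_rot: [0.697, 0.123, -0.696, 0.125]
contact_force: [0.2, 0.1, -1.3]
opening: 0.689
```

```bash
python3 st.py; python3 chk.py 54 45
python3 - <<'E'
from fit import *
t2=lambda h:(h[...,0]<33)&(h[...,1]>60)&(h[...,2]>80)
fitall("54",(("tray",t2,(.5153,-.3707,.38),(.130,.154,.022)),),("top",))
delta(t2w(-.032,0),.04,TA())
im=cv2.imread("pics/top54.png")[150:260,290:410]; cv2.imwrite("pics/tr2.png",cv2.resize(im,None,fx=5,fy=5,interpolation=cv2.INTER_CUBIC))
E
```

```text
t 90.08 cal [54.9  0.2] z 0.1302 open 5.89 Fcal x -0.2 y -0.0 z -1.3
turn -0.000 wt [-0.02 -0.04  0.02] q6 0.92
90.075 [ 0.4081 -0.0184  0.1302] [0.0549 0.0002] F [ 0.2  0.1 -1.3] op 5.89
tray top [ 0.5148 -0.3709  0.3801] 0.984
t 90.17 pos [ 0.4063 -0.0176  0.1274] cal [ 0.0564 -0.0011] yaw -1.218 F [ 0.1 -0.8 -1.3] open 5.915 q6 0.92
turn -0.026 then x 8.74 y 36.52 z 6.13 cm
```

View pics/tr2.png

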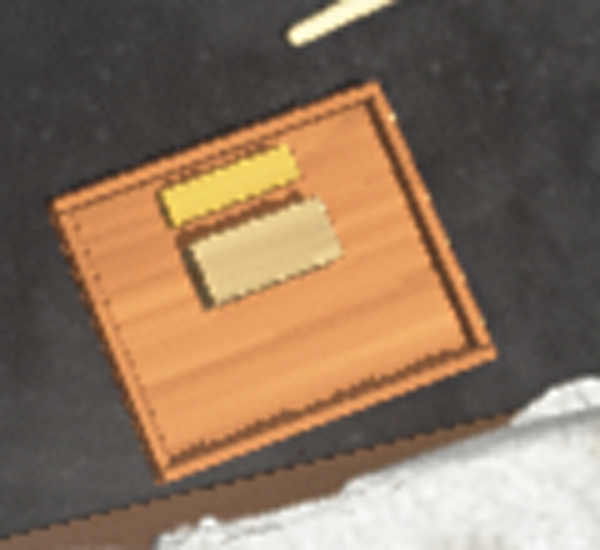

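View pics/k54.png

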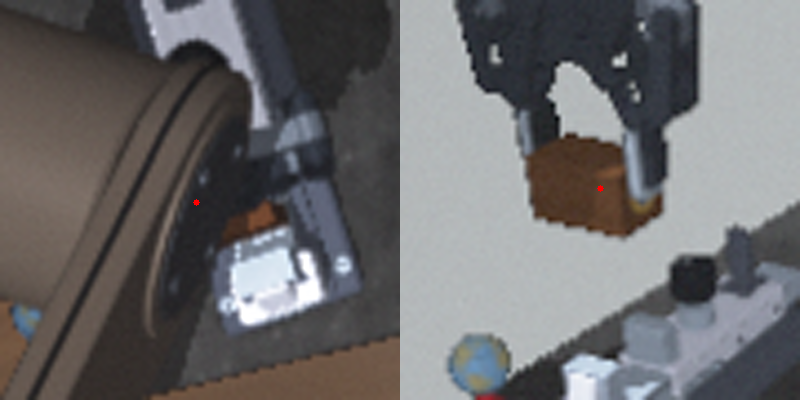

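Emit:
{"name": "arm_command", "arguments": {"increments": [[[0, 2, 0, -0.026], [0, 4, 0.6, 0], [0, 5, 0.8, 0], [0, 5, 0.8, 0], [0, 5, 0.8, 0], [0, 5, 0.8, 0], [0, 5, 0.8, 0], [0, 3.5, 0.6, 0], [0, 2, 0.4, 0], [3, 0, 0, 0], [3, 0, 0, 0], [2, 0, 0, 0], [0, 0, 0, 0]]]}}

```text
time: 91.8
eef_pos: [0.4887, -0.3758, 0.0459]
tcp_rot: [-0.693, -0.135, 0.696, -0.132]
contact_force: [-0.2, -1.2, -1.0]
opening: 0.694
```

```bash
python3 st.py; python3 chk.py 55 45; python3 -c "
from h import *
delta(t2w(-.027,0),-.009,TA())"
```

```text
t 91.80 cal [102.8 363.5] z 0.0459 open 5.93 Fcal x 0.5 y 1.0 z -1.0
turn -0.027 wt [-0.02  0.05  0.06] q6 0.37
91.8 [ 0.4887 -0.3758  0.0459] [0.1028 0.3635] F [-0.2 -1.2 -1. ] op 5.93
t 91.90 pos [ 0.4905 -0.3778  0.0493] cal [0.1018 0.366 ] yaw -1.192 F [-0.   0.4  1.1] open 5.908 q6 0.37
turn 0.000 then x 5.83 y -0.05 z 0.13 cm
```

View pics/k55.png

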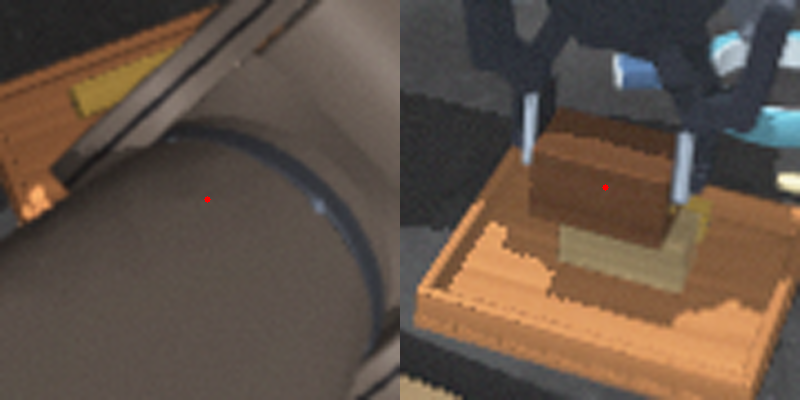

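Emit:
{"name": "arm_command", "arguments": {"increments": [[[1.5, 0, 0.15, 0], [2, 0, 0, 0], [1, 0, 0, 0], [0.6, 0, 0, 0], [0.3, 0, 0, 0], [0.1, 0, 0, 0], [0, 0, 0, 0]]]}}

```text
time: 92.78
eef_pos: [0.489, -0.3786, -0.0059]
tcp_rot: [0.695, 0.133, -0.694, 0.133]
contact_force: [0.5, 0.2, -1.0]
opening: 0.695
```

```bash
python3 st.py; python3 chk.py 56 45
```

```text
t 92.78 cal [103.4 366.2] z -0.0059 open 5.93 Fcal x -0.5 y -0.0 z -1.0
turn -0.026 wt [-0.03 -0.06  0.01] q6 0.37
92.775 [ 0.489  -0.3786 -0.0059] [0.1034 0.3662] F [ 0.5  0.2 -1. ] op 5.93
```

View pics/k56.png

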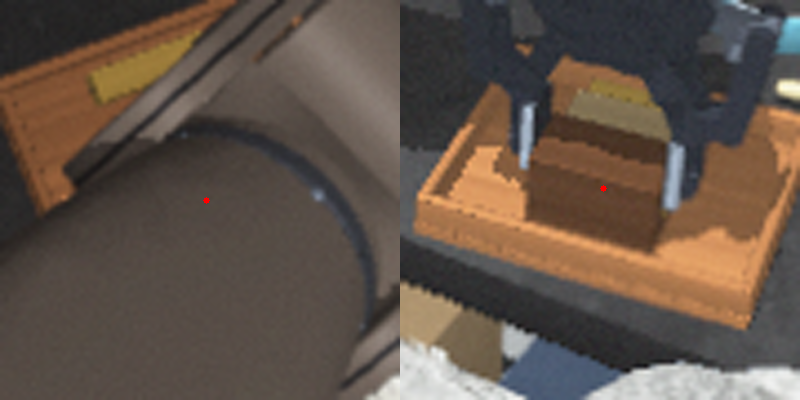

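Emit:
{"name": "arm_command", "arguments": {"increments": [[[0.2, 0, 0, 0], [0.15, 0, 0, 0], [0, 0, 0, 0]]]}}

```text
time: 93.25
eef_pos: [0.4889, -0.3784, -0.0092]
tcp_rot: [-0.694, -0.133, 0.694, -0.133]
contact_force: [-1.1, 1.5, 3.0]
opening: 0.695
```

```bash
python3 st.py
```

```text
t 93.25 cal [103.5 366. ] z -0.0092 open 5.93 Fcal x 0.5 y -1.8 z 3.0
turn -0.026 wt [0.13 0.24 0.03] q6 0.37
```

Down on the floor. Release, lift, and move aside to the right for a clear final view.

Emit:
{"name": "arm_command", "arguments": {"increments": [[[0, 0, 0, 0], [0, 0, 0, 0], [0, 0, 0, 0], [-2, 0, 0, 0], [-4, 0, 0, 0], [-5, 0, 0, 0], [-4, 0, 0, 0], [0, 4, 0, 0], [0, 5, 0, 0], [0, 5, 0, 0], [0, 5, 0, 0], [0, 4, 0, 0], [0, 0, 0, 0], [0, 0, 0, 0]]], "grip": 7.2}}

```text
time: 95.0
eef_pos: [0.5738, -0.5915, 0.141]
tcp_rot: [0.695, 0.133, -0.694, 0.133]
contact_force: [0.0, -0.1, 0.4]
opening: 0.844
```

```bash
python3 st.py
python3 - <<'E'
from fit import *
for n in("top","scene"): cv2.imwrite(f"pics/{n}57.png",optics.read_camera(n))
t2=lambda h:(h[...,0]<33)&(h[...,1]>50)&(h[...,2]>35)
fitall("57",(("tray",t2,(.5153,-.3707,.38),(.130,.154,.022)),),("top",))
a=cv2.imread("pics/top57.png"); 
A=cv2.resize(a[150:290,120:220],(400,560),interpolation=cv2.INTER_CUBIC); B=cv2.resize(a[150:255,300:405],(400,400),interpolation=cv2.INTER_CUBIC)
cv2.imwrite("pics/fin.png",np.hstack([A,np.vstack([B,np.zeros((160,400,3),np.uint8)])]))
E
```

```text
t 95.00 cal [ 97.4 595.3] z 0.1410 open 7.20 Fcal x 0.0 y 0.1 z 0.4
turn -0.026 wt [-0.04 -0.03 -0.04] q6 0.27
tray top [ 0.5147 -0.3703  0.3934] 0.512
```

View pics/fin.png

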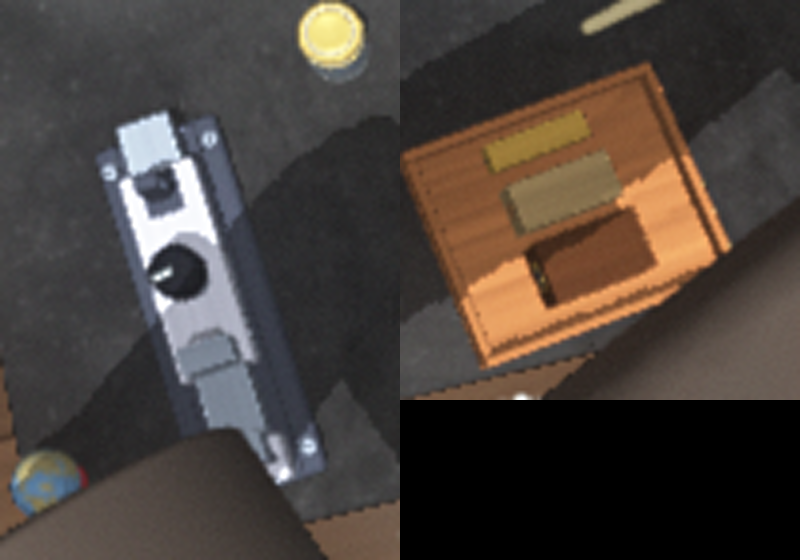

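View pics/scene57.png

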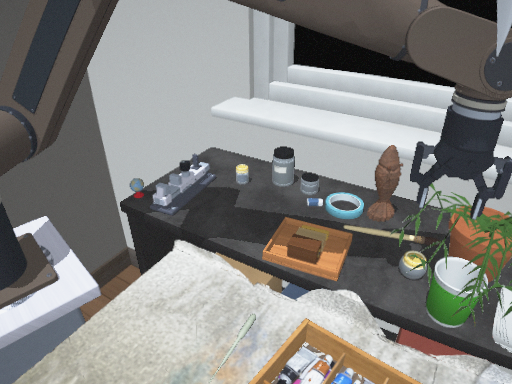

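Emit:
{"name": "arm_command", "arguments": {"increments": [[[-3, -3, 0, 0], [-3, -3, 0, 0], [0, -3, 0, 0], [0, 0, 0, 0], [0, 0, 0, 0], [0, 0, 0, 0], [0, 0, 0, 0]]]}}

```text
time: 95.98
eef_pos: [0.5405, -0.5089, 0.1996]
tcp_rot: [-0.694, -0.133, 0.695, -0.133]
contact_force: [0.1, -0.6, -0.5]
opening: 0.843
```

```bash
python3 st.py
python3 - <<'E'
from h import *
for t,r,c,z in(("start",214.6,163.3,.09),("now",217.5,164.2,.0865)): print(t,w2c(pix2w("top",(r,c),z)).round(4))
cv2.imwrite("pics/scene58.png",optics.read_camera("scene"))
im=cv2.imread("pics/scene58.png")
cv2.imwrite("pics/f58.png",np.hstack([cv2.resize(im[140:220,140:240],(500,400)),cv2.resize(im[200:290,250:370],(533,400))])[:, :1033][:, :])
cv2.imwrite("pics/f58.png",cv2.resize(cv2.imread("pics/f58.png"),(800,310)))
E
```

```text
t 95.97 cal [100.1 506.3] z 0.1996 open 7.20 Fcal x 0.1 y 0.6 z -0.5
turn -0.026 wt [ 0.    0.02 -0.03] q6 0.30
start [-0.0163  0.0044]
now [-0.0109  0.0039]
```

View pics/f58.png

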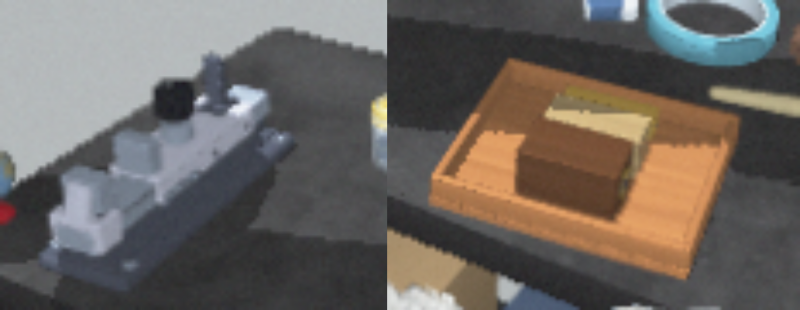

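The knob axis measures -10.9 mm against the -11 mm it should have at a 36 mm opening. The knob is down and turned, and all three pieces lie in the tray. Handing in.

```bash
python3 -c "
from plant import ctrl
print(ctrl.sign_off())"
```

```text
the job is handed in; nothing more can be done
None
```

I measured the brass bar, the oak block and the walnut block in that order, and the job is handed in at about 96 s of the 210 s. No aluminium tube was in the scene.

**Measuring:** Each piece was laid square across the beam and closed on by the thumb tab for about a second. The push was 7.4 to 8.6 N at the tab, which leaves about 3 to 5 N on the piece after the 4 N of friction. I worked out the force on the piece this way; it was not sensed directly.

**Locking:** With the walnut block still gripped, I pressed the knob down about 4 mm and turned it clockwise to its stop. The torque jumped to 0.67 N m there. I then lifted the block out and laid it in the tray.

**Last checks:**
- **Pieces:** all three show flat and apart on the tray floor, with the robot clear.
- **Lock:** the knob's mark has turned about 80°, and the knob sits low in the picture. Its axis measures at -10.9 mm, where -11 mm corresponds to a 36 mm opening. The picture is only good to about 2 mm, so it cannot confirm the 1 mm limit by itself.
- **Bystanders:** the eraser and the small jar look untouched.

**What disagreed or failed:**
- **Tool height:** the reported tool position was 28.5 mm lower than the real fingertips. I found this by touching the bench and corrected for it.
- **Sideways offset:** the arm and the cameras disagreed by about 4 mm, which I also corrected.
- **Tray:** it was knocked about 2 cm aside mid-run, so I measured it again. My final automatic fit of the tray failed because the arm and its shadow were in the way. The last good fit, taken just before the walnut block went in, showed the tray unchanged, and the final pictures agree.

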